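Pre-run check and loading of a reciprocating shaker

ROBOT

A 6-joint arm with a two-finger parallel gripper is mounted at the origin on a cart in front of the work surface, level with it; the furniture and walls round the work are solid. World frame = base frame: x ahead of the robot, y to its left, z up, the work surface at z = 0. Lengths are in mm, angles in rad, forces in N, time in s.
With the tool pointing down it reaches from about 400 to 925 mm from the base axis. Payload 12.5 kg.
Tool frame: the origin (TCP) lies on the mounting face of the last link; the fingertips stand 190 mm ahead of it and the grasp point (between the pads) lies 171 mm ahead of it; x points along the fingers, y is the direction in which the jaws open and shut, and the axes are right-handed (so a half turn about x gives the same grasp; the last joint's range is limited). The gripper opens to 95 mm and grips with 3 to 60 N. Pads are 20 mm wide; open, the fingers measure 119 mm over their backs; the gripper's body (75 mm by 180 mm) begins 59 mm behind the grasp point.
Start: joints at [1.073, 0.491, 1.559, -0, 1.092, -0.106], TCP at [238.635, 577.649, 404.761] pointing down, gripper open.
Joint ranges: [-3.1, 3.1], [-0.84, 2.19], [0.05, 2.79], [-1.13, 4.28], [0.06, 2.93], [-2.69, 2.69]. Speed limits (rad/s): [2.22, 2.22, 2.79, 3.14, 3.14, 3.14].

INTERFACE

Orientations are given as [roll, pitch, yaw] about the fixed x, y, z axes, in that order (R = Rz(yaw) Ry(pitch) Rx(roll)).
In Python, from cell import env, eyes gives the robot as it stands. The module is installed in compiled form; this text tells all that it offers.
- The arm moves only by the tool jog_arm, never from a script. Its argument "deltas" is one flat list of numbers, 7 for each row, row after row: the shift along the tool's x, y, z in mm, then the turn, a rotation vector about the tool's x, y, z in rad, then the opening, from 0 (shut) to 1 (fully open). A call has 1 to 10 rows; each row shifts and turns the pose as measured when the row begins, along the tool's axes as they then stand; what a row does not reach is not made up. A row lasts 1/8 s, in which the tool goes at most 62.5 mm and 10.7 degrees, less where a joint would pass 70% of its speed; a pose out of reach is approached as far as the arm can. A call is refused whole if a number of a shift passes 62.5 or a number of a turn 0.188, either way. A call with a gripper value outside its range is refused whole. The fingers move at their own pace and stop on an object; the grip force is fixed at half the most. Time passes only in rows, so rows that do not move let the fingers close. It gives the time, the measured TCP pose, the force and the opening at its end, in the units of the state.
- env.state(): the state, without advancing time (a new reading comes with each control period).
- eyes.read_camera(name): name is "scene" or "top"; returns a dict with "image" (420x560x3 uint8, red, green, blue), "fovy" (degrees; the focal length in pixels is half the picture's height over the tangent of half this angle, whatever the lens; pixels are square), "cx", "cy" (the principal point, pixels), "world_from_camera" (4x4, takes a point from camera to world coordinates). Camera axes: x right, y up, looking along -z (the intrinsics and any distortion apply to the point x, -y, -z); pixel columns grow to the right and rows downward; lengths in mm; the calibration is good to about 2 mm. A picture is of the moment at which its call begins. There is no depth.
- env.job_done(): hands the job in, once; it reports no verdict.
The state is a dict: "t": time; "joints": joint angles; "qvel": joint speeds; "tau": joint torques, N m; "eef_pos": TCP position; "tcp_rot": TCP orientation; "ft_force": force on the tool from outside, world axes, zero at the start; "moment": the same for the moment, N m; "opening": opening from 0.0 (shut) to 1.0 (fully open).
Only numpy, scipy, OpenCV 4.12 (cv2) and the standard library are available. Lean on these libraries where they do the work, as an engineer would, in place of code of your own. Each camera call takes 0.05 s, during which the arm holds its last target.

TASK

Get the shaker ready for a run. First prove its two over-travel switches, left one and then right one: push the roller arm outward, away from the dog in the middle, until it clicks (about 30 degrees) without forcing it to its end stop, and let it spring back. Then clear the old red-lidded pot out of the shaker and stand it in the blue waste tray, stand every white-lidded sample pot from in front of the laptop and to its left upright in a pocket of its own, and slide the retaining rod in from the left, over the lids, through the holes of left cheek, middle rib and right cheek until its handle is up against the cheek.

Things in the scene. Friction and masses are not known exactly. Their poses are not given: they have to be found in the camera images.
- shaker: bench-top reciprocating shaker, fixed: white base 260 x 300 mm, top 38 mm above the bench. Origin on the bench under its middle; x away from the robot, y to the left along its stroke, z up. On the carriage (does not move) a grey nest plate, top 76 mm up, has four pockets in a row at x = +15 mm; three upright plates with holes cross the row; two roller switches stand along the front
- switch_left (a joint): left over-travel switch's roller arm, hinge angle in rad: 0 = at rest, straight up; grows as the arm is pushed outward, to the shaker's left (+y) end. Clicks at 0.5 (30 degrees); past 1.0 counts as forced, end stop 1.15. Spring return: about 2 N at the roller at rest, 5 N at the click, 8 N at 1.0. Hinge axis along the shaker's x, 42 mm below the roller's centre
- switch_right (a joint): right over-travel switch's roller arm, hinge angle in rad: 0 = at rest, straight up; grows as the arm is pushed outward, to the shaker's right (-y) end. Clicks at 0.5 (30 degrees); past 1.0 counts as forced, end stop 1.15. Spring return: about 2 N at the roller at rest, 5 N at the click, 8 N at 1.0. Hinge axis along the shaker's x, 42 mm below the roller's centre
- roller_left (a point): centre of the orange roller (20 mm diameter, 10 mm wide, axis along the shaker's x) at the left arm's end; at rest at x = -108, y = +80, z = 120 mm of the shaker. Switch body behind it: x -92 to -58 mm, top 89 mm above the bench
- roller_right (a point): the same on the right arm; at rest at x = -108, y = -80, z = 120 mm of the shaker
- dog (a point): centre of the brass-tipped trip dog, fixed midway between the rollers (24 mm wide along y, 14 mm along x, top 128 mm above the bench); 58 mm are free between it and each roller
- rod: retaining rod: steel, 10 mm diameter, 292 mm from shoulder to tip, last 10 mm tapered to 4 mm; black square handle 20 x 20 x 48 mm; 65 to 100 g. Origin on the axis at the handle's shoulder; x to the tip, handle from x = 0 to -48 mm. Starts lying level in two open forks at the shaker's back, axis 75 mm above the bench, handle overhanging to the left, free on both sides; lifts straight up
- rod_grip (a point): middle of the rod's handle, 26 mm behind the shoulder, where to grip it (20 mm wide)
- hole_left (a point): centre of the left cheek's hole on the cheek's outer (left) face. Plate: 8 mm thick, 36 mm wide, top 160 mm above the bench; hole 15 mm, chamfered, axis along the shaker's y, 143 mm above the bench
- hole_middle (a point): centre of the middle rib's hole, mid-thickness, 140 mm from either outer face. Plate: 8 mm thick, 36 mm wide, top 160 mm above the bench; hole 15 mm, chamfered, axis along the shaker's y, 143 mm above the bench
- hole_right (a point): centre of the right cheek's hole on the cheek's outer (right) face. Plate: 8 mm thick, 36 mm wide, top 160 mm above the bench; hole 15 mm, chamfered, axis along the shaker's y, 143 mm above the bench
- pocket0 (a point): centre of the floor of the leftmost pocket: round, 57 mm wide, 14 mm deep, floor 62 mm above the bench
- pocket1 (a point): centre of the floor of the second from the left pocket: round, 57 mm wide, 14 mm deep, floor 62 mm above the bench
- pocket2 (a point): centre of the floor of the third from the left pocket: round, 57 mm wide, 14 mm deep, floor 62 mm above the bench
- pocket3 (a point): centre of the floor of the rightmost pocket: round, 57 mm wide, 14 mm deep, floor 62 mm above the bench
- pot_a: white sample pot with a white ribbed screw lid and a coloured band: 68 mm high, body 52 mm and lid (top 15 mm) 54 mm in diameter, 50 to 100 g; origin at the centre of its underside, z up. May be absent
- pot_b: white sample pot with a white ribbed screw lid and a coloured band: 68 mm high, body 52 mm and lid (top 15 mm) 54 mm in diameter, 50 to 100 g; origin at the centre of its underside, z up. May be absent
- pot_c: white sample pot with a white ribbed screw lid and a coloured band: 68 mm high, body 52 mm and lid (top 15 mm) 54 mm in diameter, 50 to 100 g; origin at the centre of its underside, z up. May be absent
- pot_d: white sample pot with a white ribbed screw lid and a coloured band: 68 mm high, body 52 mm and lid (top 15 mm) 54 mm in diameter, 50 to 100 g; origin at the centre of its underside, z up. May be absent
- waste_pot: white pot with a RED lid, 60 mm high, 48 mm in diameter; origin at the centre of its underside, z up. Left over from the last run, it starts in the second pocket from the left
- tray_in (a point): centre of the inner floor (3 mm above the bench) of the blue waste tray, fixed: 120 x 120 mm outside, 114 mm inside, rim 16 mm high

How it is judged (in metres and radians):
On the way, in this order (a step that is already met when the one before it is completed fails the run):
1. the left roller arm is pushed outward past its click (0.5 rad) (value of joint switch_left above 0.5 rad), for 0.1 s.
2. the left arm has sprung back (value of joint switch_left below 0.1 rad), for 0.1 s.
3. the right roller arm is pushed outward past its click (0.5 rad) (value of joint switch_right above 0.5 rad), for 0.1 s.
4. the right arm has sprung back (value of joint switch_right below 0.1 rad), for 0.1 s.
5. every pot present stands in a pocket (((horizontal distance between pot_a and pocket0 below 0.006 m and z of pot_a in the frame of pocket0 below 0.005 m) or (horizontal distance between pot_a and pocket1 below 0.006 m and z of pot_a in the frame of pocket1 below 0.005 m) or (horizontal distance between pot_a and pocket2 below 0.006 m and z of pot_a in the frame of pocket2 below 0.005 m) or (horizontal distance between pot_a and pocket3 below 0.006 m and z of pot_a in the frame of pocket3 below 0.005 m)) and angle between each of pot_a, pot_b, pot_c, pot_d's own z axis and vertical below 0.08 rad and ((horizontal distance between pot_b and pocket0 below 0.006 m and z of pot_b in the frame of pocket0 below 0.005 m) or (horizontal distance between pot_b and pocket1 below 0.006 m and z of pot_b in the frame of pocket1 below 0.005 m) or (horizontal distance between pot_b and pocket2 below 0.006 m and z of pot_b in the frame of pocket2 below 0.005 m) or (horizontal distance between pot_b and pocket3 below 0.006 m and z of pot_b in the frame of pocket3 below 0.005 m)) and ((horizontal distance between pot_c and pocket0 below 0.006 m and z of pot_c in the frame of pocket0 below 0.005 m) or (horizontal distance between pot_c and pocket1 below 0.006 m and z of pot_c in the frame of pocket1 below 0.005 m) or (horizontal distance between pot_c and pocket2 below 0.006 m and z of pot_c in the frame of pocket2 below 0.005 m) or (horizontal distance between pot_c and pocket3 below 0.006 m and z of pot_c in the frame of pocket3 below 0.005 m)) and ((horizontal distance between pot_d and pocket0 below 0.006 m and z of pot_d in the frame of pocket0 below 0.005 m) or (horizontal distance between pot_d and pocket1 below 0.006 m and z of pot_d in the frame of pocket1 below 0.005 m) or (horizontal distance between pot_d and pocket2 below 0.006 m and z of pot_d in the frame of pocket2 below 0.005 m) or (horizontal distance between pot_d and pocket3 below 0.006 m and z of pot_d in the frame of pocket3 below 0.005 m))), for 0.2 s.
At the end, for the whole second after the job is handed in: White-lidded pots upright in pockets (6 mm off centre at most, 5 mm off the floor); red-lidded pot upright in the tray (35 mm off centre at most); rod through all holes, shoulder within 6 mm of the left cheek, 8 mm of the hole axis, 0.035 rad of it; arms below 0.1 rad; all at rest (all of step 5 and angle between the x axis of rod and the y axis of shaker, either way round below 0.035 rad and x of rod in the frame of shaker between 0.007 and 0.023 m and z of rod in the frame of shaker between 0.135 and 0.151 m and y of rod in the frame of shaker between 0.13 and 0.146 m and y of rod_grip in the frame of shaker above 0.15 m and horizontal distance between waste_pot and tray_in below 0.035 m and z of waste_pot in the frame of tray_in below 0.006 m and angle between waste_pot's own z axis and vertical below 0.08 rad and value of joint each of switch_left, switch_right below 0.1 rad and linear speed of each of rod, pot_a, pot_b, pot_c, pot_d, waste_pot below 0.02 m/s); the robot touches nothing.
It fails at once if the left roller arm is forced to its end stop (past 1.0 rad) (value of joint switch_left above 1 rad).
It fails at once if the right roller arm is forced to its end stop (past 1.0 rad) (value of joint switch_right above 1 rad).
Of pot_a, pot_b, pot_c, pot_d only 2 to 4 are there at a start; the rules pass over those that are not, and their reading is None.
At some moment in a run one of pot_a, pot_b, pot_c, pot_d may be knocked a few centimetres aside while the robot is not near it.
It also fails if it takes over 210 s, if anything falls off the work surface, if the arm or the gripper's body presses on something with over 40 N, if the wrist force passes 120 N, or if a joint passes its speed limit or range.

## Working session

There is one attempt and no reset: what is moved stays moved. The work goes in short steps, Python scripts to look and compute and a tool call to move; the robot and the scene stay as the last step left them, time stands still between calls to the robot, and variables do not carry over. Pictures are saved under pics/ and viewed, and the job is handed in when it is done.

Besides the shell and the picture viewer there is one more tool, called in YAML: its name, and indented under it one key for each argument. jog_arm: Moves the arm, as the interface text tells. Its arguments: {"type":"object","properties":{"deltas":{"type":"array","items":{"type":"number"}}},"required":["deltas"]}

```bash
mkdir -p pics; ls
python3 - <<'E'
from cell import env,eyes
import cv2,numpy as np
print(env.state())
for n in("scene","top"):
    r=eyes.read_camera(n); cv2.imwrite(f"pics/{n}0.png",r["image"][:,:,::-1]); print(n,{k:v for k,v in r.items() if k!="image"})
E
```

```text
pics
{'t': 0.0, 'joints': array([ 1.07339858e+00,  4.91555205e-01,  1.55947793e+00,  3.15217414e-05,
        1.09172956e+00, -1.05602298e-01]), 'qvel': array([ 7.17961786e-04, -2.19094916e-04, -2.22649479e-04, -7.52024034e-04,
       -2.79264871e-04, -9.72604443e-07]), 'tau': array([-1.11886304e-03, -6.12631202e+01, -2.58179140e+01,  6.92363572e-02,
        4.82474989e-02, -4.02597516e-05]), 'eef_pos': array([238.61194853, 577.60997668, 404.1545293 ]), 'tcp_rot': array([-1.70028737,  1.56962595, -2.09209736]), 'ft_force': array([ 0.84027926,  0.74032724, -0.50313017]), 'moment': array([-0.00742196, -0.02832492, -0.01745337]), 'opening': 1.0004028061123504}
scene {'fovy': 51.01138537012811, 'cx': 280.31227331676155, 'cy': 200.15644744639718, 'world_from_camera': array([[ 6.16786061e-01,  3.19969358e-01, -7.19162405e-01,
        -3.86401114e+02],
       [-7.87126123e-01,  2.47560385e-01, -5.64930370e-01,
        -7.54614526e+02],
       [-2.72428585e-03,  9.14512693e-01,  4.04548035e-01,
         6.42838044e+02],
       [ 0.00000000e+00,  0.00000000e+00,  0.00000000e+00,
         1.00000000e+00]])}
top {'fovy': 50.44126900938721, 'cx': 278.0228228806631, 'cy': 213.30088647160972, 'world_from_camera': array([[-5.42752897e-03,  9.92640384e-01, -1.20977726e-01,
         3.46055795e+02],
       [-9.99962839e-01, -6.19786592e-03, -5.99221650e-03,
        -2.97808059e+01],
       [-6.69791981e-03,  1.20940708e-01,  9.92637136e-01,
         1.54014623e+03],
       [ 0.00000000e+00,  0.00000000e+00,  0.00000000e+00,
         1.00000000e+00]])}
```

View pics/scene0.png

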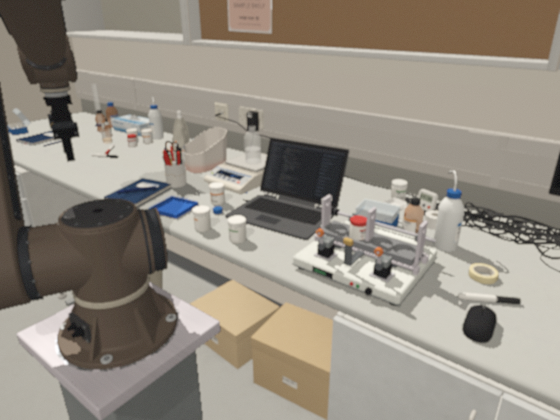

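View pics/top0.png

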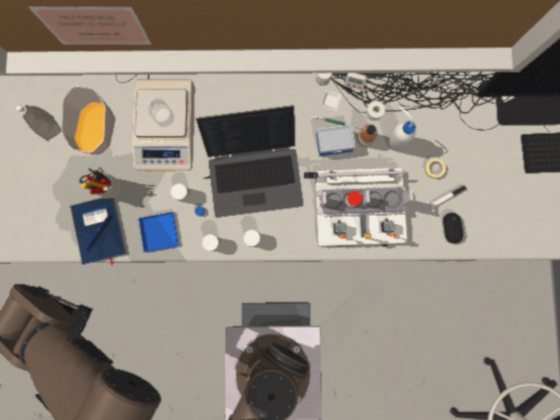

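```bash
cat > h.py <<'E'
import numpy as np,cv2
from cell import env,eyes
def cam(n):
    r=eyes.read_camera(n); f=210/np.tan(np.radians(r["fovy"]/2)); return r["image"],f,r["cx"],r["cy"],r["world_from_camera"]
def ray(c,u,v):
    _,f,cx,cy,T=c; d=T[:3,:3]@np.array([(u-cx)/f,-(v-cy)/f,-1]); return T[:3,3],d/np.linalg.norm(d)
def onz(c,u,v,z):
    o,d=ray(c,u,v); return o+d*(z-o[2])/d[2]
def proj(c,p):
    _,f,cx,cy,T=c; q=T[:3,:3].T@(np.array(p)-T[:3,3]); return np.array([cx-f*q[0]/q[2],cy+f*q[1]/q[2]])
def tri(c1,p1,c2,p2):
    o1,d1=ray(c1,*p1);o2,d2=ray(c2,*p2)
    s=np.linalg.lstsq(np.c_[d1,-d2],o2-o1,rcond=None)[0]
    a=o1+s[0]*d1;b=o2+s[1]*d2
    return (a+b)/2,np.linalg.norm(a-b)
def crop(c,x0,x1,y0,y1,k,name):
    im=cv2.resize(c[0][y0:y1,x0:x1],None,fx=k,fy=k,interpolation=cv2.INTER_CUBIC); cv2.imwrite("pics/"+name,im[:,:,::-1])
E
python3 - <<'E'
from h import *
t=cam("top");s=cam("scene")
crop(t,300,430,160,260,6,"t1.png");crop(t,120,300,150,260,4,"t2.png");crop(s,280,450,170,300,4,"s1.png");crop(s,80,270,120,250,4,"s2.png")
E
```

```text
(no output)
```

View pics/t1.png

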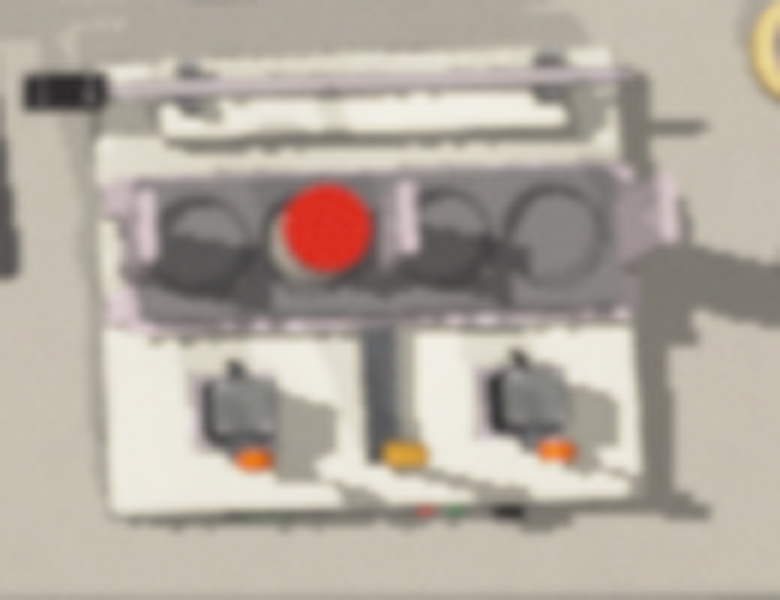

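View pics/t2.png

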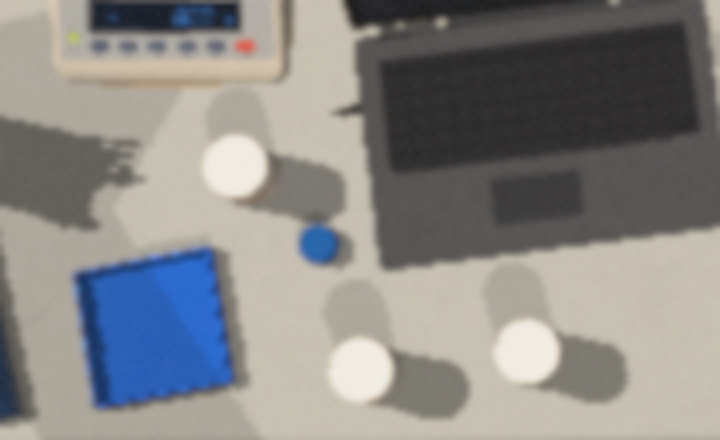

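View pics/s1.png

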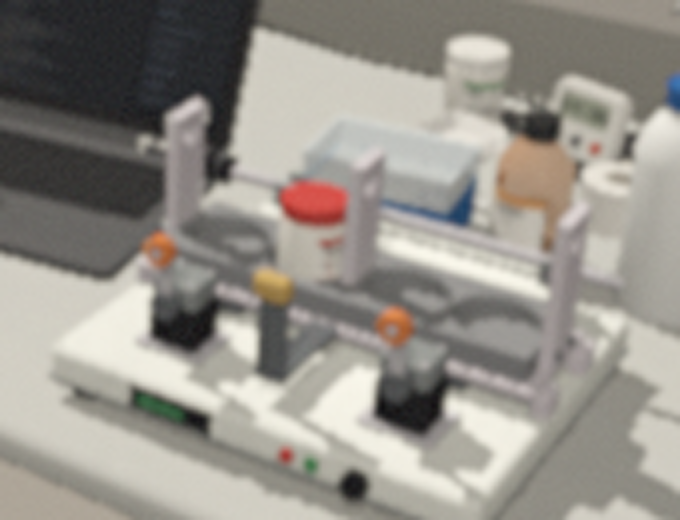

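View pics/s2.png

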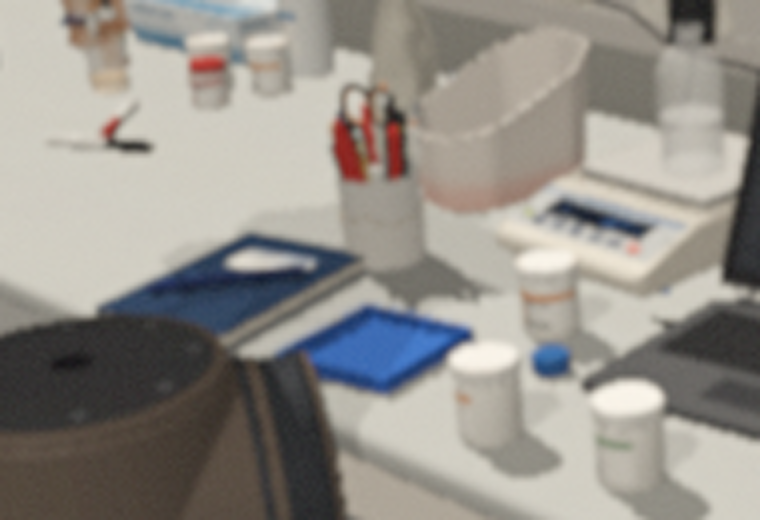

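```bash
cat > m.py <<'E'
from h import *
def blobs(c,lo,hi,box,amin=8):
    x0,x1,y0,y1=box; hsv=cv2.cvtColor(c[0][y0:y1,x0:x1],cv2.COLOR_RGB2HSV)
    m=cv2.inRange(hsv,np.array(lo),np.array(hi)); n,l,st,ce=cv2.connectedComponentsWithStats(m)
    return [(tuple(np.round(ce[i]+[x0,y0],2)),st[i][4],tuple(st[i][2:4])) for i in range(1,n) if st[i][4]>=amin]
E
python3 - <<'E'
from m import *
t=cam("top");s=cam("scene")
print("orange t",blobs(t,(3,170,130),(14,255,255),(300,430,220,250)),"s",blobs(s,(3,150,100),(14,255,255),(300,440,220,270)))
print("brass t",blobs(t,(15,130,120),(25,255,255),(350,385,225,245),4),"s",blobs(s,(15,100,100),(25,255,255),(335,365,230,255),4))
print("red t",blobs(t,(0,150,120),(3,255,255),(340,380,180,220)),blobs(t,(174,150,120),(180,255,255),(340,380,180,220)))
print("tray t",blobs(t,(100,150,80),(120,255,255),(130,190,200,260)))
w=blobs(t,(0,0,215),(180,40,255),(160,280,170,260))
print("white t",w)
print([onz(t,*b[0],68).round(1) for b in w])
E
```

```text
orange t [((np.float64(392.5), np.float64(234.5)), np.int32(8), (np.int32(4), np.int32(2))), ((np.float64(342.0), np.float64(236.38)), np.int32(8), (np.int32(5), np.int32(2)))] s [((np.float64(320.5), np.float64(231.25)), np.int32(16), (np.int32(5), np.int32(6))), ((np.float64(378.92), np.float64(250.38)), np.int32(24), (np.int32(8), np.int32(7)))]
brass t [((np.float64(366.96), np.float64(235.38)), np.int32(24), (np.int32(7), np.int32(4)))] s [((np.float64(348.0), np.float64(241.56)), np.int32(55), (np.int32(9), np.int32(8)))]
red t [((np.float64(354.14), np.float64(197.57)), np.int32(162), (np.int32(15), np.int32(14)))] []
tray t [((np.float64(158.36), np.float64(231.62)), np.int32(1117), (np.int32(38), np.int32(38)))]
white t [((np.float64(177.8), np.float64(191.07)), np.int32(194), (np.int32(16), np.int32(15))), ((np.float64(250.83), np.float64(237.55)), np.int32(202), (np.int32(16), np.int32(16))), ((np.float64(209.34), np.float64(242.21)), np.int32(202), (np.int32(16), np.int32(16)))]
[array([602.6, 314.6,  68. ]), array([445.3,  69.4,  68. ]), array([430.7, 206.5,  68. ])]
```

```bash
cat >> m.py <<'E'
def wc(c,box,fn,th=0.35):
    "weighted centroid of a colour score in box"
    x0,x1,y0,y1=box; w=fn(c[0][y0:y1,x0:x1].astype(float)); w=np.clip(w-th*w.max(),0,None)
    Y,X=np.mgrid[y0:y1,x0:x1]; return np.array([(w*X).sum(),(w*Y).sum()])/w.sum()
sat=lambda a:a[...,0]-a[...,2]
red=lambda a:a[...,0]-a[...,1]
E
python3 - <<'E'
from m import *
T=[];S=[]
for i in range(5):
    t=cam("top");s=cam("scene")
    T.append([wc(t,b,sat) for b in((335,350,231,242),(360,375,230,241),(385,400,229,240))])
    S.append([wc(s,b,sat) for b in((313,328,224,239),(341,357,234,250),(371,388,243,260))])
    T[-1].append(wc(t,(342,368,185,211),red)); 
T=np.mean(T,0);S=np.mean(S,0);print(T.round(2).tolist(),S.round(2).tolist())
for a,b,z in zip(T,S,(120,122,120)):
    p,e=tri(t,a,s,b); print(p.round(1),round(e,1),onz(t,*a,z+(8 if z==120 else 6)).round(1),onz(s,*b,z).round(1))
print(onz(t,*T[3],62+60))
# desk edges lines straightness
g=cv2.cvtColor(t[0],cv2.COLOR_RGB2GRAY).astype(float)
g=cv2.GaussianBlur(g,(5,5),0)
for u in list(range(10,560,30)):
    col=g[255:270,u]; d=np.abs(np.diff(col)); k=d.argmax(); print(u,255+k+.5, end="; ")
E
```

```text
[[341.82, 236.23], [366.98, 235.35], [392.26, 234.74], [354.0, 197.49]] [[319.89, 231.22], [347.75, 240.79], [378.57, 250.3]]
[ 445.2 -225.2  122.8] 3.8 [ 443.7 -223.   128. ] [ 451.4 -223.6  120. ]
[ 447.2 -305.   121.8] 2.7 [ 446.  -302.6  128. ] [ 448.1 -306.   122. ]
[ 448.8 -385.3  123.4] 3.4 [ 447.5 -382.6  128. ] [ 455.8 -384.   120. ]
[ 568.55796172 -265.72053145  122.        ]
10 261.5; 40 260.5; 70 260.5; 100 260.5; 130 260.5; 160 259.5; 190 259.5; 220 259.5; 250 259.5; 280 259.5; 310 259.5; 340 258.5; 370 258.5; 400 258.5; 430 258.5; 460 258.5; 490 257.5; 520 257.5; 550 258.5;
```

```bash
cat > go.py <<'E'
import sys,numpy as np
from scipy.spatial.transform import Rotation as Ro
from cell import env
def Rt(yaw):
    c,s=np.cos(yaw),np.sin(yaw); return np.array([[0,c,s],[0,s,-c],[-1,0,0.]])
def status():
    s=env.state(); R=Ro.from_euler('xyz',s['tcp_rot']).as_matrix(); g=s['eef_pos']+171*R[:,0]
    print("t %.2f grasp"%s['t'],g.round(1),"yaw %.4f"%np.arctan2(R[1,1],R[0,1]),"down",R[:,0].round(3),"F",s['ft_force'].round(1),"M",s['moment'].round(2),"op %.3f"%s['opening'],"q",s['joints'].round(2))
    return s,R,g
def plan(x,y,z,yaw):
    s,R,g=status(); G=Rt(yaw); p=np.array([x,y,z])-171*G[:,0]
    d=R.T@(p-s['eef_pos']); rv=Ro.from_matrix(R.T@G).as_rotvec()
    n=int(max(1,np.ceil(np.abs(d).max()/60),np.ceil(np.abs(rv).max()/.18)))
    print("total tool d",d.round(1),"rv",rv.round(4),"| n",n,"each",(d/n).round(2),(rv/n).round(4))
if __name__=="__main__":
    a=list(map(float,sys.argv[1:])); plan(*a) if a else status()
E
python3 go.py 449 -270 220 0.0225;python3 go.py 449 -270 220 3.164
```

```text
t 0.80 grasp [238.7 577.7 233.8] yaw 1.1790 down [ 0.  0. -1.] F [ 0.4 -0.5 -0.1] M [ 0.04 -0.   -0.  ] op 1.003 q [ 1.07  0.49  1.56 -0.    1.09 -0.11]
total tool d [  13.7 -703.1  518.1] rv [ 1.1565e+00 -0.0000e+00 -1.0000e-04] | n 12 each [  1.14 -58.59  43.17] [ 0.0964 -0.     -0.    ]
t 0.80 grasp [238.7 577.7 233.8] yaw 1.1790 down [ 0.  0. -1.] F [ 0.4 -0.5 -0.1] M [ 0.04 -0.   -0.  ] op 1.003 q [ 1.07  0.49  1.56 -0.    1.09 -0.11]
total tool d [  13.7 -703.1  518.1] rv [-1.985e+00  1.000e-04 -0.000e+00] | n 12 each [  1.14 -58.59  43.17] [-0.1654  0.     -0.    ]
```

jog_arm:
  deltas: [0,-30,50,0.165,0,0,0,0,-30,50,0.165,0,0,0,0,-30,50,0.165,0,0,0,0,-30,50,0.165,0,0,0,0,-30,50,0.165,0,0,0,0,0,50,0.165,0,0,0,0,0,50,0.165,0,0,0]

```text
t: 1.68
eef_pos: [348.4, 202.3, 404.3]
tcp_rot: [2.117, 1.567, 0.539]
ft_force: [0.8, -0.2, 0.2]
opening: 0.32
```

```bash
python3 go.py 448 -264 230 0.0225
```

```text
t 1.68 grasp [348.9 202.7 233.3] yaw -0.0073 down [ 0.003  0.002 -1.   ] F [ 0.8 -0.2  0.2] M [-0.05  0.05  0.04] op 0.320 q [0.36 0.17 2.07 0.   0.9  0.37]
total tool d [  2.8 103.  465.6] rv [-0.0298 -0.0018 -0.003 ] | n 8 each [ 0.34 12.88 58.2 ] [-0.0037 -0.0002 -0.0004]
```

jog_arm:
  deltas: [0,40,58,-0.03,0,0,0,0,40,58,0,0,0,0,0,23,58,0,0,0,0,0,0,58,0,0,0,0,0,0,58,0,0,0,0,0,0,58,0,0,0,0,0,0,58,0,0,0,0,3,0,58,0,0,0,0,0,0,0,0,0,0,0]

```text
t: 2.8
eef_pos: [449.5, -262.7, 402.5]
tcp_rot: [1.62, 1.561, 0.067]
ft_force: [-0.1, 0.7, -0.9]
opening: 0.005
```

```bash
python3 go.py 448 -264 123 0.0225
python3 - <<'E'
from m import *
t=cam("top");s=cam("scene"); crop(t,300,430,160,260,6,"t3.png");crop(s,270,440,150,280,4,"s3.png")
E
```

```text
t 2.80 grasp [ 451.2 -262.6  231.5] yaw 0.0172 down [ 0.01   0.001 -1.   ] F [-0.1  0.7 -0.9] M [-0.09  0.09  0.  ] op 0.005 q [-0.66  0.34  1.82  0.01  0.97 -0.68]
total tool d [108.5  -2.6   1.3] rv [-0.0053 -0.0005 -0.0099] | n 2 each [54.24 -1.31  0.66] [-0.0027 -0.0002 -0.0049]
```

View pics/s3.png

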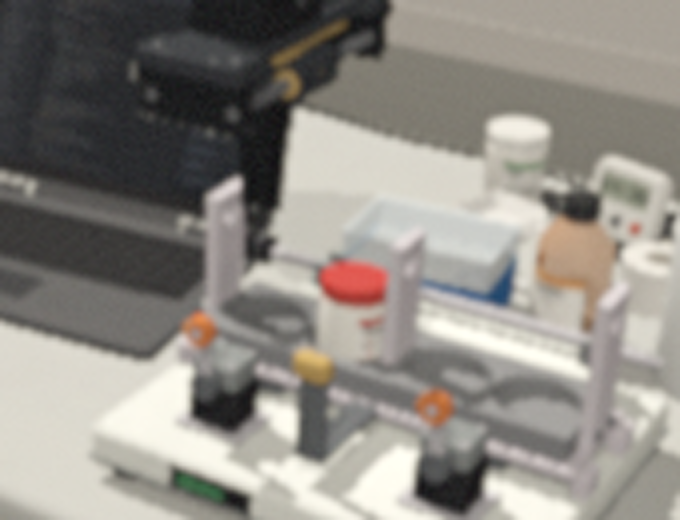

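jog_arm:
  deltas: [40,-2.5,1,-0.005,0,-0.01,0,30,0,0,0,0,0,0,15,0,0,0,0,0,0,0,0,0,0,0,0,0]

```text
t: 3.4
eef_pos: [448.0, -255.2, 317.2]
tcp_rot: [2.066, 1.57, 0.526]
ft_force: [-0.3, 0.4, 0.3]
opening: 0.006
```

```bash
python3 go.py 448 -264 123 0.0225
python3 - <<'E'
from m import *
t=cam("top");s=cam("scene"); crop(t,300,430,160,260,6,"t4.png");crop(s,270,440,150,280,4,"s4.png")
E
```

```text
t 3.40 grasp [ 448.1 -255.1  146.2] yaw 0.0309 down [ 0.001  0.    -1.   ] F [-0.3  0.4  0.3] M [-0.13  0.1  -0.05] op 0.006 q [-0.65  0.45  1.92  0.    0.77 -0.68]
total tool d [23.2 -0.3  8.8] rv [ 0.0084 -0.0005 -0.0009] | n 1 each [23.16 -0.29  8.84] [ 0.0084 -0.0005 -0.0009]
```

View pics/s4.png

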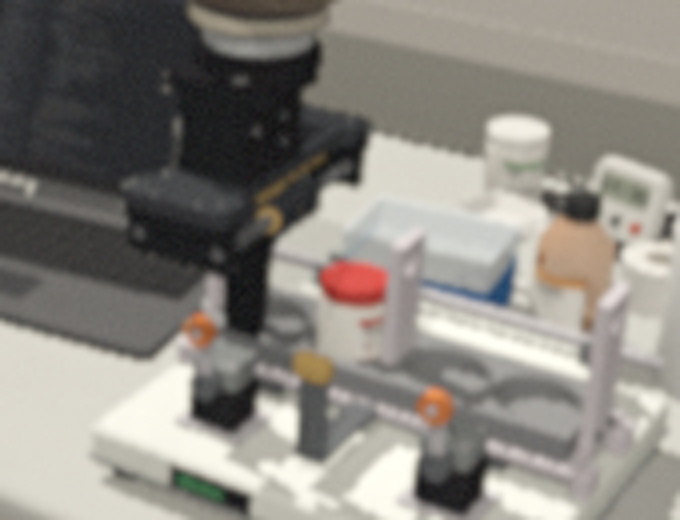

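View pics/t4.png

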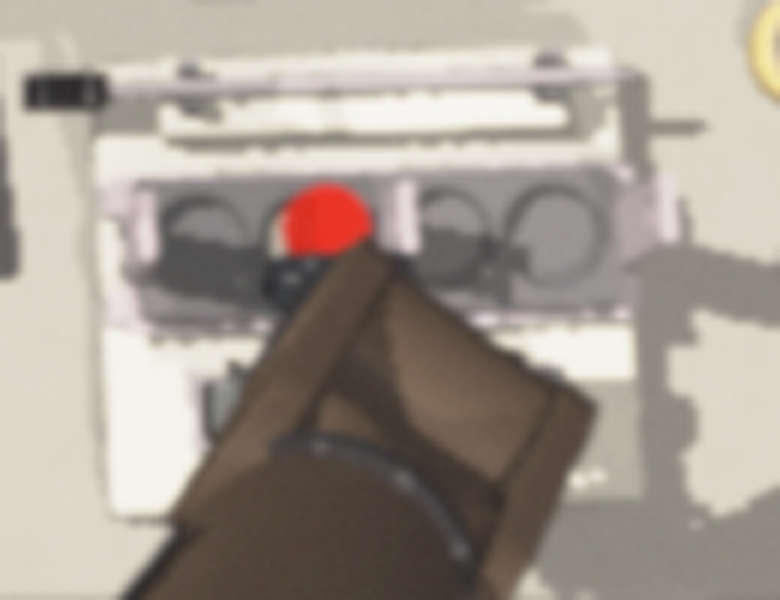

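jog_arm:
  deltas: [15,0,8,-0.008,0,0,0,8,0,0,0,0,0,0,0,0,0,0,0,0,0]

```text
t: 3.88
eef_pos: [448.7, -263.8, 295.1]
tcp_rot: [1.057, 1.566, -0.474]
ft_force: [0.1, 0.4, -0.3]
opening: 0.004
```

```bash
python3 go.py 448 -264 123 0.0225
python3 - <<'E'
from m import *
t=cam("top");s=cam("scene"); crop(s,270,440,150,280,4,"s5.png")
E
```

```text
t 3.88 grasp [ 449.5 -264.2  124.1] yaw 0.0398 down [ 0.005 -0.002 -1.   ] F [ 0.1  0.4 -0.3] M [-0.08  0.08 -0.01] op 0.004 q [-0.66  0.49  1.93  0.    0.72 -0.7 ]
total tool d [ 1.1 -0.7  0.1] rv [ 0.0173  0.0025 -0.0045] | n 1 each [ 1.1  -0.72  0.13] [ 0.0173  0.0025 -0.0045]
```

View pics/s5.png

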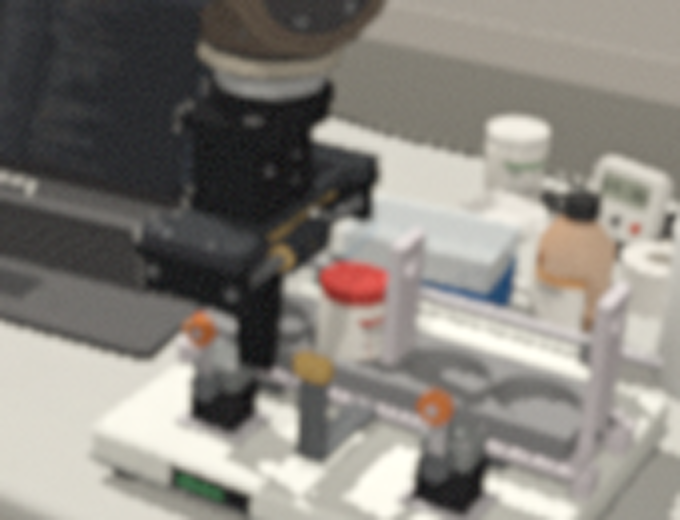

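jog_arm:
  deltas: [1,0,-8,0.017,0,-0.004,0,0,0,-4,0,0,0,0,0,0,0,0,0,0,0,0,0,0,0,0,0,0]

```text
t: 4.47
eef_pos: [448.4, -250.7, 295.2]
tcp_rot: [0.429, 1.567, -1.12]
ft_force: [-0.6, -0.1, 0.3]
opening: 0.007
```

```bash
python3 go.py 448 -245 123 0.0225
```

```text
t 4.47 grasp [ 448.7 -251.3  124.2] yaw 0.0219 down [ 0.002 -0.004 -1.   ] F [-0.6 -0.1  0.3] M [-0.09  0.02  0.06] op 0.007 q [-0.64  0.48  1.94 -0.    0.71 -0.66]
total tool d [ 1.2 -0.3 -5.7] rv [-0.0006  0.0036 -0.0016] | n 1 each [ 1.16 -0.27 -5.73] [-0.0006  0.0036 -0.0016]
```

jog_arm:
  deltas: [0,0,-4,0,0,0,0,0,0,0,0,0,0,0,0,0,0,0,0,0,0]

```text
t: 4.85
eef_pos: [448.3, -246.7, 295.3]
tcp_rot: [0.454, 1.566, -1.095]
ft_force: [-0.3, -0.3, 0.1]
opening: 0.005
```

```bash
python3 go.py 448 -245 123 0.0225
```

```text
t 4.85 grasp [ 448.7 -247.4  124.3] yaw 0.0218 down [ 0.002 -0.004 -1.   ] F [-0.3 -0.3  0.1] M [-0.18  0.04 -0.01] op 0.005 q [-0.63  0.48  1.95 -0.    0.71 -0.65]
total tool d [ 1.3 -0.3 -1.7] rv [-0.0007  0.0041 -0.002 ] | n 1 each [ 1.27 -0.27 -1.71] [-0.0007  0.0041 -0.002 ]
```

jog_arm:
  deltas: [0,0,-4,0,0,0,0,0,0,0,0,0,0,0,0,0,0,0,0,0,0]

```text
t: 5.22
eef_pos: [448.3, -242.9, 295.5]
tcp_rot: [0.487, 1.565, -1.062]
ft_force: [-0.3, -3.0, 0.3]
opening: 0.0
```

```bash
python3 go.py 448 -245 123 0.0225
```

```text
t 5.22 grasp [ 448.8 -243.7  124.5] yaw 0.0219 down [ 0.003 -0.005 -1.   ] F [-0.3 -3.   0.3] M [-0.57  0.21 -0.01] op 0.000 q [-0.63  0.48  1.95 -0.    0.7  -0.64]
total tool d [ 1.5 -0.4  2.1] rv [-0.0006  0.0053 -0.0028] | n 1 each [ 1.49 -0.39  2.12] [-0.0006  0.0053 -0.0028]
```

jog_arm:
  deltas: [1,0,-8,0,0.005,0,0,0,0,-8,0,0,0,0,0,0,-3,0,0,0,0,0,0,0,0,0,0,0,0,0,0,0,0,0,0]

```text
t: 5.85
eef_pos: [448.3, -223.4, 294.8]
tcp_rot: [0.862, 1.563, -0.686]
ft_force: [-1.1, -7.6, 1.3]
opening: 0.003
```

```bash
python3 go.py 448 -219 123 0.0225
```

```text
t 5.85 grasp [ 449.4 -224.2  123.8] yaw 0.0231 down [ 0.006 -0.005 -1.   ] F [-1.1 -7.6  1.3] M [-1.57  0.45 -0.01] op 0.003 q [-0.59  0.47  1.98 -0.    0.69 -0.62]
total tool d [ 0.8 -0.2 -4.4] rv [ 0.0006  0.0052 -0.0061] | n 1 each [ 0.77 -0.21 -4.38] [ 0.0006  0.0052 -0.0061]
```

Run:
```python
from m import *
t=cam("top");s=cam("scene"); crop(s,270,440,150,280,4,"s6.png")
for p in ((448,-219,120),(446,-202,112),(446,-225,120)): print(p,proj(s,p))
```

```text
(448, -219, 120) [317.63549285 231.19315866]
(446, -202, 112) [311.55075373 232.34425112]
(446, -225, 120) [319.18235684 232.17150456]
```

View pics/s6.png

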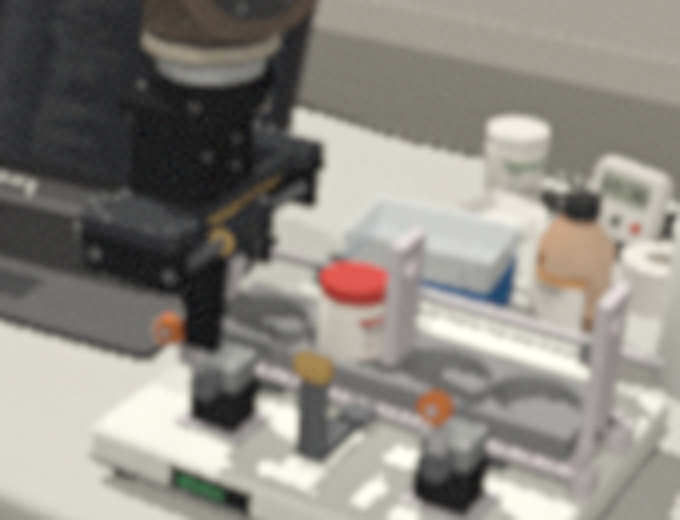

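jog_arm:
  deltas: [0,0,-2,0,0,0,0,0,0,0,0,0,0,0,0,0,0,0,0,0,0,0,0,15,0,0.005,-0.006,0,0,0,15,0,0,0,0,0,0,9,0,0,0,0,0,0,0,0,0,0,0,-30,0,0,0,0,0,0,-30,0,0,0,0,0,0,0,0,0,0,0,0,0]

```text
t: 7.2
eef_pos: [448.8, -261.5, 355.0]
tcp_rot: [-2.193, 1.567, 2.543]
ft_force: [-0.2, -0.2, -0.7]
opening: 0.006
```

```bash
python3 go.py 449 -345 185 0.0225
python3 - <<'E'
from m import *
t=cam("top");s=cam("scene"); crop(s,270,440,150,280,4,"s7.png")
E
```

```text
t 7.20 grasp [ 448.3 -261.1  184. ] yaw 0.0231 down [-0.003  0.002 -1.   ] F [-0.2 -0.2 -0.7] M [-0.05  0.07 -0.02] op 0.006 q [-0.65  0.4   1.87 -0.    0.87 -0.68]
total tool d [-1.1 -1.7 83.5] rv [ 0.0006 -0.0021  0.0029] | n 2 each [-0.56 -0.85 41.74] [ 0.0003 -0.0011  0.0015]
```

View pics/s7.png

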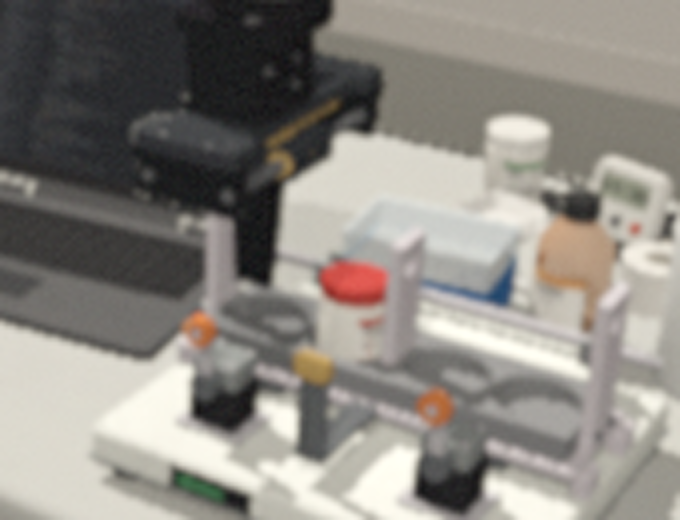

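jog_arm:
  deltas: [0,0,42,0,0,0,0,0,0,41,0,0,0,0,0,0,0,0,0,0,0,0,0,0,0,0,0,0]

```text
t: 7.8
eef_pos: [450.2, -344.9, 347.8]
tcp_rot: [-2.317, 1.556, 2.419]
ft_force: [0.0, 0.3, -0.4]
opening: 0.007
```

```bash
python3 go.py 449 -345 123.5 0.0225
```

```text
t 7.80 grasp [ 448.3 -343.2  176.8] yaw 0.0243 down [-0.011  0.01  -1.   ] F [ 0.   0.3 -0.4] M [-0.04  0.03 -0.04] op 0.007 q [-0.77  0.48  1.76 -0.    0.92 -0.79]
total tool d [53.3 -0.6  0.6] rv [ 0.0018 -0.0101  0.0109] | n 1 each [53.31 -0.61  0.6 ] [ 0.0018 -0.0101  0.0109]
```

jog_arm:
  deltas: [30,0,1,0.002,-0.01,0.011,0,20,0,0,0,0,0,0,0,0,0,0,0,0,0,0,0,0,0,0,0,0]

```text
t: 8.3
eef_pos: [450.1, -341.9, 296.3]
tcp_rot: [-2.604, 1.569, 2.133]
ft_force: [-0.1, 0.5, -0.5]
opening: 0.006
```

```bash
python3 go.py 449 -365.5 123.5 0.0225
```

```text
t 8.30 grasp [ 449.9 -341.6  125.3] yaw 0.0250 down [-0.001  0.002 -1.   ] F [-0.1  0.5 -0.5] M [-0.12  0.01 -0.04] op 0.006 q [-0.77  0.54  1.82  0.    0.78 -0.79]
total tool d [ 1.7 -1.7 23.5] rv [ 0.0025 -0.0017  0.001 ] | n 1 each [ 1.73 -1.69 23.54] [ 0.0025 -0.0017  0.001 ]
```

jog_arm:
  deltas: [1.5,-1,16,0.002,0,0,0,0,0,4,0,0,0,0,0,0,0,0,0,0,0,0,0,0,0,0,0,0]

```text
t: 8.8
eef_pos: [449.7, -363.5, 296.5]
tcp_rot: [1.135, 1.57, -0.414]
ft_force: [-0.4, -0.5, 1.2]
opening: 0.002
```

```bash
python3 go.py 449 -365.5 123.5 0.0225
```

```text
t 8.80 grasp [ 449.8 -363.6  125.5] yaw 0.0227 down [ 0.001 -0.    -1.   ] F [-0.4 -0.5  1.2] M [-0.07  0.08 -0.  ] op 0.002 q [-0.79  0.56  1.79  0.    0.8  -0.82]
total tool d [ 2.  -0.7  2. ] rv [ 0.0002  0.0005 -0.001 ] | n 1 each [ 2.03 -0.71  1.96] [ 0.0002  0.0005 -0.001 ]
```

jog_arm:
  deltas: [0,0,4,0,0,0,0,0,0,0,0,0,0,0,0,0,0,0,0,0,0]

```text
t: 9.18
eef_pos: [449.7, -367.0, 296.6]
tcp_rot: [2.738, 1.57, 1.19]
ft_force: [0.3, 3.1, 0.2]
opening: 0.004
```

```bash
python3 go.py 449 -365.5 123.5 0.0225
```

```text
t 9.18 grasp [ 449.8 -366.8  125.6] yaw 0.0228 down [ 0.     0.001 -1.   ] F [0.3 3.1 0.2] M [ 0.37 -0.04 -0.  ] op 0.004 q [-0.8   0.56  1.78  0.    0.8  -0.82]
total tool d [ 2.1 -0.7 -1.5] rv [ 0.0003 -0.0011 -0.0005] | n 1 each [ 2.09 -0.69 -1.54] [ 0.0003 -0.0011 -0.0005]
```

jog_arm:
  deltas: [2,0,8,0,0,0,0,0,0,8,0,0,0,0,0,0,6,0,0,0,0,0,0,0,0,0,0,0,0,0,0,0,0,0,0]

```text
t: 9.8
eef_pos: [449.8, -389.7, 292.4]
tcp_rot: [-2.699, 1.562, 2.036]
ft_force: [0.1, 4.9, 4.0]
opening: 0.004
```

```bash
python3 go.py 449 -389.5 123.5 0.0225;  python3 - <<'E'
from m import *
t=cam("top");s=cam("scene"); crop(s,270,440,150,280,4,"s8.png")
for p in ((448,-361.5,112),(448,-385,120),(448,-409.5,112)): print(p,proj(s,p))
E
```

```text
t 9.80 grasp [ 449.1 -388.3  121.4] yaw 0.0226 down [-0.004  0.008 -1.   ] F [0.1 4.9 4. ] M [0.7  0.05 0.03] op 0.004 q [-0.83  0.58  1.74  0.    0.83 -0.85]
total tool d [-2.1 -0.8 -0.2] rv [ 0.     -0.0084  0.004 ] | n 1 each [-2.07 -0.82 -0.21] [ 0.     -0.0084  0.004 ]
(448, -361.5, 112) [368.03983552 251.58669442]
(448, -385, 120) [377.4292498  251.77258083]
(448, -409.5, 112) [386.86472027 258.14750841]
```

View pics/s8.png

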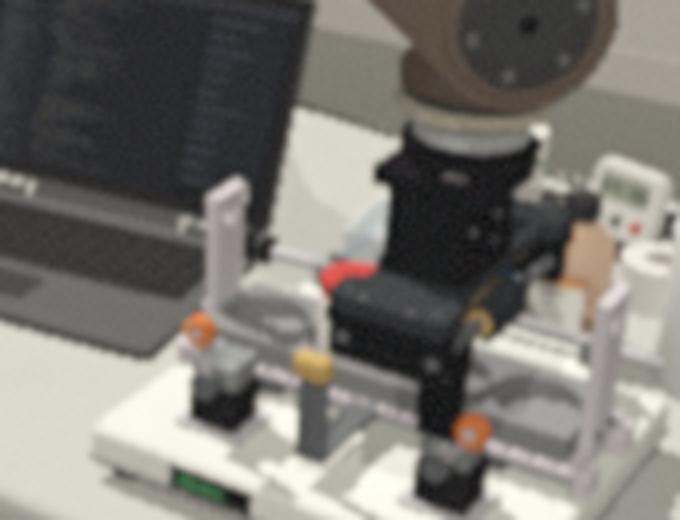

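jog_arm:
  deltas: [0,0,1.5,0,0,0,0,0,0,0,0,0,0,0,0,0,0,0,0,0,0,0,0,-15,0,-0.008,0.004,0,0,0,-15,0,0,0,0,0,0,-9,0,0,0,0,0,0,0,0,0,0,0,-50,0,0,0,0,0,0,-40,0,0,0,0,0,0,0,0,0,0,0,0,0.7]

```text
t: 11.15
eef_pos: [449.4, -351.3, 384.8]
tcp_rot: [0.739, 1.569, -0.809]
ft_force: [-0.4, -0.8, -1.3]
opening: 0.065
```

```bash
python3 go.py 569 -265.5 220 0.0225
python3 - <<'E'
from m import *
t=cam("top");s=cam("scene"); crop(s,270,440,150,280,4,"s9.png")
print([wc(s,b,sat).round(2) for b in((313,328,224,239),(341,357,234,250),(371,388,243,260))])
E
```

```text
t 11.15 grasp [ 449.6 -351.5  213.8] yaw 0.0229 down [ 0.001 -0.001 -1.   ] F [-0.4 -0.8 -1.3] M [-0.08  0.03 -0.03] op 0.065 q [-0.78  0.43  1.72 -0.    0.99 -0.8 ]
total tool d [ -6.1 121.5 -83.1] rv [ 0.0004  0.0011 -0.001 ] | n 3 each [ -2.05  40.51 -27.69] [ 0.0001  0.0004 -0.0003]
[array([319.89, 231.24]), array([347.76, 240.84]), array([378.57, 250.31])]
```

View pics/s9.png

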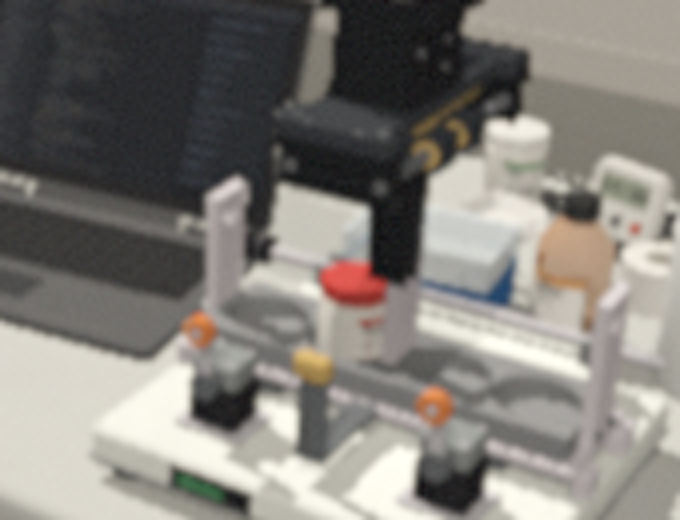

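jog_arm:
  deltas: [-12,40,-27,0,0,0,0.8,-3,40,-27,0,0,0,0.8,0,40,-27,0,0,0,0.8,0,0,0,0,0,0,0.8,0,0,0,0,0,0,0.8]

```text
t: 11.88
eef_pos: [570.3, -266.5, 389.7]
tcp_rot: [-2.19, 1.558, 2.543]
ft_force: [-0.2, -0.9, 0.0]
opening: 0.664
```

```bash
python3 go.py 569 -267.5 180 0.0225
```

```text
t 11.88 grasp [ 568.5 -265.3  218.7] yaw 0.0206 down [-0.011  0.007 -1.   ] F [-0.2 -0.9  0. ] M [-0.04  0.1   0.  ] op 0.664 q [-0.54  0.51  1.56  0.    1.08 -0.56]
total tool d [38.7 -0.9  1.3] rv [-0.002  -0.0075  0.0105] | n 1 each [38.71 -0.91  1.26] [-0.002  -0.0075  0.0105]
```

jog_arm:
  deltas: [38,-1,1,-0.002,-0.0075,0.0105,0.8,0,0,0,0,0,0,0.8,0,0,0,0,0,0,0.8]

```text
t: 12.25
eef_pos: [567.3, -269.5, 351.2]
tcp_rot: [-1.708, 1.57, 3.024]
ft_force: [-0.3, -0.5, 0.2]
opening: 0.799
```

```bash
python3 go.py 569 -267.5 108 0.0225
python3 - <<'E'
from m import *
t=cam("top");s=cam("scene"); crop(s,270,440,150,280,4,"s10.png")
E
```

```text
t 12.25 grasp [ 567.1 -269.5  180.2] yaw 0.0197 down [-0.001  0.    -1.   ] F [-0.3 -0.5  0.2] M [-0.08  0.04  0.01] op 0.799 q [-0.55  0.55  1.61 -0.    0.98 -0.57]
total tool d [72.2  1.8 -1.9] rv [-0.0028 -0.0001  0.0008] | n 2 each [36.12  0.91 -0.97] [-0.0014 -0.0001  0.0004]
```

View pics/s10.png

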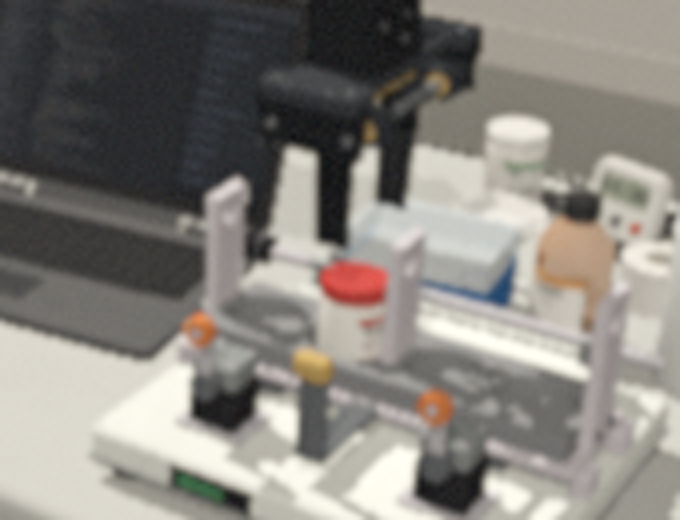

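jog_arm:
  deltas: [36,1.5,-1.5,-0.003,0,0,0.8,20,0,0,0,0,0,0.8,0,0,0,0,0,0,0.8,0,0,0,0,0,0,0.8]

```text
t: 12.85
eef_pos: [569.2, -268.6, 299.0]
tcp_rot: [0.959, 1.564, -0.589]
ft_force: [0.8, -0.7, -0.8]
opening: 0.797
```

```bash
python3 go.py 569 -267.5 108 0.0225
```

```text
t 12.85 grasp [ 570.1 -269.2  128. ] yaw 0.0223 down [ 0.005 -0.004 -1.   ] F [ 0.8 -0.7 -0.8] M [-0.04  0.06 -0.02] op 0.797 q [-0.55  0.61  1.65 -0.    0.87 -0.57]
total tool d [20.  -0.3 -1.2] rv [-0.0002  0.0038 -0.0054] | n 1 each [20.01 -0.29 -1.17] [-0.0002  0.0038 -0.0054]
```

jog_arm:
  deltas: [18,-0.5,-1,0,0.004,-0.005,0.8,0,0,0,0,0,0,0.8,0,0,0,0,0,0,0,0,0,0,0,0,0,0,0,0,0,0,0,0,0,0,0,0,0,0,0,0]

```text
t: 13.6
eef_pos: [569.0, -267.7, 282.0]
tcp_rot: [1.169, 1.568, -0.379]
ft_force: [-0.3, -0.6, -0.7]
opening: 0.495
```

```bash
python3 go.py 569 -267.5 108 0.0225;python3 - <<'E'
from m import *
t=cam("top");s=cam("scene"); crop(s,270,440,150,280,4,"s11.png")
E
```

```text
t 13.60 grasp [ 569.4 -267.9  111. ] yaw 0.0223 down [ 0.003 -0.001 -1.   ] F [-0.3 -0.6 -0.7] M [-0.09  0.04 -0.03] op 0.495 q [-0.54  0.63  1.67  0.    0.84 -0.57]
total tool d [ 3.   0.  -0.2] rv [-0.0002  0.0011 -0.0026] | n 1 each [ 3.    0.02 -0.22] [-0.0002  0.0011 -0.0026]
```

View pics/s11.png

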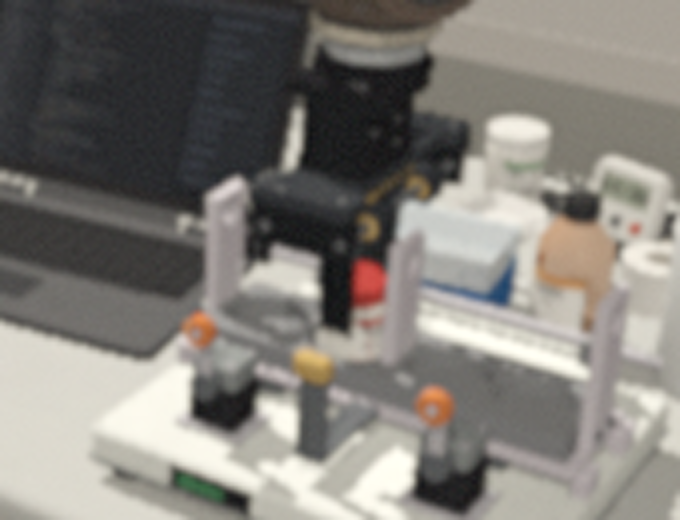

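jog_arm:
  deltas: [-15,0,0,0,0,0,0,-40,0,0,0,0,0,0,-40,0,0,0,0,0,0,-25,0,0,0,0,0,0,0,0,0,0,0,0,0]

```text
t: 14.32
eef_pos: [568.4, -267.4, 409.2]
tcp_rot: [1.114, 1.567, -0.434]
ft_force: [0.9, 0.5, -0.9]
opening: 0.492
```

```bash
python3 - <<'E'
from m import *
t=cam("top");s=cam("scene")
b=lambda a:a[...,2]-a[...,0]
print(onz(t,*wc(t,(130,186,205,255),b,.4),8), onz(s,*wc(s,(150,200,190,222),b,.4),8))
for u,v in ((139.3,218),(173,212.3),(178.5,246.5),(144.3,251.5)): print(onz(t,u,v,16).round(1))
crop(t,300,430,160,260,6,"t12.png")
E
python3 go.py 452 373 225 0.0225
```

```text
[472.35144552 390.80673753   8.        ] [471.7621295  388.71500617   8.        ]
[518.5 457.6  16. ]
[537.6 341.8  16. ]
[419.6 320.2  16. ]
[403.2 436.8  16. ]
t 14.43 grasp [ 568.4 -267.4  235.7] yaw 0.0222 down [ 0.001  0.    -1.   ] F [ 0.4  0.2 -0.1] M [-0.14  0.07 -0.02] op 0.491 q [-0.55  0.49  1.55  0.    1.1  -0.57]
total tool d [  10.7 -102.  -642.8] rv [-0.0003 -0.0002 -0.0006] | n 11 each [  0.98  -9.27 -58.44] [-0.     -0.     -0.0001]
```

View pics/t12.png

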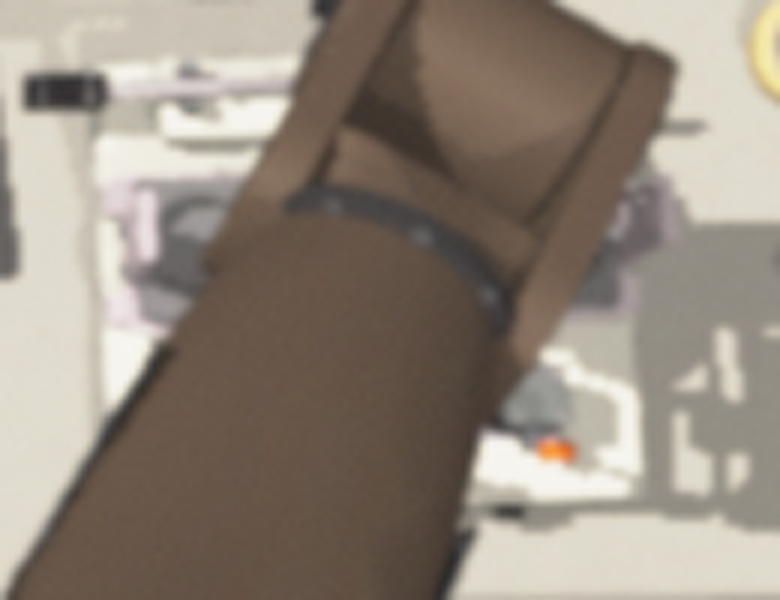

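jog_arm:
  deltas: [0,-40,-50,0,0,0,0,0,-40,-55,0,0,0,0,0,-20,-60,0,0,0,0,0,0,-60,0,0,0,0,0,0,-60,0,0,0,0,0,0,-60,0,0,0,0,0,0,-60,0,0,0,0,0,0,-60,0,0,0,0,0,0,-60,0,0,0,0,0,0,-60,0,0,0,0]

```text
t: 15.68
eef_pos: [455.7, 322.4, 395.8]
tcp_rot: [-1.64, 1.553, 3.087]
ft_force: [1.6, -0.6, -0.1]
opening: 0.493
```

```bash
python3 go.py 470 389 200 0.0225
```

```text
t 15.68 grasp [452.6 322.5 224.8] yaw 0.0147 down [-0.018  0.001 -1.   ] F [ 1.6 -0.6 -0.1] M [-0.11 -0.03  0.03] op 0.493 q [0.5  0.41 1.73 0.01 1.02 0.48]
total tool d [ 24.6  15.8 -66.4] rv [-0.0078 -0.0013  0.0181] | n 2 each [ 12.3    7.88 -33.19] [-0.0039 -0.0007  0.009 ]
```

jog_arm:
  deltas: [12,8,-33,-0.004,0,0.009,0,12,8,-33,-0.004,0,0.009,0,0,0,0,0,0,0,0,0,0,0,0,0,0,0]

```text
t: 16.18
eef_pos: [468.5, 394.2, 364.9]
tcp_rot: [-1.138, 1.563, -2.68]
ft_force: [0.0, -0.6, -0.2]
opening: 0.498
```

```bash
python3 go.py 470 389 60 0.0225
```

```text
t 16.18 grasp [467.3 393.6 193.9] yaw 0.0283 down [-0.007 -0.004 -1.   ] F [ 0.  -0.6 -0.2] M [-0.08  0.04  0.05] op 0.498 q [0.59 0.51 1.63 0.   1.   0.56]
total tool d [133.9   2.3   4.8] rv [0.0058 0.0034 0.0072] | n 3 each [44.64  0.77  1.58] [0.0019 0.0011 0.0024]
```

jog_arm:
  deltas: [45,2,4,0.006,0.003,0.007,0,45,0,0,0,0,0,0,20,0,0,0,0,0,0,0,0,0,0,0,0,0,0,0,0,0,0,0,0]

```text
t: 16.8
eef_pos: [471.0, 385.6, 254.2]
tcp_rot: [1.855, 1.57, 0.301]
ft_force: [0.1, 0.8, -0.6]
opening: 0.495
```

```bash
python3 go.py 470 389 53 0.0225
python3 - <<'E'
from m import *
t=cam("top");s=cam("scene"); crop(s,100,270,120,250,4,"s13.png")
E
```

```text
t 16.80 grasp [471.2 385.7  83.2] yaw 0.0176 down [ 0.001  0.    -1.   ] F [ 0.1  0.8 -0.6] M [-0.05 -0.02 -0.02] op 0.495 q [ 0.58  0.65  1.74 -0.    0.76  0.56]
total tool d [30.2 -1.  -3.4] rv [-0.0049 -0.0003 -0.0012] | n 1 each [30.25 -0.98 -3.41] [-0.0049 -0.0003 -0.0012]
```

View pics/s13.png

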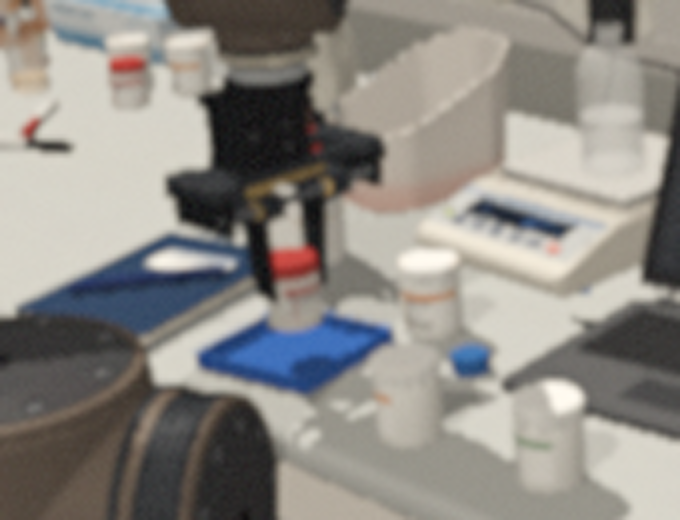

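jog_arm:
  deltas: [26,-1,-3,-0.005,0,0,0,0,0,0,0,0,0,0,4,0,0,0,0,0,0,0,0,0,0,0,0,0]

```text
t: 17.4
eef_pos: [470.6, 389.0, 228.3]
tcp_rot: [2.086, 1.563, 0.538]
ft_force: [-0.8, 0.5, -1.6]
opening: 0.497
```

```bash
python3 go.py 470 389 52 0.0225
```

```text
t 17.40 grasp [471.7 389.8  57.3] yaw 0.0227 down [ 0.007  0.004 -1.   ] F [-0.8  0.5 -1.6] M [-0.09  0.08  0.01] op 0.497 q [ 0.58  0.69  1.75 -0.    0.7   0.56]
total tool d [ 5.3 -0.6  0.1] rv [ 0.0003 -0.004  -0.0071] | n 1 each [ 5.33 -0.59  0.06] [ 0.0003 -0.004  -0.0071]
```

jog_arm:
  deltas: [3.5,0,0,0,-0.004,-0.007,0,2,0,0,0,0,0,0,0,0,0,0,0,0,0]

```text
t: 17.77
eef_pos: [470.7, 389.1, 223.5]
tcp_rot: [2.145, 1.57, 0.597]
ft_force: [-0.3, -0.3, -0.3]
opening: 0.496
```

```bash
python3 go.py 470 389 52 0.0225
```

```text
t 17.77 grasp [470.9 389.2  52.5] yaw 0.0227 down [ 0.001  0.    -1.   ] F [-0.3 -0.3 -0.3] M [-0.03  0.07 -0.  ] op 0.496 q [0.58 0.69 1.75 0.   0.7  0.56]
total tool d [ 0.5 -0.7  0.1] rv [ 0.0002 -0.0005 -0.0007] | n 1 each [ 0.48 -0.74  0.06] [ 0.0002 -0.0005 -0.0007]
```

Release, then lift away.

jog_arm:
  deltas: [1,0,0,0,0,0,0,0,0,0,0,0,0,0.75,0,0,0,0,0,0,0.75,0,0,0,0,0,0,0.75,-20,0,0,0,0,0,0.75,-50,0,0,0,0,0,0.75,-40,0,0,0,0,0,0.75,0,0,0,0,0,0,0.75]

```text
t: 18.77
eef_pos: [470.8, 389.1, 335.2]
tcp_rot: [-1.286, 1.571, -2.834]
ft_force: [-0.3, -0.7, -0.4]
opening: 0.752
```

```bash
python3 go.py 604 313 150 0.0225
python3 - <<'E'
from m import *
t=cam("top");s=cam("scene"); crop(s,100,270,120,250,4,"s14.png"); crop(t,120,300,150,260,4,"t14.png")
E
```

```text
t 18.77 grasp [470.8 389.1 164.2] yaw 0.0225 down [-0. -0. -1.] F [-0.3 -0.7 -0.4] M [-0.08  0.03 -0.07] op 0.752 q [0.58 0.55 1.67 0.   0.93 0.56]
total tool d [ 14.2 131.4  79.1] rv [0.     0.     0.0001] | n 3 each [ 4.73 43.8  26.36] [0. 0. 0.]
```

View pics/s14.png

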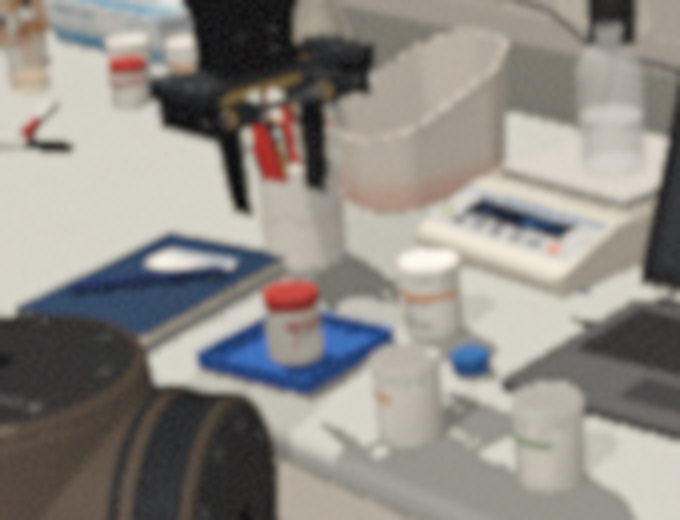

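View pics/t14.png

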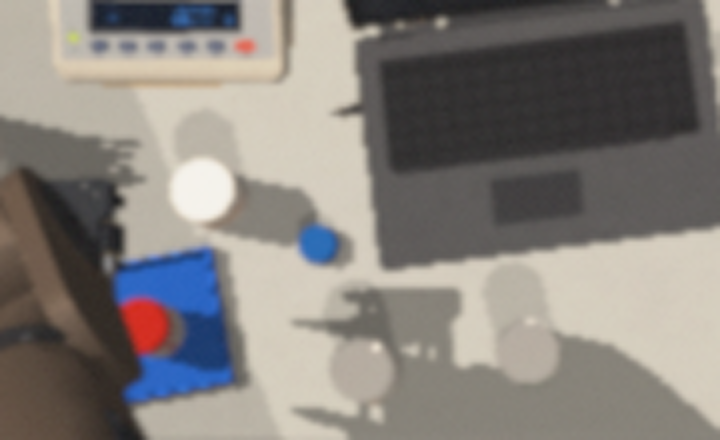

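Run:
```python
from m import *
t=cam("top");s=cam("scene")
w=lambda a:np.clip(a.min(-1)-190,0,None)
p=wc(t,(158,186,184,211),lambda a:a.min(-1)-200,.3);print(p,onz(t,*p,68))
b=blobs(t,(0,0,215),(180,40,255),(155,190,180,212));print(b,onz(t,*b[0][0],68))
# scene lid
b=blobs(s,(0,0,205),(180,40,255),(195,220,178,192));print(b,[onz(s,*x[0],68) for x in b])
```

```text
[169.84416421 196.9089348 ] [582.99988045 340.86021798  68.        ]
[((np.float64(169.61), np.float64(196.86)), np.int32(207), (np.int32(16), np.int32(17)))] [583.17073971 341.64919773  68.        ]
[((np.float64(208.99), np.float64(182.69)), np.int32(138), (np.int32(21), np.int32(11))), ((np.float64(217.5), np.float64(189.5)), np.int32(16), (np.int32(4), np.int32(4)))] [array([601.18298046, 342.96164097,  68.        ]), array([574.96392866, 273.49627558,  68.        ])]
```

jog_arm:
  deltas: [0,40,15,0,0,0,0.75,0,40,15,0,0,0,0.75,0,32,19,0,0,0,0.75,0,0,0,-0.175,0,0,0.75,0,0,0,-0.175,0,0,0.75,0,0,0,-0.175,0,0,0.75,0,0,0,-0.175,0,0,0.75,0,0,0,-0.175,0,0,0.75,0,0,0,-0.175,0,0,0.75,0,0,0,-0.175,0,0,0.75]

```text
t: 20.23
eef_pos: [587.2, 340.2, 313.1]
tcp_rot: [-2.386, 1.539, -2.67]
ft_force: [-0.9, -0.3, -0.3]
opening: 0.754
```

jog_arm:
  deltas: [0,0,0,-0.175,0,0,0.75,0,0,0,-0.175,0,0,0.75,0,0,0,0,0,0,0.75]

```text
t: 20.6
eef_pos: [587.1, 340.1, 308.0]
tcp_rot: [-2.755, 1.532, -2.679]
ft_force: [-0.0, 0.0, -0.1]
opening: 0.748
```

```bash
python3 go.py 583.5 338.5 100 1.5933
```

```text
t 20.60 grasp [581.2 337.1 137.2] yaw 1.6473 down [-0.035 -0.017 -0.999] F [-0.   0.  -0.1] M [ 0.07 -0.01 -0.01] op 0.748 q [ 0.43  0.67  1.5  -0.    1.01 -1.22]
total tool d [37.2 -0.8 -2.4] rv [ 0.0538 -0.0357  0.0156] | n 1 each [37.16 -0.79 -2.4 ] [ 0.0538 -0.0357  0.0156]
```

jog_arm:
  deltas: [30,-1,-2.5,0.054,-0.036,0.016,0.75,0,0,0,0,0,0,0.75]

```text
t: 20.85
eef_pos: [583.5, 338.4, 276.1]
tcp_rot: [-2.907, 1.569, -2.894]
ft_force: [0.2, -0.1, 0.0]
opening: 0.75
```

```bash
python3 go.py 583.5 338.5 50 1.5933;python3 - <<'E'
from m import *
s=cam("scene"); crop(s,100,270,120,250,4,"s15.png")
E
```

```text
t 20.85 grasp [583.3 338.3 105.1] yaw 1.5840 down [-0.001 -0.    -1.   ] F [ 0.2 -0.1  0. ] M [-0.01  0.06 -0.03] op 0.750 q [ 0.43  0.7   1.55  0.    0.9  -1.16]
total tool d [55.1  0.2  0. ] rv [-0.0093 -0.0013  0.0003] | n 1 each [5.507e+01 1.600e-01 3.000e-02] [-0.0093 -0.0013  0.0003]
```

View pics/s15.png

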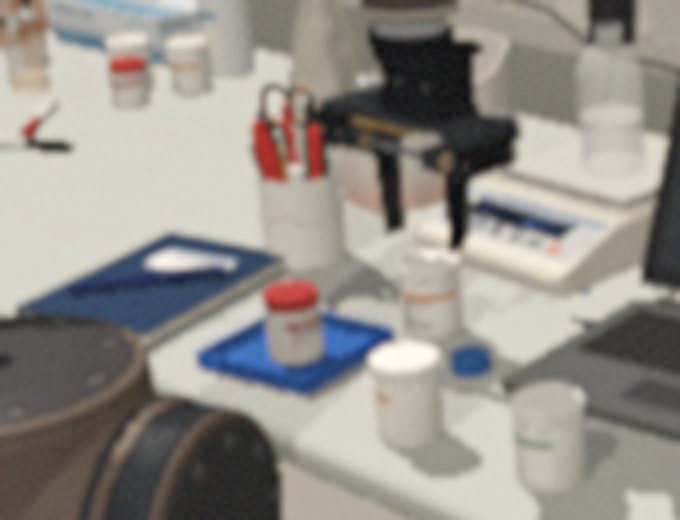

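jog_arm:
  deltas: [35,0,0,-0.009,0,0,0.75,17,0,0,0,0,0,0.75,0,0,0,0,0,0,0.75]

```text
t: 21.28
eef_pos: [585.5, 339.2, 227.8]
tcp_rot: [0.447, 1.567, 0.468]
ft_force: [0.3, 0.1, -0.2]
opening: 0.75
```

```bash
python3 go.py 583.5 338.5 50 1.5933
```

```text
t 21.27 grasp [586.1 339.5  56.8] yaw 1.5922 down [ 0.003  0.002 -1.   ] F [ 0.3  0.1 -0.2] M [-0.01 -0.01  0.04] op 0.750 q [ 0.43  0.76  1.57  0.    0.81 -1.16]
total tool d [ 6.8 -0.7 -2. ] rv [-0.0011  0.0035 -0.0017] | n 1 each [ 6.75 -0.72 -2.03] [-0.0011  0.0035 -0.0017]
```

jog_arm:
  deltas: [0,0,0,0,0,0,0.5,0,0,0,0,0,0,0.5,0,0,0,0,0,0,0.5,0,0,0,0,0,0,0.5,0,0,0,0,0,0,0.5]

```text
t: 21.9
eef_pos: [586.1, 339.6, 231.2]
tcp_rot: [0.424, 1.563, 0.445]
ft_force: [0.3, -0.6, -1.6]
opening: 0.559
```

```bash
python3 go.py 583.5 338.5 50 1.5933
```

```text
t 21.90 grasp [587.3 340.1  60.2] yaw 1.5917 down [ 0.007  0.003 -1.   ] F [ 0.3 -0.6 -1.6] M [ 0.04  0.01 -0.05] op 0.559 q [ 0.43  0.75  1.57  0.    0.81 -1.16]
total tool d [10.2 -1.1 -2.7] rv [-0.0016  0.0071 -0.0032] | n 1 each [10.18 -1.05 -2.65] [-0.0016  0.0071 -0.0032]
```

jog_arm:
  deltas: [0,0,0,0,0,0,0.75,0,0,0,0,0,0,0.75,0,0,0,0,0,0,0.75,-2,0,0,0.175,0,0,0.75,-2,0,0,0.175,0,0,0.75,-2,0,0,0.175,0,0,0.75,-2,0,0,0.175,0,0,0.75,-2,0,0,0.175,0,0,0.75]

```text
t: 22.9
eef_pos: [586.0, 339.5, 241.4]
tcp_rot: [1.33, 1.563, 0.449]
ft_force: [-0.7, -0.3, 1.5]
opening: 0.747
```

```bash
python3 go.py 583.5 340 55 0.0225
```

```text
t 22.90 grasp [587.2 340.1  70.4] yaw 0.6898 down [ 0.007  0.003 -1.   ] F [-0.7 -0.3  1.5] M [-0.05  0.   -0.01] op 0.747 q [ 0.43  0.74  1.56  0.    0.83 -0.26]
total tool d [15.4 -1.8 -2. ] rv [ 0.6673 -0.0007 -0.0077] | n 4 each [ 3.84 -0.44 -0.5 ] [ 0.1668 -0.0002 -0.0019]
```

jog_arm:
  deltas: [3,-1,-1,0.175,0,-0.004,0.75,3,-1,-1,0.175,0,-0.004,0.75,3,0,0,0.175,0,0,0.75,3,0,0,0.145,0,0,0.75,0,0,0,0,0,0,0.75,0,0,0,0,0,0,0.75]

```text
t: 23.65
eef_pos: [583.3, 340.2, 229.4]
tcp_rot: [0.469, 1.57, -1.102]
ft_force: [-0.1, 0.2, 1.7]
opening: 0.753
```

```bash
python3 go.py 584.5 340 51 0.0225
```

```text
t 23.65 grasp [583.4 340.1  58.4] yaw 0.0005 down [ 0. -0. -1.] F [-0.1  0.2  1.7] M [-0.07  0.06 -0.02] op 0.753 q [ 0.43  0.75  1.57 -0.    0.82  0.43]
total tool d [7.4 1.2 0.2] rv [-0.022   0.0005 -0.0002] | n 1 each [7.44 1.19 0.16] [-0.022   0.0005 -0.0002]
```

```bash
python3 go.py 584.5 340 51 0.0225
```

```text
t 23.65 grasp [583.4 340.1  58.4] yaw 0.0005 down [ 0. -0. -1.] F [-0.1  0.2  1.7] M [-0.07  0.06 -0.02] op 0.753 q [ 0.43  0.75  1.57 -0.    0.82  0.43]
total tool d [7.4 1.2 0.2] rv [-0.022   0.0005 -0.0002] | n 1 each [7.44 1.19 0.16] [-0.022   0.0005 -0.0002]
```

jog_arm:
  deltas: [6,0,0,-0.022,0,0,0.75,1,0,0,0,0,0,0.75,0,0,0,0,0,0,0.75,0,0,0,0,0,0,0,0,0,0,0,0,0,0,0,0,0,0,0,0,0,0,0,0,0,0,0,0]

```text
t: 24.52
eef_pos: [583.4, 340.1, 222.2]
tcp_rot: [0.949, 1.57, -0.593]
ft_force: [-0.1, 0.7, -1.1]
opening: 0.559
```

```bash
python3 go.py 584.5 340 51 0.0225
```

```text
t 24.52 grasp [583.4 340.1  51.2] yaw 0.0284 down [ 0.001 -0.    -1.   ] F [-0.1  0.7 -1.1] M [-0.12  0.04  0.02] op 0.559 q [ 0.43  0.76  1.57 -0.    0.8   0.4 ]
total tool d [0.2 1.1 0.2] rv [ 0.0059  0.0004 -0.0005] | n 1 each [0.17 1.14 0.17] [ 0.0059  0.0004 -0.0005]
```

Run:
```python
from m import *
t=cam("top");s=cam("scene"); im=cv2.imread("pics/top0.png")[:,:,::-1]; t=(im,)+t[1:]
th=.0225; R=np.array([[np.cos(th),-np.sin(th)],[np.sin(th),np.cos(th)]])
O=np.array([555,-302.9])
for n,l in(("chk",(15,136,160)),("rib",(15,0,160)),("rchk",(15,-136,160)),("dog",(-108,0,128)),("rl",(-108,80,124)),("rr",(-108,-80,124)),("p3",(15,-100,76)),("p0",(15,100,76)),("c1",(-130,150,38)),("c2",(-130,-150,38)),("c3",(130,150,38)),("c4",(130,-150,38))):
    w=np.r_[O+R@l[:2],l[2]]; q=proj(t,w); print(n,w.round(1),"px",q.round(2),"crop",((q-[300,160])*6).round(0))
k=6;im2=cv2.resize(im[160:260,300:430],None,fx=6,fy=6,interpolation=cv2.INTER_CUBIC).copy()
for l in [(15,136,160),(15,0,160),(15,-136,160),(-108,0,128),(-108,80,130),(-108,-80,130),(-130,150,38),(-130,-150,38),(130,150,38),(130,-150,38)]:
    q=(proj(t,np.r_[O+R@l[:2],l[2]])-[300,160]+.5)*6-.5; cv2.circle(im2,tuple(int(round(v)) for v in q),3,(0,255,0),-1)
for y in(100,36,-36,-100):
    a=np.linspace(0,2*np.pi,60); P=[(proj(t,np.r_[O+R@np.array([15+28.5*np.cos(b),y+28.5*np.sin(b)]),76])-[300,160]+.5)*6-.5 for b in a]
    cv2.polylines(im2,[np.array(P).round().astype(np.int32)],True,(0,0,255),1)
cv2.imwrite("pics/t16.png",im2[:,:,::-1])
```

```text
chk [ 566.9 -166.6  160. ] px [324.29 196.31] crop [146. 218.]
rib [ 570.  -302.6  160. ] px [367.74 195.07] crop [406. 210.]
rchk [ 573.1 -438.5  160. ] px [411.22 193.82] crop [667. 203.]
dog [ 447.  -305.3  128. ] px [367.82 235.04] crop [407. 450.]
rl [ 445.2 -225.4  124. ] px [342.39 235.84] crop [254. 455.]
rr [ 448.8 -385.3  124. ] px [392.77 234.41] crop [557. 446.]
p3 [ 572.2 -402.5   76. ] px [393.01 198.29] crop [558. 230.]
p0 [ 567.7 -202.6   76. ] px [332.7  200.02] crop [196. 240.]
c1 [ 421.7 -155.9   38. ] px [318.38 244.77] crop [110. 509.]
c2 [ 428.4 -455.8   38. ] px [407.63 242.25] crop [646. 493.]
c3 [ 681.6 -150.    38. ] px [315.44 168.99] crop [93. 54.]
c4 [ 688.3 -449.9   38. ] px [402.85 166.47] crop [617.  39.]
```

View pics/t16.png

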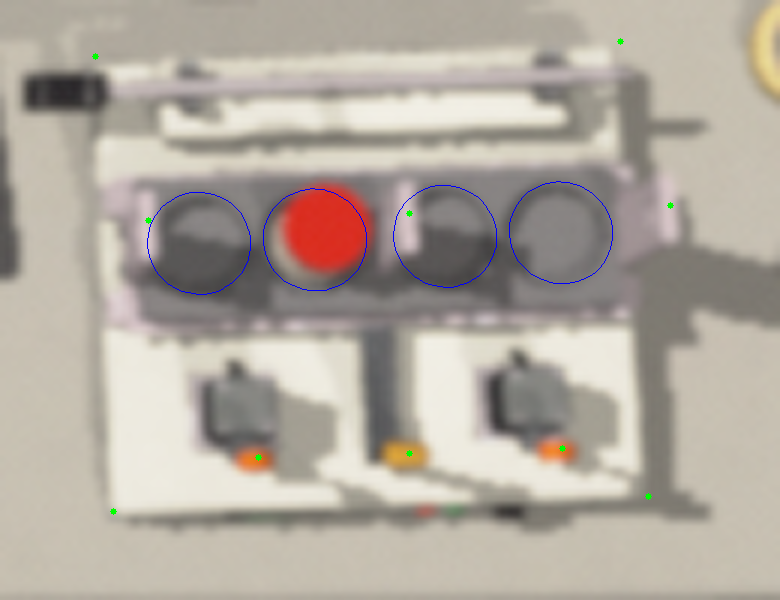

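```bash
cat > pk.py <<'E'
from m import *
import sys
def shot(n,N=8):
    c=[cam(n) for _ in range(N)]; return (np.mean([x[0] for x in c],0),)+c[0][1:]
E
python3 - <<'E'
from pk import *
t=shot("top"); np.save("top_avg.npy",t[0])
im=t[0][180:222,316:416]; g=np.clip((im-60)*2.2,0,255).astype(np.uint8)
im2=cv2.resize(g,None,fx=8,fy=8,interpolation=cv2.INTER_CUBIC); cv2.imwrite("pics/t17.png",im2[:,:,::-1])
E
```

```text
(no output)
```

View pics/t17.png

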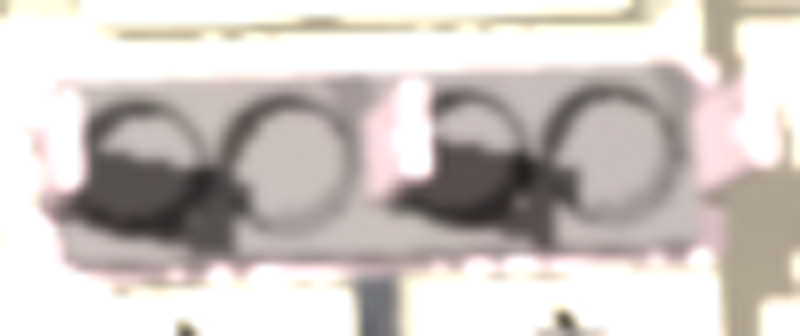

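Run:
```python
from pk import *
t=cam("top")
for u,v in((352.06,200.3),(392.56,198.9),(324.0+.0,197.3)): print(onz(t,u,v,76).round(1))
th=.0225; R=np.array([[np.cos(th),-np.sin(th)],[np.sin(th),np.cos(th)]])
for y in(97,32,33,36,-32,-97,-100): print(y,(np.array([555,-302.9])+R@np.array([15,y])).round(1))
# better circle: radial edge profile
im=np.load("top_avg.npy").mean(-1)
from scipy.ndimage import map_coordinates,gaussian_filter1d
from scipy.optimize import least_squares
for c0 in((352.06,200.3),(392.56,198.9)):
    pts=[]
    for a in np.linspace(0,2*np.pi,72,endpoint=False):
        r=np.arange(6.5,10.8,.1); pr=map_coordinates(im,[c0[1]+r*np.sin(a),c0[0]+r*np.cos(a)],order=3)
        d=np.diff(gaussian_filter1d(pr,5)); k=d.argmax()   # dark wall -> bright plate outward
        if d[k]>.6 and 3<k<len(d)-3: pts.append([c0[0]+r[k]*np.cos(a),c0[1]+r[k]*np.sin(a),a])
    pts=np.array(pts)
    f=least_squares(lambda p:np.hypot(pts[:,0]-p[0],pts[:,1]-p[1])-p[2],[*c0,8.5],loss="soft_l1",f_scale=.2)
    print(len(pts),f.x.round(2),onz(t,*f.x[:2],76).round(1),"res",np.abs(f.fun).mean().round(2))
```

```text
[ 566.4 -266.7   76. ]
[ 570.2 -401.    76. ]
[ 577.1 -173.9   76. ]
97 [ 567.8 -205.6]
32 [ 569.3 -270.6]
33 [ 569.3 -269.6]
36 [ 569.2 -266.6]
-32 [ 570.7 -334.6]
-97 [ 572.2 -399.5]
-100 [ 572.2 -402.5]
59 [351.85 200.14   8.99] [ 566.9 -266.    76. ] res 0.16
61 [392.16 198.84   9.01] [ 570.4 -399.6   76. ] res 0.28
```

jog_arm:
  deltas: [-20,0,0,0.006,0,0,0,-60,0,0,0,0,0,0,-60,-20,0,0,0,0,0,-45,-40,20,0,0,0,0,0,-20,50,0,0,0,0,0,0,60,0,0,0,0,0,0,60,0,0,0,0,0,0,60,0,0,0,0,0,0,60,0,0,0,0,0,0,60,0,0,0,0]

```text
t: 26.32
eef_pos: [507.6, -37.6, 423.8]
tcp_rot: [1.652, 1.556, 0.108]
ft_force: [1.8, -0.5, -0.8]
opening: 0.558
```

```bash
python3 go.py 568.2 -267 225 0.0225;python3 - <<'E'
from m import *
t=cam("top");s=cam("scene"); crop(s,100,270,120,250,4,"s18.png"); crop(t,120,300,150,260,4,"t18.png")
E
```

```text
t 26.32 grasp [510.2 -37.4 252.9] yaw 0.0267 down [ 0.015  0.002 -1.   ] F [ 1.8 -0.5 -0.8] M [-0.1   0.05  0.02] op 0.558 q [-0.2   0.3   1.82  0.01  1.01 -0.23]
total tool d [ 28.4  54.  230.9] rv [ 0.0043 -0.0013 -0.0151] | n 4 each [ 7.09 13.5  57.73] [ 0.0011 -0.0003 -0.0038]
```

View pics/t18.png

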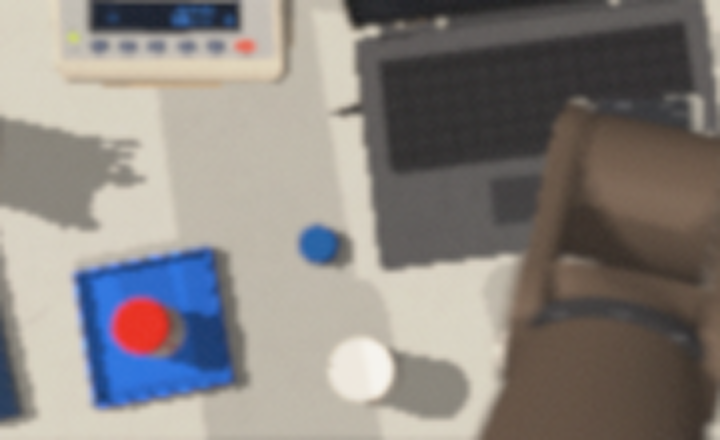

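Run:
```python
from m import *
t=cam("top")
p=wc(t,(146,168,222,242),red);print(p,onz(t,*p,63))
p=blobs(t,(0,0,215),(180,40,255),(198,222,230,254))[0][0];print(p,onz(t,*p,68))
```

```text
[154.69338183 231.01941957] [469.24796347 389.86716377  63.        ]
(np.float64(220.0), np.float64(232.6)) [462.28748109 171.61480735  68.        ]
```

jog_arm:
  deltas: [2,10,58,0.004,0,-0.015,0,2,14,58,0,0,0,0,2,14,58,0,0,0,0,2,14,57,0,0,0,0,0,0,0,0,0,0,0,0,0,0,0,0,0,0]

```text
t: 27.22
eef_pos: [567.0, -266.9, 420.5]
tcp_rot: [1.845, 1.567, 0.299]
ft_force: [-0.6, -0.4, -1.0]
opening: 0.559
```

```bash
python3 go.py 568.2 -267 190 0.0225
```

```text
t 27.23 grasp [ 567.6 -266.7  249.5] yaw 0.0250 down [ 0.004  0.001 -1.   ] F [-0.6 -0.4 -1. ] M [-0.09  0.08  0.03] op 0.559 q [-0.55  0.48  1.54  0.    1.12 -0.57]
total tool d [59.5  1.   0.2] rv [ 0.0025 -0.0011 -0.0038] | n 1 each [59.53  1.02  0.2 ] [ 0.0025 -0.0011 -0.0038]
```

jog_arm:
  deltas: [50,1,0,0.0025,0,-0.004,0,45,0,0,0,0,0,0,17,0,0,0,0,0,0,0,0,0,0,0,0,0,0,0,0,0,0,0,0]

```text
t: 27.85
eef_pos: [569.3, -257.9, 310.7]
tcp_rot: [1.37, 1.567, -0.17]
ft_force: [-0.4, 0.2, -1.6]
opening: 0.562
```

```bash
python3 go.py 568.5 -267 113 0.0225;python3 - <<'E'
from m import *
s=cam("scene"); crop(s,270,440,150,280,4,"s19.png")
E
```

```text
t 27.85 grasp [ 570.  -258.   139.7] yaw 0.0308 down [ 0.004 -0.001 -1.   ] F [-0.4  0.2 -1.6] M [-0.09  0.09 -0.03] op 0.562 q [-0.53  0.59  1.65  0.    0.89 -0.56]
total tool d [26.7 -1.2  9.1] rv [ 0.0083  0.0008 -0.0041] | n 1 each [26.73 -1.2   9.09] [ 0.0083  0.0008 -0.0041]
```

View pics/s19.png

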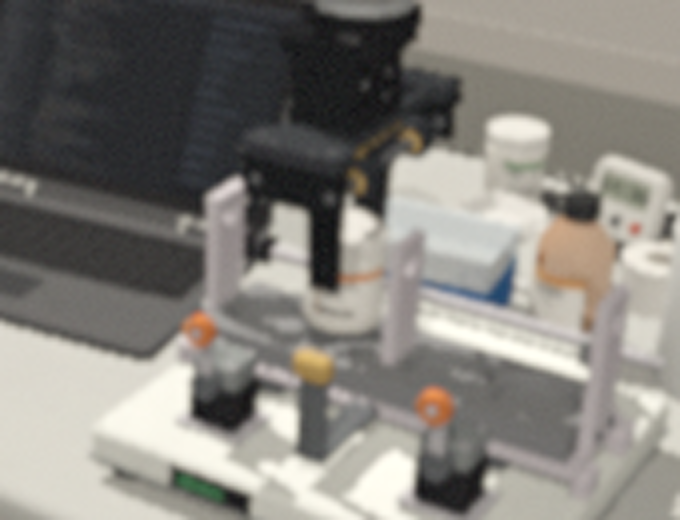

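jog_arm:
  deltas: [0,-1,9,0.008,0,-0.004,0,0,0,0,0,0,0,0,0,0,0,0,0,0,0]

```text
t: 28.28
eef_pos: [568.6, -267.5, 313.0]
tcp_rot: [0.797, 1.567, -0.752]
ft_force: [-0.5, -0.5, -1.9]
opening: 0.559
```

```bash
python3 go.py 568.5 -267 113 0.0225
```

```text
t 28.27 grasp [ 569.1 -268.   142. ] yaw 0.0221 down [ 0.003 -0.003 -1.   ] F [-0.5 -0.5 -1.9] M [-0.09  0.01 -0.02] op 0.559 q [-0.54  0.59  1.64 -0.    0.9  -0.57]
total tool d [29.  -0.2 -0.6] rv [-0.0004  0.0027 -0.0027] | n 1 each [29.   -0.16 -0.63] [-0.0004  0.0027 -0.0027]
```

jog_arm:
  deltas: [0,0,0,0,0,0,0,0,0,0,0,0,0,0]

```text
t: 28.52
eef_pos: [568.5, -267.7, 313.1]
tcp_rot: [0.812, 1.567, -0.737]
ft_force: [-0.7, 0.6, -1.3]
opening: 0.562
```

```bash
python3 go.py 568.5 -267 113 0.0225
```

```text
t 28.52 grasp [ 569.  -268.1  142.1] yaw 0.0218 down [ 0.003 -0.003 -1.   ] F [-0.7  0.6 -1.3] M [-0.08  0.05  0.02] op 0.562 q [-0.54  0.59  1.64 -0.    0.9  -0.57]
total tool d [29.1 -0.1 -0.7] rv [-0.0007  0.0027 -0.0029] | n 1 each [29.11 -0.08 -0.73] [-0.0007  0.0027 -0.0029]
```

Settled. Descend to just above the rim (grasp 130 → bottom 79), then feel in.

jog_arm:
  deltas: [11,0,-1,0,0.003,-0.003,0,0,0,0,0,0,0,0,0,0,0,0,0,0,0]

```text
t: 28.9
eef_pos: [568.5, -266.5, 300.8]
tcp_rot: [-2.316, 1.569, 2.418]
ft_force: [-0.1, -0.1, 0.5]
opening: 0.562
```

```bash
python3 go.py 568.5 -267 113 0.0225
```

```text
t 28.90 grasp [ 568.3 -266.3  129.8] yaw 0.0219 down [-0.001  0.001 -1.   ] F [-0.1 -0.1  0.5] M [-0.05  0.    0.  ] op 0.562 q [-0.54  0.61  1.65  0.    0.88 -0.57]
total tool d [16.8 -0.   0.5] rv [-0.0006 -0.001   0.0011] | n 1 each [16.8  -0.    0.55] [-0.0006 -0.001   0.0011]
```

jog_arm:
  deltas: [6,0,0,0,0,0,0,0,0,0,0,0,0,0]

```text
t: 29.15
eef_pos: [568.5, -266.5, 294.4]
tcp_rot: [-2.287, 1.569, 2.448]
ft_force: [0.6, -1.1, -0.7]
opening: 0.557
```

```bash
python3 go.py 568.5 -267 113 0.0225
```

```text
t 29.15 grasp [ 568.3 -266.3  123.4] yaw 0.0220 down [-0.001  0.001 -1.   ] F [ 0.6 -1.1 -0.7] M [-0.12  0.06 -0.02] op 0.557 q [-0.54  0.62  1.66  0.    0.87 -0.57]
total tool d [10.4 -0.   0.5] rv [-0.0005 -0.001   0.0011] | n 1 each [ 1.036e+01 -1.000e-02  5.500e-01] [-0.0005 -0.001   0.0011]
```

jog_arm:
  deltas: [5,0,0,0,0,0,0,0,0,0,0,0,0,0]

```text
t: 29.4
eef_pos: [568.5, -266.4, 289.0]
tcp_rot: [-2.304, 1.569, 2.43]
ft_force: [-0.5, -0.2, -1.4]
opening: 0.561
```

```bash
python3 go.py 568.5 -267 113 0.0225
```

```text
t 29.40 grasp [ 568.3 -266.3  118. ] yaw 0.0220 down [-0.001  0.001 -1.   ] F [-0.5 -0.2 -1.4] M [-0.08  0.02  0.02] op 0.561 q [-0.54  0.62  1.66  0.    0.86 -0.57]
total tool d [ 5.  -0.   0.6] rv [-0.0005 -0.001   0.0011] | n 1 each [ 5.02 -0.01  0.57] [-0.0005 -0.001   0.0011]
```

jog_arm:
  deltas: [5,0,0,0,0,0,0,0,0,0,0,0,0,0]

```text
t: 29.65
eef_pos: [568.6, -266.5, 284.0]
tcp_rot: [-2.451, 1.57, 2.283]
ft_force: [0.0, 0.1, -2.1]
opening: 0.561
```

```bash
python3 go.py 568.5 -267 113 0.0225
```

```text
t 29.65 grasp [ 568.5 -266.4  113. ] yaw 0.0220 down [-0.001  0.001 -1.   ] F [ 0.   0.1 -2.1] M [-0.1   0.1   0.01] op 0.561 q [-0.54  0.63  1.67  0.    0.85 -0.57]
total tool d [-0.  -0.1  0.5] rv [-0.0005 -0.0006  0.0005] | n 1 each [-0.05 -0.11  0.48] [-0.0005 -0.0006  0.0005]
```

jog_arm:
  deltas: [0,0,0,0,0,0,0.75,0,0,0,0,0,0,0.75,0,0,0,0,0,0,0.75,-20,0,0,0,0,0,0.75,-50,0,0,0,0,0,0.75,-50,-20,-30,0,0,0,0.75,-10,-40,-58,0,0,0,0.75,0,-20,-60,0,0,0,0.75,0,0,-60,0,0,0,0.75,0,0,-60,0,0,0,0.75]

```text
t: 30.9
eef_pos: [485.0, -4.5, 417.5]
tcp_rot: [2.072, 1.569, 0.516]
ft_force: [0.3, -0.2, -1.0]
opening: 0.748
```

```bash
python3 go.py 446 67.5 150 0.0225;python3 - <<'E'
from m import *
s=cam("scene");t=cam("top"); crop(s,270,440,150,280,4,"s20.png"); crop(t,300,430,160,260,6,"t20.png")
E
```

```text
t 30.90 grasp [485.3  -4.4 246.5] yaw 0.0152 down [ 0.001  0.001 -1.   ] F [ 0.3 -0.2 -1. ] M [-0.07  0.02 -0.02] op 0.748 q [-0.15  0.28  1.87  0.    0.99 -0.16]
total tool d [ 96.5 -38.1 -72.5] rv [-0.0073 -0.0008 -0.0015] | n 2 each [ 48.27 -19.05 -36.27] [-0.0037 -0.0004 -0.0007]
```

View pics/s20.png

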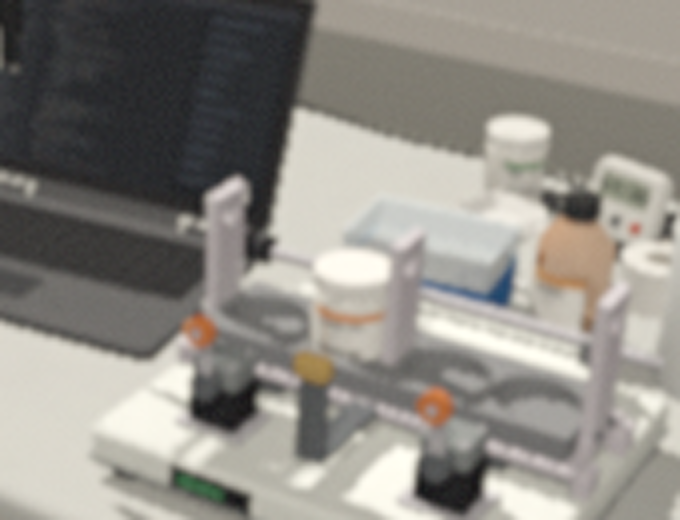

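View pics/t20.png

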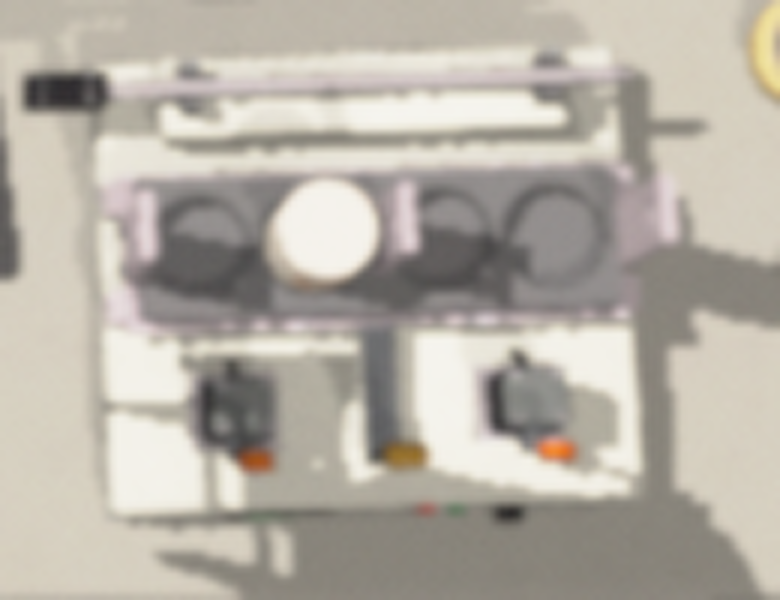

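jog_arm:
  deltas: [10,-19,-36,-0.175,0,0,0.75,10,-19,-36,-0.175,0,0,0.75,5,0,0,-0.175,0,0,0.75,0,0,0,-0.175,0,0,0.75,0,0,0,-0.175,0,0,0.75,0,0,0,-0.175,0,0,0.75,0,0,0,-0.175,0,0,0.75,0,0,0,-0.175,0,0,0.75,0,0,0,-0.17,0,0,0.75,0,0,0,0,0,0,0.75]

```text
t: 32.25
eef_pos: [438.5, 64.4, 392.8]
tcp_rot: [0.045, 1.567, 0.115]
ft_force: [0.5, 0.0, -0.2]
opening: 0.748
```

```bash
python3 go.py 446 68 100 1.5933;python3 - <<'E'
from m import *
t=cam("top"); w=blobs(t,(0,0,215),(180,40,255),(160,280,180,260)); print([(b[1],onz(t,*b[0],68).round(1)) for b in w])
w=blobs(t,(0,0,215),(180,40,255),(343,366,186,211)); print([(b[1],onz(t,*b[0],130).round(1)) for b in w])
E
```

```text
t 32.25 grasp [439.2  64.5 221.8] yaw 1.6410 down [ 0.004  0.    -1.   ] F [ 0.5  0.  -0.2] M [ 0.05 -0.01  0.  ] op 0.748 q [-0.    0.25  2.    0.    0.89 -1.64]
total tool d [121.8   3.    7.2] rv [ 0.0477  0.0037 -0.0003] | n 3 each [40.61  1.01  2.42] [ 0.0159  0.0012 -0.0001]
[(np.int32(122), array([432.1, 216.3,  68. ]))]
[(np.int32(46), array([ 603. , -265.3,  130. ])), (np.int32(212), array([ 566.6, -264.2,  130. ]))]
```

jog_arm:
  deltas: [45,3,7,0.048,0.004,0,0.75,40,0,0,0,0,0,0.75,10,0,0,0,0,0,0.75,0,0,0,0,0,0,0.75]

```text
t: 32.8
eef_pos: [446.6, 67.3, 297.0]
tcp_rot: [0.047, 1.568, 0.051]
ft_force: [0.6, 0.9, -0.3]
opening: 0.747
```

```bash
python3 go.py 446.5 68 51 1.5933;python3 - <<'E'
from m import *
s=cam("scene"); crop(s,130,300,150,280,4,"s21.png")
E
```

```text
t 32.80 grasp [447.1  67.3 126. ] yaw 1.5749 down [ 0.003  0.    -1.   ] F [ 0.6  0.9 -0.3] M [0.01 0.04 0.04] op 0.747 q [ 0.    0.41  2.09  0.    0.64 -1.57]
total tool d [75.   0.7 -0.3] rv [-0.0184  0.0032 -0.0001] | n 2 each [37.52  0.34 -0.16] [-0.0092  0.0016 -0.0001]
```

View pics/s21.png

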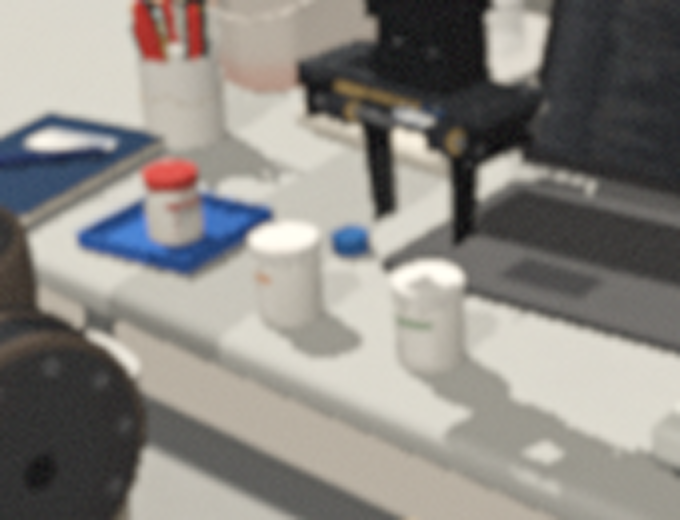

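jog_arm:
  deltas: [40,0,0,-0.018,0.003,0,0.75,32,0,0,0,0,0,0.75,0,0,0,0,0,0,0.75,0,0,0,0,0,0,0.75]

```text
t: 33.35
eef_pos: [448.9, 67.3, 229.7]
tcp_rot: [-0.007, 1.559, 0.013]
ft_force: [-0.7, -1.0, -0.7]
opening: 0.753
```

```bash
python3 go.py 446.5 68 51 1.5933
```

```text
t 33.35 grasp [450.8  67.3  58.7] yaw 1.5911 down [ 0.011  0.    -1.   ] F [-0.7 -1.  -0.7] M [0.04 0.05 0.02] op 0.753 q [ 0.    0.54  2.14  0.    0.45 -1.59]
total tool d [ 7.7  0.7 -2.4] rv [-0.0022  0.0114  0.0001] | n 1 each [ 7.65  0.74 -2.44] [-0.0022  0.0114  0.0001]
```

jog_arm:
  deltas: [5,0,-2.5,-0.002,0.011,0,0.75,0,0,0,0,0,0,0.75,0,0,0,0,0,0,0,0,0,0,0,0,0,0,0,0,0,0,0,0,0,0,0,0,0,0,0,0]

```text
t: 34.1
eef_pos: [446.6, 67.3, 227.3]
tcp_rot: [-0.042, 1.567, -0.02]
ft_force: [-0.9, -0.2, -0.3]
opening: 0.565
```

```bash
python3 go.py 446.5 68 51 1.5933
```

```text
t 34.10 grasp [447.3  67.3  56.3] yaw 1.5931 down [ 0.004 -0.    -1.   ] F [-0.9 -0.2 -0.3] M [ 0.06 -0.07  0.04] op 0.565 q [ 0.    0.55  2.14 -0.    0.45 -1.59]
total tool d [ 5.3  0.7 -0.1] rv [-0.0002  0.0043  0.0002] | n 1 each [ 5.3   0.71 -0.12] [-0.0002  0.0043  0.0002]
```

jog_arm:
  deltas: [0,0,0,0,0,0,0.75,0,0,0,0,0.004,0,0.75,-3,0,0,0.175,0,0,0.75,0,0,0,0.175,0,0,0.75,0,0,0,0.175,0,0,0.75,0,0,0,0.175,0,0,0.75,0,0,0,0.175,0,0,0.75]

```text
t: 34.98
eef_pos: [446.6, 67.3, 230.3]
tcp_rot: [-2.097, 1.57, -2.977]
ft_force: [-0.5, -1.0, -0.3]
opening: 0.748
```

```bash
python3 go.py 446.5 67.3 51 0.0225
```

```text
t 34.98 grasp [446.4  67.3  59.3] yaw 0.6912 down [-0.001 -0.    -1.   ] F [-0.5 -1.  -0.3] M [-0.03 -0.01 -0.03] op 0.748 q [ 0.    0.54  2.14 -0.    0.46 -0.69]
total tool d [ 8.3 -0.1 -0.1] rv [ 6.687e-01 -2.000e-04  1.200e-03] | n 4 each [ 2.06 -0.03 -0.02] [ 1.672e-01 -1.000e-04  3.000e-04]
```

jog_arm:
  deltas: [2,0,0,0.167,0,0,0.75,2,0,0,0.167,0,0,0.75,2,0,0,0.167,0,0,0.75,2,0,0,0.152,0,0,0.75,0,0,0,0,0,0,0.75]

```text
t: 35.6
eef_pos: [446.7, 67.3, 222.0]
tcp_rot: [-1.483, 1.569, -3.038]
ft_force: [-0.3, 0.1, -0.6]
opening: 0.756
```

```bash
python3 go.py 446.5 67.3 51 0.0225
```

```text
t 35.60 grasp [446.3  67.3  51. ] yaw 0.0164 down [-0.002 -0.    -1.   ] F [-0.3  0.1 -0.6] M [-0.13  0.02 -0.  ] op 0.756 q [ 0.    0.56  2.14 -0.    0.44 -0.01]
total tool d [-0.  -0.2 -0. ] rv [-0.0061  0.0002  0.0021] | n 1 each [-0.03 -0.18 -0.01] [-0.0061  0.0002  0.0021]
```

jog_arm:
  deltas: [0,0,0,0,0,0,0,0,0,0,0,0,0,0,0,0,0,0,0,0,0,0,0,0,0,0,0,0,0,0,0,0,0,0,0,-20,0,0,0,0,0,0,-60,0,0,0,0,0,0,-60,0,0,0,0,0,0,-50,15,20,0,0,0,0,0,20,55,0,0,0,0]

```text
t: 36.85
eef_pos: [484.0, -6.0, 418.1]
tcp_rot: [-1.349, 1.567, -2.89]
ft_force: [0.6, 0.3, -1.8]
opening: 0.563
```

```bash
python3 go.py 572 -402 235 0.0225
```

```text
t 36.85 grasp [483.4  -6.2 247.1] yaw 0.0296 down [-0.004 -0.001 -1.   ] F [ 0.6  0.3 -1.8] M [-0.09  0.02  0.07] op 0.563 q [-0.15  0.28  1.88 -0.    0.99 -0.18]
total tool d [ 12.1  76.3 398.4] rv [0.0071 0.0009 0.0039] | n 7 each [ 1.73 10.89 56.92] [0.001  0.0001 0.0006]
```

jog_arm:
  deltas: [0,0,57,0.007,0,0.004,0,0,0,57,0,0,0,0,0,10,57,0,0,0,0,0,15,57,0,0,0,0,0,15,57,0,0,0,0,0,20,57,0,0,0,0,0,15,52,0,0,0,0,0,0,0,0,0,0,0,0,0,0,0,0,0,0,0,0,0,0,0,0,0]

```text
t: 38.1
eef_pos: [568.6, -412.8, 417.5]
tcp_rot: [3.093, 1.57, 1.544]
ft_force: [-0.1, -0.3, -0.9]
opening: 0.56
```

```bash
python3 go.py 572 -402 140 0.0225
```

```text
t 38.10 grasp [ 568.6 -412.6  246.5] yaw 0.0220 down [ 0.     0.001 -1.   ] F [-0.1 -0.3 -0.9] M [-0.03 -0.01 -0.03] op 0.560 q [-0.72  0.6   1.33  0.    1.22 -0.74]
total tool d [106.5   3.6 -10.6] rv [-0.0005 -0.0011 -0.0001] | n 2 each [53.24  1.81 -5.32] [-0.0002 -0.0006 -0.    ]
```

jog_arm:
  deltas: [30,3.5,-10,0,0,0,0,40,0,0,0,0,0,0,30,0,0,0,0,0,0,0,0,0,0,0,0,0,0,0,0,0,0,0,0]

```text
t: 38.72
eef_pos: [572.6, -397.3, 319.9]
tcp_rot: [1.111, 1.566, -0.433]
ft_force: [-0.3, 1.1, -0.1]
opening: 0.558
```

```bash
python3 go.py 572 -402 113 0.0225;python3 - <<'E'
from m import *
s=cam("scene"); crop(s,270,440,150,280,4,"s22.png")
E
```

```text
t 38.73 grasp [ 573.2 -397.6  148.9] yaw 0.0272 down [ 0.004 -0.002 -1.   ] F [-0.3  1.1 -0.1] M [-0.08  0.03  0.04] op 0.558 q [-0.7   0.68  1.45  0.    1.01 -0.73]
total tool d [35.9 -0.8  4.6] rv [ 0.0047  0.0019 -0.0039] | n 1 each [35.86 -0.83  4.6 ] [ 0.0047  0.0019 -0.0039]
```

View pics/s22.png

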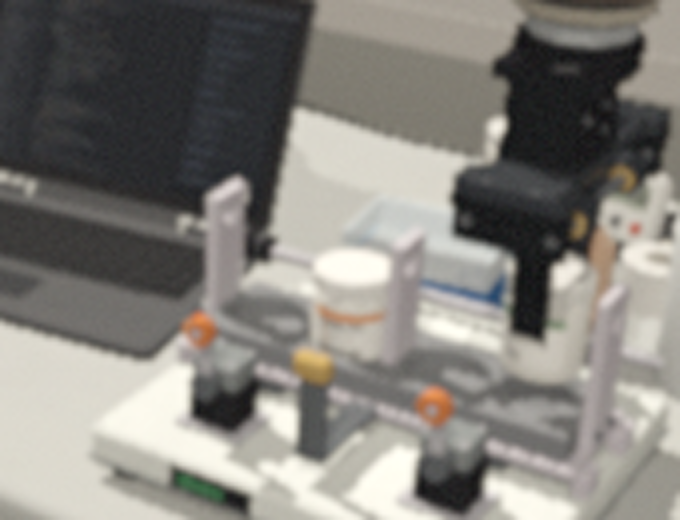

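jog_arm:
  deltas: [15,-1,5,0.005,0.002,-0.004,0,0,0,0,0,0,0,0,0,0,0,0,0,0,0]

```text
t: 39.15
eef_pos: [571.7, -402.9, 306.1]
tcp_rot: [0.809, 1.568, -0.74]
ft_force: [-0.8, -0.7, -0.3]
opening: 0.563
```

```bash
python3 go.py 572 -402 113 0.0225
```

```text
t 39.15 grasp [ 572.  -403.2  135.1] yaw 0.0216 down [ 0.002 -0.002 -1.   ] F [-0.8 -0.7 -0.3] M [-0.07  0.13  0.  ] op 0.563 q [-0.71  0.69  1.45 -0.    0.99 -0.73]
total tool d [22.1  0.3 -0.9] rv [-0.0009  0.0019 -0.002 ] | n 1 each [22.12  0.27 -0.91] [-0.0009  0.0019 -0.002 ]
```

jog_arm:
  deltas: [5,0,0,0,0,0,0,0,0,0,0,0,0,0]

```text
t: 39.4
eef_pos: [571.7, -403.0, 301.0]
tcp_rot: [0.81, 1.568, -0.74]
ft_force: [-1.0, -0.3, -0.6]
opening: 0.562
```

```bash
python3 go.py 572 -402 113 0.0225
```

```text
t 39.40 grasp [ 572.  -403.3  130. ] yaw 0.0216 down [ 0.002 -0.002 -1.   ] F [-1.  -0.3 -0.6] M [-0.12  0.06  0.03] op 0.562 q [-0.71  0.7   1.46 -0.    0.98 -0.73]
total tool d [17.   0.3 -1. ] rv [-0.0009  0.002  -0.0021] | n 1 each [16.99  0.33 -0.98] [-0.0009  0.002  -0.0021]
```

jog_arm:
  deltas: [4,0,-1,-0.001,0.002,-0.002,0,3,0,0,0,0,0,0,0,0,0,0,0,0,0]

```text
t: 39.78
eef_pos: [571.7, -401.8, 293.5]
tcp_rot: [-2.868, 1.571, 1.867]
ft_force: [0.0, -0.0, -0.8]
opening: 0.56
```

```bash
python3 go.py 572 -402 113 0.0225
```

```text
t 39.77 grasp [ 571.7 -401.8  122.5] yaw 0.0227 down [-0.  0. -1.] F [ 0.  -0.  -0.8] M [-0.1   0.    0.01] op 0.560 q [-0.71  0.71  1.46  0.    0.97 -0.73]
total tool d [9.5 0.3 0.2] rv [ 0.0002 -0.0002  0.0001] | n 1 each [9.46 0.3  0.21] [ 0.0002 -0.0002  0.0001]
```

jog_arm:
  deltas: [5,0,0,0,0,0,0,0,0,0,0,0,0,0]

```text
t: 40.02
eef_pos: [571.7, -401.8, 288.1]
tcp_rot: [-2.826, 1.571, 1.909]
ft_force: [0.0, 0.2, -0.4]
opening: 0.561
```

```bash
python3 go.py 572 -402 113 0.0225
```

```text
t 40.02 grasp [ 571.7 -401.7  117.1] yaw 0.0228 down [-0.  0. -1.] F [ 0.   0.2 -0.4] M [-0.07  0.   -0.02] op 0.561 q [-0.71  0.71  1.47  0.    0.96 -0.73]
total tool d [4.1 0.3 0.2] rv [ 0.0003 -0.0002  0.0001] | n 1 each [4.09 0.27 0.23] [ 0.0003 -0.0002  0.0001]
```

jog_arm:
  deltas: [4,0,0,0,0,0,0,0,0,0,0,0,0,0,0,0,0,0,0,0,0.75,0,0,0,0,0,0,0.75,0,0,0,0,0,0,0.75,-20,0,0,0,0,0,0.75,-50,0,0,0,0,0,0.75,-55,-10,-20,0,0,0,0.75,0,-20,-58,0,0,0,0.75,0,-20,-60,0,0,0,0.75]

```text
t: 41.28
eef_pos: [517.6, -265.1, 418.0]
tcp_rot: [0.991, 1.565, -0.561]
ft_force: [0.3, 0.4, -0.3]
opening: 0.748
```

jog_arm:
  deltas: [0,-15,-60,0,0,0,0.75,0,-10,-60,0,0,0,0.75,0,-5,-60,0,0,0,0.75,0,0,-60,0,0,0,0.75,0,0,-60,-0.175,0,0,0.75,0,10,-59,-0.175,0,0,0.75]

```text
t: 42.02
eef_pos: [475.7, 103.6, 426.3]
tcp_rot: [0.89, 1.552, -0.306]
ft_force: [0.6, -0.4, -0.3]
opening: 0.749
```

```bash
python3 go.py 432 205 200 1.5933;python3 - <<'E'
from m import *
s=cam("scene");t=cam("top"); crop(s,270,440,150,280,4,"s23.png"); crop(t,300,430,160,260,6,"t23.png")
E
```

```text
t 42.02 grasp [478.8 102.6 255.3] yaw 0.3748 down [ 0.018 -0.006 -1.   ] F [ 0.6 -0.4 -0.3] M [-0.05  0.05  0.02] op 0.749 q [ 0.08  0.27  1.86 -0.01  0.99 -0.29]
total tool d [  53.9   -4.3 -111. ] rv [-1.2185  0.0197 -0.0057] | n 7 each [  7.7   -0.62 -15.86] [-0.1741  0.0028 -0.0008]
```

View pics/s23.png

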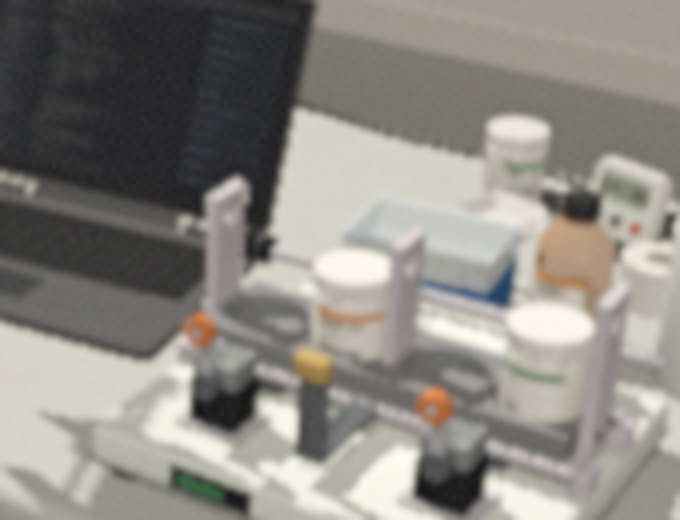

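jog_arm:
  deltas: [0,0,-60,-0.174,0.003,0,0.75,0,0,-30,-0.174,0.003,0,0.75,0,0,0,-0.174,0,0,0.75,0,0,0,-0.174,0,0,0.75,0,0,0,-0.174,0,0,0.75,0,0,0,-0.174,0,0,0.75,0,0,0,-0.174,0,0,0.75,0,0,0,0,0,0,0.75]

```text
t: 43.12
eef_pos: [436.4, 185.1, 434.6]
tcp_rot: [0.033, 1.544, 0.09]
ft_force: [0.8, 0.2, 0.9]
opening: 0.751
```

```bash
python3 go.py 432 205 110 1.5933
```

```text
t 43.12 grasp [441.  185.5 263.7] yaw 1.6276 down [ 0.027  0.002 -1.   ] F [0.8 0.2 0.9] M [ 0.03 -0.01  0.01] op 0.751 q [ 0.26  0.24  1.88 -0.01  1.   -1.36]
total tool d [153.5  20.   -7.5] rv [ 0.0343  0.027  -0.0014] | n 3 each [51.16  6.67 -2.48] [ 0.0114  0.009  -0.0005]
```

jog_arm:
  deltas: [50,10,-4,0.034,0.027,0,0.75,50,10,-2,0,0,0,0.75,40,0,0,0,0,0,0.75,0,0,0,0,0,0,0.75,0,0,0,0,0,0,0.75]

```text
t: 43.75
eef_pos: [432.8, 204.5, 296.1]
tcp_rot: [0.443, 1.562, 0.44]
ft_force: [0.1, -0.1, 0.1]
opening: 0.752
```

```bash
python3 go.py 432 205 51 1.5933;python3 - <<'E'
from m import *
s=cam("scene"); crop(s,130,300,150,280,4,"s24.png")
E
```

```text
t 43.75 grasp [434.1 205.1 125.2] yaw 1.5685 down [ 0.008  0.004 -1.   ] F [ 0.1 -0.1  0.1] M [0.02 0.04 0.01] op 0.752 q [ 0.3   0.44  2.03  0.    0.66 -1.27]
total tool d [74.1  0.2 -1.4] rv [-0.0249  0.0077 -0.0035] | n 2 each [37.07  0.12 -0.68] [-0.0124  0.0038 -0.0018]
```

View pics/s24.png

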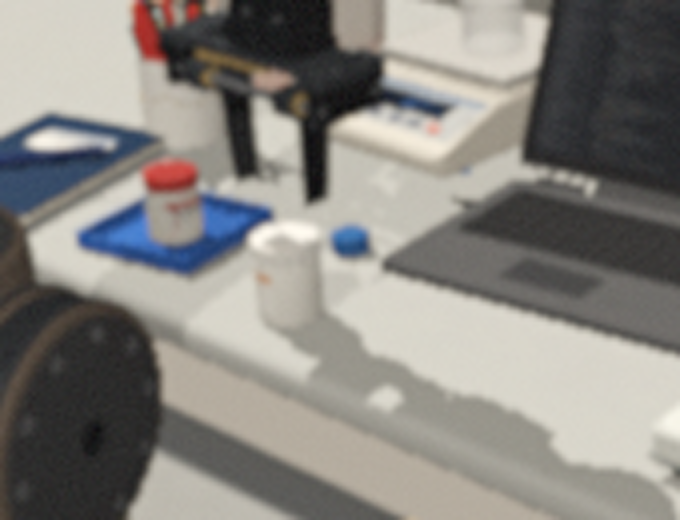

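jog_arm:
  deltas: [40,0,-1,-0.025,0.008,-0.003,0.75,32,0,0,0,0,0,0.75,0,0,0,0,0,0,0.75,0,0,0,0,0,0,0.75]

```text
t: 44.3
eef_pos: [434.2, 204.9, 229.7]
tcp_rot: [0.328, 1.558, 0.348]
ft_force: [-0.3, 0.2, -0.3]
opening: 0.748
```

```bash
python3 go.py 432 205 51 1.5933
```

```text
t 44.30 grasp [436.2 205.6  58.7] yaw 1.5905 down [ 0.012  0.004 -1.   ] F [-0.3  0.2 -0.3] M [ 0.04 -0.01  0.03] op 0.748 q [ 0.3   0.56  2.07  0.    0.49 -1.29]
total tool d [ 7.7  0.1 -2.3] rv [-0.0028  0.0117 -0.004 ] | n 1 each [ 7.7   0.13 -2.33] [-0.0028  0.0117 -0.004 ]
```

jog_arm:
  deltas: [5,0,-2.5,-0.003,0.012,-0.004,0.75,0,0,0,0,0,0,0.75,0,0,0,0,0,0,0,0,0,0,0,0,0,0,0,0,0,0,0,0,0,0,0,0,0,0,0,0]

```text
t: 45.05
eef_pos: [432.0, 205.0, 227.4]
tcp_rot: [0.294, 1.567, 0.317]
ft_force: [-0.7, -1.2, -1.3]
opening: 0.561
```

```bash
python3 go.py 432 205 51 1.5933
```

```text
t 45.05 grasp [432.6 205.2  56.4] yaw 1.5933 down [ 0.003  0.001 -1.   ] F [-0.7 -1.2 -1.3] M [0.01 0.03 0.02] op 0.561 q [ 0.3   0.57  2.08  0.    0.49 -1.29]
total tool d [ 5.4 -0.  -0. ] rv [ 0.      0.0033 -0.001 ] | n 1 each [ 5.41 -0.02 -0.02] [ 0.      0.0033 -0.001 ]
```

jog_arm:
  deltas: [0,0,0,0,0,0,0.75,0,0,0,0,0,0,0.75,0,0,0,0,0,0,0.75,0,0,0,0.175,0,0,0.75,0,0,0,0.175,0,0,0.75,0,0,0,0.175,0,0,0.75,0,0,0,0.175,0,0,0.75,0,0,0,0.175,0,0,0.75]

```text
t: 46.05
eef_pos: [432.0, 205.0, 227.2]
tcp_rot: [1.194, 1.568, 0.314]
ft_force: [-0.8, 0.9, -0.1]
opening: 0.749
```

```bash
python3 go.py 432 205 51 0.0225
```

```text
t 46.05 grasp [432.5 205.2  56.2] yaw 0.6915 down [ 0.003  0.001 -1.   ] F [-0.8  0.9 -0.1] M [-0.05 -0.02  0.01] op 0.749 q [ 0.3   0.57  2.08  0.    0.49 -0.39]
total tool d [ 5.2 -0.   0. ] rv [ 6.69e-01  1.00e-04 -3.10e-03] | n 4 each [ 1.31 -0.    0.  ] [ 0.1672  0.     -0.0008]
```

jog_arm:
  deltas: [1.5,0,0,0.167,0,-0.001,0.75,1.5,0,0,0.167,0,-0.001,0.75,1,0,0,0.167,0,-0.001,0.75,1,0,0,0.158,0,0,0.75,0,0,0,0,0,0,0.75,0,0,0,0,0,0,0.75]

```text
t: 46.8
eef_pos: [432.0, 205.0, 222.1]
tcp_rot: [0.474, 1.57, -1.083]
ft_force: [0.1, -0.1, 0.6]
opening: 0.749
```

```bash
python3 go.py 432 205.2 51 0.0225
```

```text
t 46.80 grasp [432.1 205.   51.1] yaw 0.0140 down [ 0. -0. -1.] F [ 0.1 -0.1  0.6] M [-0.11  0.08  0.01] op 0.749 q [ 0.3   0.58  2.08 -0.    0.48  0.29]
total tool d [ 0.1 -0.  -0.2] rv [-0.0085  0.0003 -0.0002] | n 1 each [ 0.12 -0.03 -0.17] [-0.0085  0.0003 -0.0002]
```

jog_arm:
  deltas: [0,0,0,-0.008,0,0,0,0,0,0,0,0,0,0,0,0,0,0,0,0,0,0,0,0,0,0,0,0,0,0,0,0,0,0,0,-20,0,0,0,0,0,0,-60,0,0,0,0,0,0,-60,10,0,0,0,0,0,-50,20,20,0,0,0,0,0,20,55,0,0,0,0]

```text
t: 48.05
eef_pos: [484.4, 132.2, 417.8]
tcp_rot: [-0.796, 1.568, -2.334]
ft_force: [0.9, 1.1, -1.6]
opening: 0.561
```

jog_arm:
  deltas: [0,10,59,0,0,0,0,0,0,59,0,0,0,0,0,0,59,0,0,0,0,0,0,59,0,0,0,0,0,0,50,0,0,0,0]

```text
t: 48.68
eef_pos: [503.7, -162.2, 418.9]
tcp_rot: [-0.003, 1.569, -1.54]
ft_force: [0.5, -0.2, -1.1]
opening: 0.559
```

```bash
python3 go.py 567.7 -202.6 235 0.0225
```

```text
t 48.67 grasp [ 503.7 -162.5  247.9] yaw 0.0344 down [ 0.    -0.002 -1.   ] F [ 0.5 -0.2 -1.1] M [-0.05  0.01  0.05] op 0.559 q [-0.44  0.34  1.77 -0.    1.03 -0.47]
total tool d [13.  62.6 42.5] rv [ 0.0119  0.0017 -0.    ] | n 2 each [ 6.5  31.28 21.27] [ 0.006   0.0009 -0.    ]
```

jog_arm:
  deltas: [0,32,21,0.006,0,0,0,0,32,18,0.006,0,0,0,0,0,0,0,0,0,0,0,0,0,0,0,0,0,0,0,0,0,0,0,0]

```text
t: 49.3
eef_pos: [568.6, -203.9, 417.7]
tcp_rot: [-1.446, 1.568, -3.0]
ft_force: [-0.9, 0.2, -1.2]
opening: 0.561
```

```bash
python3 go.py 567.7 -202.6 150 0.0225
```

```text
t 49.30 grasp [ 568.1 -204.   246.7] yaw 0.0170 down [-0.003 -0.    -1.   ] F [-0.9  0.2 -1.2] M [-0.09  0.05 -0.05] op 0.561 q [-0.45  0.45  1.6  -0.    1.1  -0.47]
total tool d [96.7 -0.6 -1.3] rv [-0.0055  0.0004  0.0031] | n 2 each [48.33 -0.29 -0.67] [-0.0028  0.0002  0.0016]
```

jog_arm:
  deltas: [45,-0.5,-1,-0.005,0,0.003,0,40,0,0,0,0,0,0,12,0,0,0,0,0,0,0,0,0,0,0,0,0,0,0,0,0,0,0,0]

```text
t: 49.92
eef_pos: [567.0, -201.2, 322.7]
tcp_rot: [1.035, 1.565, -0.512]
ft_force: [-0.7, -0.1, -1.1]
opening: 0.562
```

```bash
python3 go.py 568 -202.6 113 0.0225;python3 - <<'E'
from m import *
s=cam("scene"); crop(s,270,440,150,280,4,"s25.png")
E
```

```text
t 49.92 grasp [ 567.8 -201.6  151.7] yaw 0.0242 down [ 0.005 -0.003 -1.   ] F [-0.7 -0.1 -1.1] M [-0.11  0.04 -0.01] op 0.562 q [-0.45  0.55  1.71 -0.    0.88 -0.47]
total tool d [38.7  0.8  1.3] rv [ 0.0017  0.0028 -0.0048] | n 1 each [38.69  0.76  1.34] [ 0.0017  0.0028 -0.0048]
```

View pics/s25.png

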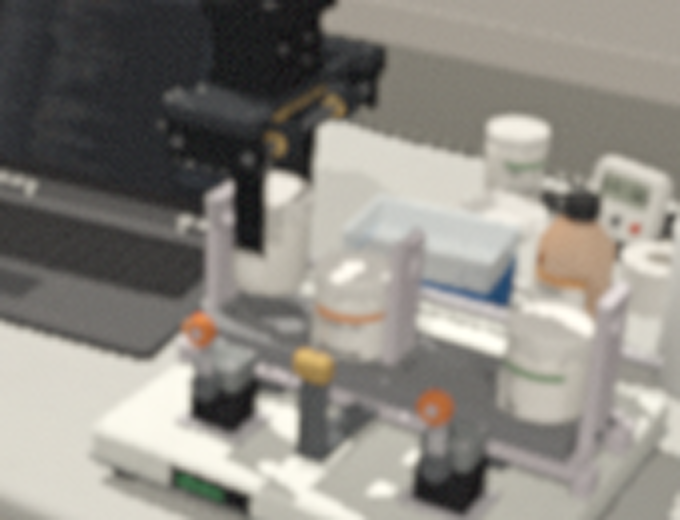

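jog_arm:
  deltas: [16,0.5,1,0.002,0.003,-0.005,0,5,0,0,0,0,0,0,0,0,0,0,0,0,0,0,0,0,0,0,0,0]

```text
t: 50.48
eef_pos: [567.8, -202.4, 301.7]
tcp_rot: [1.154, 1.569, -0.395]
ft_force: [-0.3, 0.4, -1.1]
opening: 0.562
```

```bash
python3 go.py 568 -202.6 113 0.0225
```

```text
t 50.48 grasp [ 568.1 -202.5  130.7] yaw 0.0219 down [ 0.002 -0.001 -1.   ] F [-0.3  0.4 -1.1] M [-0.1   0.04  0.06] op 0.562 q [-0.45  0.58  1.72  0.    0.84 -0.47]
total tool d [17.7  0.2  0.2] rv [-0.0006  0.0007 -0.0016] | n 1 each [17.7   0.16  0.2 ] [-0.0006  0.0007 -0.0016]
```

jog_arm:
  deltas: [6,0,0,0,0,0,0,0,0,0,0,0,0,0]

```text
t: 50.72
eef_pos: [567.8, -202.4, 295.5]
tcp_rot: [1.139, 1.569, -0.41]
ft_force: [-0.1, 0.7, -0.9]
opening: 0.563
```

```bash
python3 go.py 568 -202.6 113 0.0225
```

```text
t 50.73 grasp [ 568.2 -202.6  124.5] yaw 0.0219 down [ 0.002 -0.001 -1.   ] F [-0.1  0.7 -0.9] M [-0.12  0.01 -0.  ] op 0.563 q [-0.45  0.59  1.72  0.    0.83 -0.47]
total tool d [11.5  0.1  0.2] rv [-0.0006  0.0009 -0.0019] | n 1 each [11.5   0.15  0.18] [-0.0006  0.0009 -0.0019]
```

jog_arm:
  deltas: [4,0,0,0,0,0,0,0,0,0,0,0,0,0]

```text
t: 50.98
eef_pos: [567.8, -202.4, 291.3]
tcp_rot: [1.116, 1.569, -0.433]
ft_force: [-0.3, -0.4, -1.5]
opening: 0.56
```

```bash
python3 go.py 568 -202.6 113 0.0225
```

```text
t 50.98 grasp [ 568.1 -202.6  120.3] yaw 0.0219 down [ 0.002 -0.001 -1.   ] F [-0.3 -0.4 -1.5] M [-0.12  0.02 -0.  ] op 0.560 q [-0.45  0.59  1.73  0.    0.82 -0.47]
total tool d [7.3 0.2 0.2] rv [-0.0006  0.0009 -0.0019] | n 1 each [7.26 0.16 0.18] [-0.0006  0.0009 -0.0019]
```

jog_arm:
  deltas: [4,0,0,0,0,0,0,0,0,0,0,0,0,0]

```text
t: 51.22
eef_pos: [567.8, -202.4, 287.0]
tcp_rot: [1.109, 1.569, -0.44]
ft_force: [0.4, -0.9, -0.2]
opening: 0.56
```

```bash
python3 go.py 568 -202.6 113 0.0225
```

```text
t 51.23 grasp [ 568.2 -202.6  116. ] yaw 0.0219 down [ 0.002 -0.001 -1.   ] F [ 0.4 -0.9 -0.2] M [-0.11  0.02 -0.01] op 0.560 q [-0.45  0.6   1.73  0.    0.81 -0.47]
total tool d [3.  0.2 0.2] rv [-0.0006  0.001  -0.002 ] | n 1 each [3.01 0.17 0.16] [-0.0006  0.001  -0.002 ]
```

jog_arm:
  deltas: [3,0,0,0,0,0,0,0,0,0,0,0,0,0,0,0,0,0,0,0,0.75,0,0,0,0,0,0,0.75,0,0,0,0,0,0,0.75,-20,0,0,0,0,0,0.75,-50,0,0,0,0,0,0.75,-55,-20,-20,0,0,0,0.6,0,-50,-58,0,0,0,0.6,0,-40,-58,0,0,0,0.6]

```text
t: 52.48
eef_pos: [467.4, -84.9, 411.2]
tcp_rot: [1.327, 1.567, -0.226]
ft_force: [0.9, 0.1, 0.4]
opening: 0.607
```

jog_arm:
  deltas: [0,0,-58,0,0,0,0.6,0,0,-40,0,0,0,0.6,0,0,0,0,0,0,0.6]

```text
t: 52.85
eef_pos: [462.4, 18.0, 412.5]
tcp_rot: [1.394, 1.565, -0.157]
ft_force: [-0.8, -0.8, 0.3]
opening: 0.6
```

```bash
python3 go.py
python3 - <<'E'
from pk import *
s=shot("scene",4);t=shot("top",4); np.save("t26.npy",t[0]);np.save("s26.npy",s[0])
s=(s[0].round().astype(np.uint8),)+s[1:];t=(t[0].round().astype(np.uint8),)+t[1:]
crop(s,270,440,150,280,4,"s26.png"); crop(t,300,430,160,260,6,"t26.png")
E
```

```text
t 52.85 grasp [463.3  17.8 241.5] yaw 0.0199 down [ 0.006 -0.001 -1.   ] F [-0.8 -0.8  0.3] M [-0.08  0.03 -0.03] op 0.600 q [-0.1   0.25  1.93 -0.    0.95 -0.12]
```

View pics/s26.png

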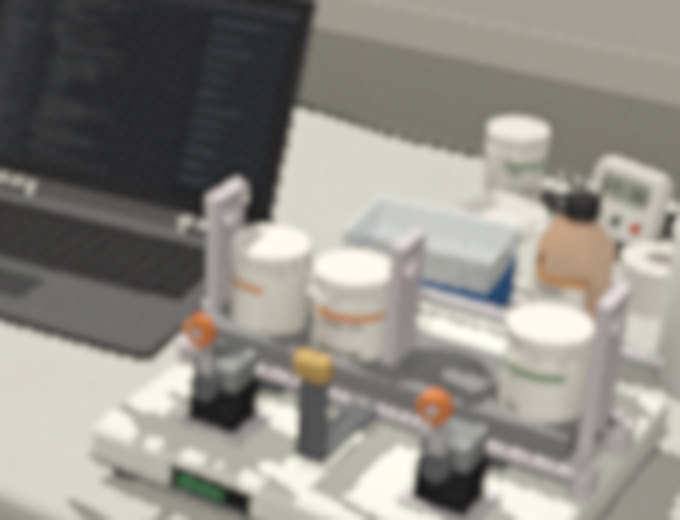

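View pics/t26.png

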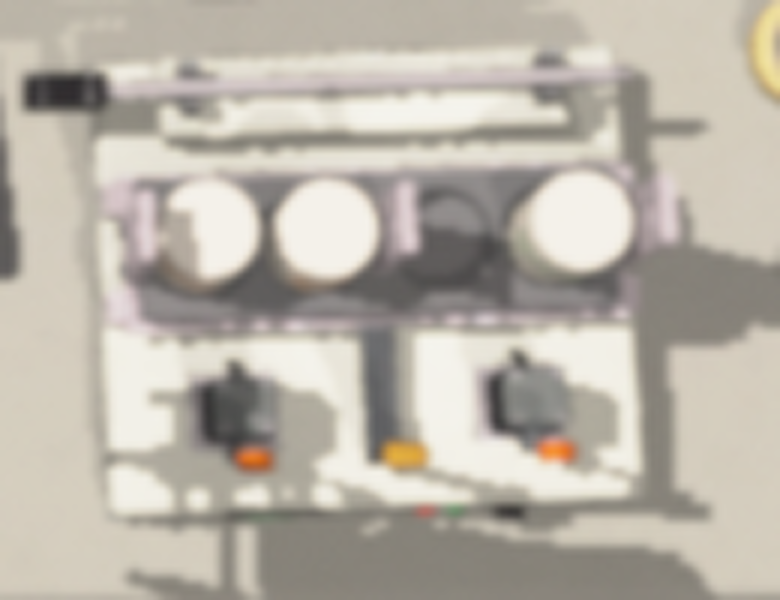

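Run:
```python
from pk import *
t=cam("top"); im=np.load("t26.npy"); T=(im,)+t[1:]
dark=lambda a:140-a.max(-1)
p=wc(T,(302,318,171,180),dark,.3); print("handle",p,onz(t,*p,83).round(1))
# extents along row
print(im[173:178,300:322].mean(-1).mean(0).round(0))
# rod shaft: bright ridge per column
g=im.mean(-1)
for u in (320,):pass
# shaft darker/pinker: use G-deficit
sc=(im[...,0]+im[...,2])/2-im[...,1]
P=[]
for u in range(322,402,4):
    c=sc[170:178,u]; w=np.clip(c-c.min()-.4*(c.max()-c.min()),0,None); P.append((u,170+(w*np.arange(8)).sum()/w.sum()))
P=np.array(P); k=np.polyfit(P[:,0],P[:,1],1); print("shaft",k,(P[:,1]-np.polyval(k,P[:,0])).round(2))
a=onz(t,325,np.polyval(k,325),79);b=onz(t,400,np.polyval(k,400),79);d=a-b;print(a.round(1),b.round(1),"yaw",np.arctan2(-d[0],d[1]).round(4))
h=p; print("axis at handle",onz(t,p[0],np.polyval(k,p[0]),79).round(1))
```

```text
handle [310.34478871 174.88889079] [ 651.7 -129.2   83. ]
[181. 198. 193. 157.  96.  64.  72.  71.  60.  54.  53.  53.  53.  62.
  81.  81.  70.  98. 147. 177. 185. 184.]
shaft [-3.32632734e-02  1.85247997e+02] [ 0.12  0.1  -0.22 -0.13 -0.04  0.03  0.05  0.11 -0.08  0.08 -0.05  0.07
  0.    0.01  0.07 -0.09  0.15 -0.18 -0.04  0.05]
[ 653.7 -178.3   79. ] [ 660.5 -428.3   79. ] yaw 0.027
axis at handle [ 652.4 -129.4   79. ]
```

Run:
```python
from pk import *
t=cam("top");s=cam("scene");T=(np.load("t26.npy").round().astype(np.uint8),)+t[1:]
crop(T,190,330,95,215,5,"t27.png"); crop(s,230,370,130,250,5,"s27.png")
```

```text
(no output)
```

View pics/t27.png

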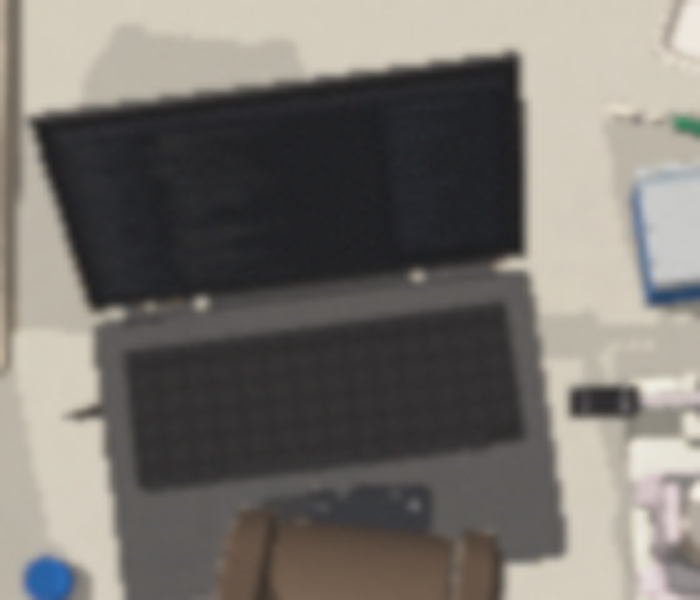

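View pics/s27.png

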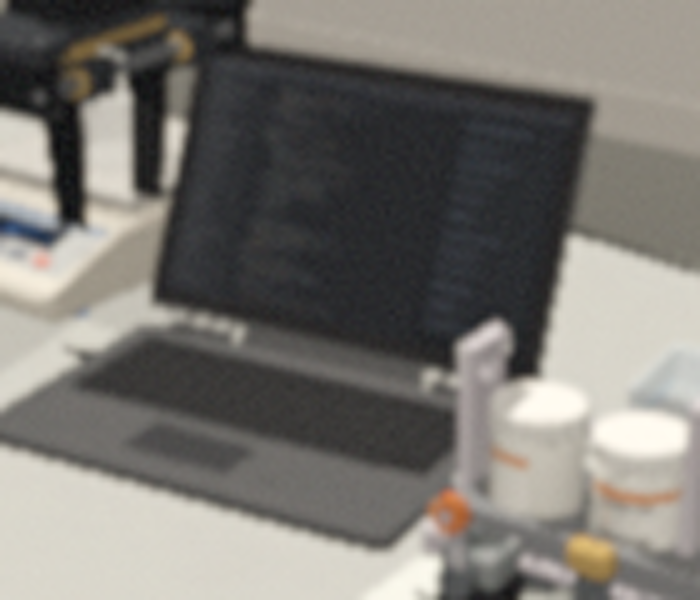

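Run:
```python
from m import *
t=cam("top");s=cam("scene")
q=lambda x,y,o:(o[0]+(x+.5)/5-.5,o[1]+(y+.5)/5-.5)
print("screen TR",tri(t,q(519,54,(190,95)),s,q(592,100,(230,130))))
print("screen BR z20",onz(t,*q(523,256,(190,95)),25), "base right back",onz(t,*q(530,275,(190,95)),15),"front right",onz(t,*q(564,552,(190,95)),15))
print("screen TL",onz(t,*q(33,120,(190,95)),230))
```

```text
screen TR (array([844.79973951, -71.16394429, 208.82124633]), np.float64(0.14390260948130038))
screen BR z20 [767.47209039 -78.33069847  25.        ] base right back [756.54402015 -83.42434858  15.        ] front right [ 560.27913367 -104.896783     15.        ]
screen TL [797.56745108 225.52424994 230.        ]
```

```bash
python3 go.py 654 -120 200 0.0235
```

```text
t 53.50 grasp [463.7  15.6 241.2] yaw 0.0164 down [ 0.005 -0.001 -1.   ] F [-0.5  0.1  0.4] M [-0.1   0.09  0.  ] op 0.601 q [-0.11  0.25  1.93 -0.    0.95 -0.12]
total tool d [ 42.2 188.7 138.9] rv [-0.0071  0.0011 -0.0049] | n 4 each [10.56 47.17 34.71] [-0.0018  0.0003 -0.0012]
```

jog_arm:
  deltas: [0,47,35,-0.003,0,-0.006,0.6,0,47,35,0,0,0,0.6,0,47,35,0,0,0,0.6,0,46,35,0,0,0,0.6,0,0,0,0,0,0,0.6,0,0,0,0,0,0,0.6,0,0,0,0,0,0,0.6]

```text
t: 54.38
eef_pos: [656.9, -124.2, 411.4]
tcp_rot: [-1.496, 1.568, -3.046]
ft_force: [0.8, -0.3, 0.3]
opening: 0.602
```

```bash
python3 go.py 654 -120 150 0.0235
```

```text
t 54.38 grasp [ 656.5 -124.2  240.4] yaw 0.0210 down [-0.003 -0.    -1.   ] F [ 0.8 -0.3  0.3] M [-0.08  0.07  0.05] op 0.602 q [-0.29  0.55  1.43 -0.    1.16 -0.31]
total tool d [90.4 -2.6 -4.2] rv [-0.0025  0.0002  0.0026] | n 2 each [45.22 -1.29 -2.12] [-0.0013  0.0001  0.0013]
```

jog_arm:
  deltas: [50,-2.5,-4,-0.002,0,0.003,0.6,45,0,0,0,0,0,0.6,0,0,0,0,0,0,0.6,0,0,0,0,0,0,0.6,0,0,0,0,0,0,0.6]

```text
t: 55.0
eef_pos: [652.8, -117.3, 321.3]
tcp_rot: [1.279, 1.562, -0.266]
ft_force: [0.4, 0.0, -0.4]
opening: 0.601
```

```bash
python3 go.py 654 -120 78 0.0235
python3 - <<'E'
from pk import *
s=cam("scene");t=cam("top"); crop(s,270,400,140,250,6,"s28.png"); crop(t,250,350,130,210,6,"t28.png")
E
```

```text
t 55.00 grasp [ 654.2 -117.7  150.3] yaw 0.0260 down [ 0.008 -0.002 -1.   ] F [ 0.4  0.  -0.4] M [-0.09  0.01 -0.06] op 0.601 q [-0.28  0.63  1.54  0.    0.96 -0.3 ]
total tool d [72.3  0.5  2.5] rv [ 0.0025  0.0024 -0.0081] | n 2 each [36.17  0.27  1.25] [ 0.0012  0.0012 -0.004 ]
```

View pics/s28.png

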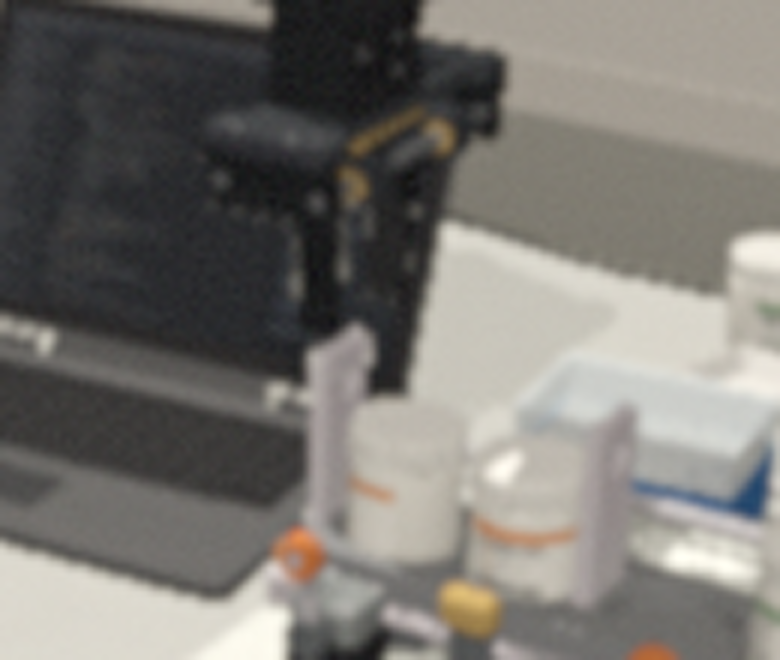

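jog_arm:
  deltas: [25,0,2,0.0025,0.0025,-0.008,0.6,15,0,0,0,0,0,0.6,0,0,0,0,0,0,0.6,0,0,0,0,0,0,0.6]

```text
t: 55.6
eef_pos: [653.6, -119.7, 283.6]
tcp_rot: [1.292, 1.565, -0.256]
ft_force: [-0.2, -0.9, 1.1]
opening: 0.602
```

```bash
python3 go.py 654 -119.5 78 0.0235
```

```text
t 55.60 grasp [ 654.5 -119.9  112.6] yaw 0.0233 down [ 0.005 -0.001 -1.   ] F [-0.2 -0.9  1.1] M [-0.05  0.06  0.01] op 0.602 q [-0.28  0.67  1.57  0.    0.89 -0.3 ]
total tool d [34.6  0.2 -0.2] rv [-0.0002  0.0015 -0.0052] | n 1 each [34.58  0.2  -0.2 ] [-0.0002  0.0015 -0.0052]
```

jog_arm:
  deltas: [18,0,0,0,0.0015,-0.005,0.6,14,0,0,0,0,0,0.6,0,0,0,0,0,0,0.6,0,0,0,0,0,0,0.6]

```text
t: 56.1
eef_pos: [653.8, -119.6, 249.8]
tcp_rot: [1.547, 1.57, -0.0]
ft_force: [1.0, -0.6, 0.1]
opening: 0.596
```

```bash
python3 go.py 654 -119.5 78 0.0235
python3 - <<'E'
from pk import *
s=cam("scene");t=cam("top"); crop(s,270,400,140,250,6,"s29.png"); crop(t,250,350,130,210,6,"t29.png")
E
```

```text
t 56.10 grasp [ 653.9 -119.6   78.8] yaw 0.0234 down [ 0. -0. -1.] F [ 1.  -0.6  0.1] M [-0.14  0.12 -0.02] op 0.596 q [-0.28  0.72  1.59  0.    0.84 -0.3 ]
total tool d [ 0.8  0.2 -0.1] rv [-0.0001  0.     -0.0003] | n 1 each [ 0.76  0.17 -0.12] [-0.0001  0.     -0.0003]
```

View pics/s29.png

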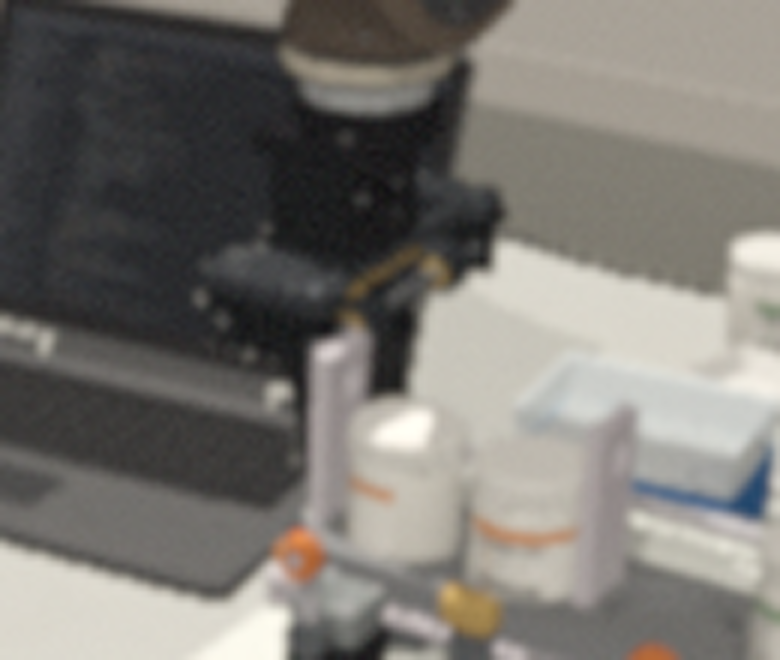

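View pics/t29.png

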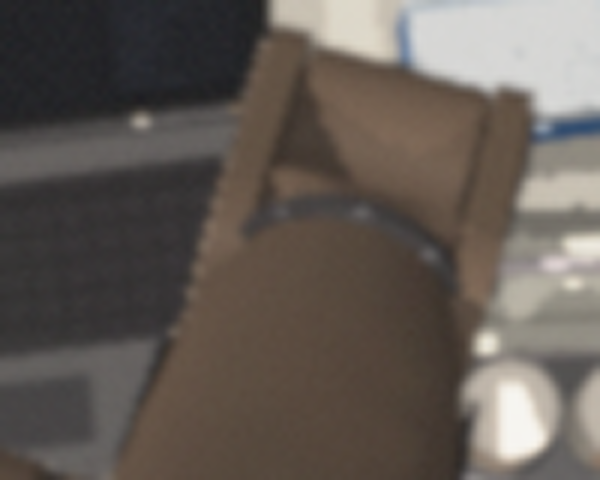

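jog_arm:
  deltas: [1,0,0,0,0,0,0,0,0,0,0,0,0,0,0,0,0,0,0,0,0,0,0,0,0,0,0,0,0,0,0,0,0,0,0,0,0,0,0,0,0,0]

```text
t: 56.95
eef_pos: [653.9, -119.7, 249.9]
tcp_rot: [1.293, 1.569, -0.254]
ft_force: [-0.5, -0.2, 0.1]
opening: 0.208
```

```bash
python3 go.py 654 -119.5 78 0.0235
```

```text
t 56.95 grasp [ 654.2 -119.8   78.9] yaw 0.0233 down [ 0.002 -0.001 -1.   ] F [-0.5 -0.2  0.1] M [-0.08  0.02  0.04] op 0.208 q [-0.28  0.72  1.59  0.    0.83 -0.3 ]
total tool d [ 0.9  0.1 -0.2] rv [-0.0002  0.0006 -0.002 ] | n 1 each [ 0.9   0.12 -0.17] [-0.0002  0.0006 -0.002 ]
```

jog_arm:
  deltas: [-10,0,0,0,0,0,0,-25,0,0,0,0,0,0,-30,0,0,0,0,0,0,-30,0,0,0,0,0,0,-30,0,0,0,0,0,0,-10,0,0,0,0,0,0,0,0,0,0,0,0,0,0,0,0,0,0,0,0]

```text
t: 57.95
eef_pos: [653.0, -119.4, 390.2]
tcp_rot: [2.28, 1.57, 0.733]
ft_force: [-0.4, -0.6, -0.6]
opening: 0.208
```

```bash
python3 go.py 567 330 210 0.0225
python3 - <<'E'
from pk import *
s=cam("scene");t=cam("top"); crop(s,270,440,100,230,4,"s30.png"); crop(t,290,420,130,220,6,"t30.png")
E
```

```text
t 57.95 grasp [ 653.1 -119.3  219.2] yaw 0.0232 down [ 0.  0. -1.] F [-0.4 -0.6 -0.6] M [-0.    0.11 -0.04] op 0.208 q [-0.28  0.56  1.47  0.    1.11 -0.3 ]
total tool d [   9.3  -75.6 -451.3] rv [ 0.0007 -0.0004 -0.0004] | n 8 each [  1.17  -9.45 -56.41] [ 0.0001 -0.     -0.0001]
```

View pics/s30.png

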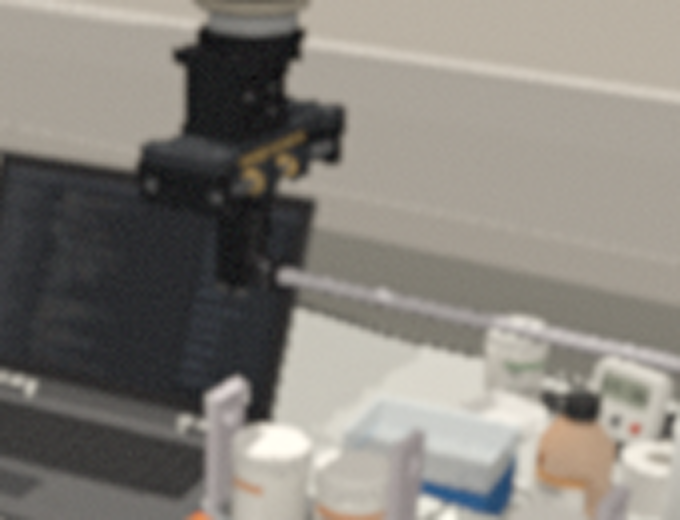

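jog_arm:
  deltas: [0,-10,-40,0,0,0,0,0,-20,-50,0,0,0,0,0,-20,-50,0,0,0,0,0,-20,-50,0,0,0,0,0,-10,-50,0,0,0,0,0,-8,-50,0,0,0,0,0,0,-15,0,0,0,0,0,0,0,0,0,0,0,0,0,0,0,0,0,0,0,0,0,0,0,0,0]

```text
t: 59.3
eef_pos: [556.5, 189.0, 383.3]
tcp_rot: [-1.561, 1.561, -3.112]
ft_force: [0.8, -0.3, -0.9]
opening: 0.209
```

```bash
python3 go.py 559 180 147 0.0225
python3 - <<'E'
from pk import *
s=cam("scene");t=cam("top"); crop(s,190,360,110,240,4,"s31.png"); crop(t,200,430,130,260,3,"t31.png")
E
```

```text
t 59.30 grasp [554.9 189.  212.3] yaw 0.0193 down [-0.009 -0.    -1.   ] F [ 0.8 -0.3 -0.9] M [0.04 0.06 0.02] op 0.209 q [0.21 0.46 1.68 0.   1.01 0.19]
total tool d [65.2  3.   9.1] rv [-0.0032  0.0001  0.0094] | n 2 each [32.62  1.48  4.53] [-0.0016  0.      0.0047]
```

View pics/s31.png

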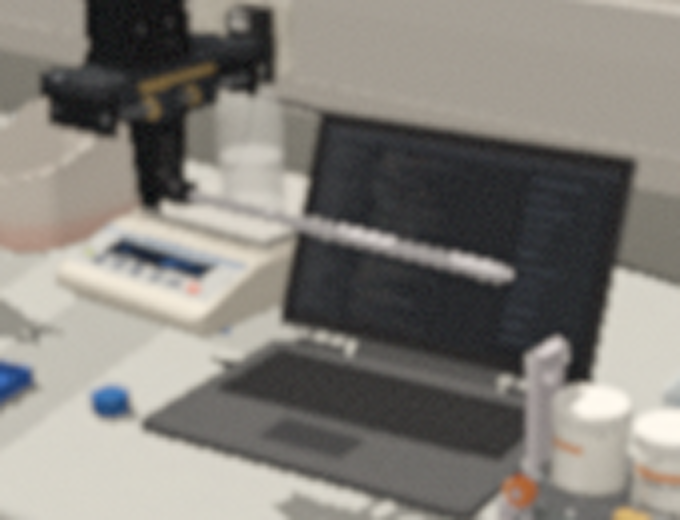

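View pics/t31.png

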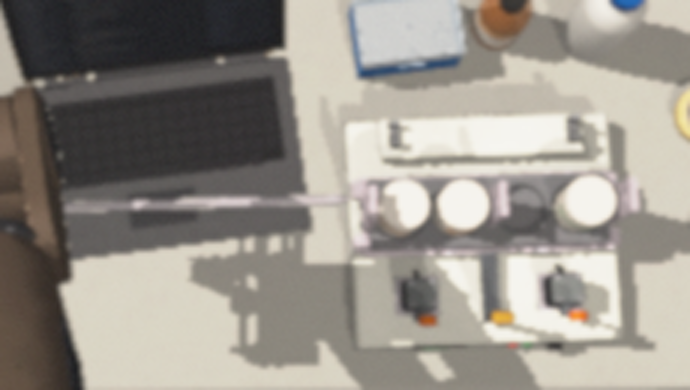

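jog_arm:
  deltas: [30,3.5,0,-0.003,0,0.009,0,30,0,0,0,0,0,0,3,0,0,0,0,0,0,0,0,0,0,0,0,0,0,0,0,0,0,0,0]

```text
t: 60.02
eef_pos: [560.9, 187.0, 321.5]
tcp_rot: [1.731, 1.567, 0.179]
ft_force: [0.1, -0.1, -0.8]
opening: 0.208
```

```bash
python3 go.py 558.8 190 146.9 0.0225
```

```text
t 60.02 grasp [561.6 187.1 150.5] yaw 0.0191 down [ 0.004  0.001 -1.   ] F [ 0.1 -0.1 -0.8] M [-0.04  0.07 -0.03] op 0.208 q [ 0.21  0.54  1.73 -0.    0.87  0.19]
total tool d [ 3.6 -2.1 -3. ] rv [-0.0034 -0.0006 -0.004 ] | n 1 each [ 3.63 -2.08 -3.03] [-0.0034 -0.0006 -0.004 ]
```

jog_arm:
  deltas: [3.5,-2.8,-3,-0.0034,-0.0006,-0.004,0,0,0,0,0,0,0,0,0,0,0,0,0,0,0]

```text
t: 60.4
eef_pos: [557.9, 190.3, 319.5]
tcp_rot: [1.794, 1.569, 0.246]
ft_force: [0.1, -0.1, -0.9]
opening: 0.208
```

```bash
python3 go.py 558.8 190 146.9 0.0225
python3 - <<'E'
from pk import *
s=shot("scene",4);t=shot("top",4);np.save("s32.npy",s[0]);np.save("t32.npy",t[0])
s=(s[0].round().astype(np.uint8),)+s[1:];t=(t[0].round().astype(np.uint8),)+t[1:]
crop(s,270,370,170,250,7,"s32.png"); crop(t,270,370,170,220,7,"t32.png")
E
```

```text
t 60.40 grasp [558.3 190.4 148.5] yaw 0.0230 down [ 0.002  0.001 -1.   ] F [ 0.1 -0.1 -0.9] M [-0.02  0.04  0.02] op 0.208 q [0.22 0.54 1.74 0.   0.86 0.19]
total tool d [1.6 0.9 0.3] rv [ 0.0005 -0.0005 -0.0022] | n 1 each [1.57 0.91 0.33] [ 0.0005 -0.0005 -0.0022]
```

View pics/s32.png

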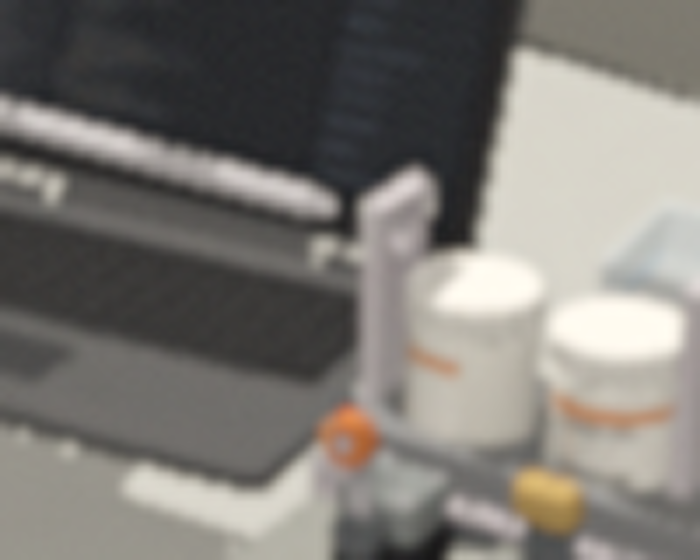

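View pics/t32.png

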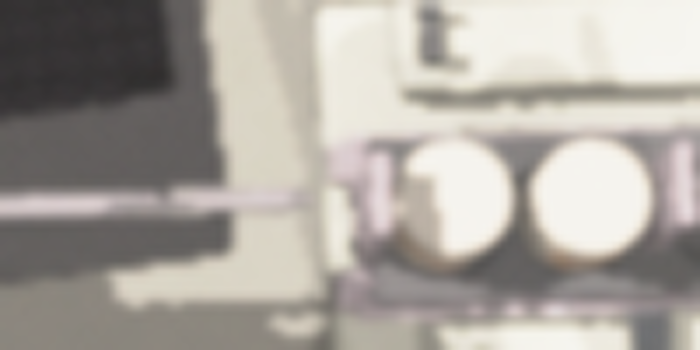

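Run:
```python
from pk import *
t=cam("top");s=cam("scene")
th=.0225; R=np.array([[np.cos(th),-np.sin(th)],[np.sin(th),np.cos(th)]]);O=np.array([555,-302.9])
W=lambda x,y,z:np.r_[O+R@[x,y],z]
for l in((15,132,143),(15,-4,143),(15,-140,143),(15,136,160)):
    print(l,W(*l).round(1),"scene",proj(s,W(*l)).round(2),"top",proj(t,W(*l)).round(2))
tip=np.array([558.3,190.4,144.6])-327*np.array([-np.sin(.023),np.cos(.023),0]);print("tip model",tip.round(1),proj(s,tip).round(2),proj(t,tip).round(2))
q=lambda x,y,o:(o[0]+(x+.5)/7-.5,o[1]+(y+.5)/7-.5)
a=q(305,198,(270,170));b=q(338,207,(270,170));print("tip px",a,b,tri(t,a,s,b))
# strips in top
im=np.load("t32.npy"); g=im.mean(-1)
pink=(im[...,0]+im[...,2])/2-im[...,1]
for (x0,x1) in((321,329),(364,372),(408,416)):
    print((g[186:208,x0:x1]).max(1).round(0), pink[186:208,x0:x1].max(1).round(0))
print("rod rows",[ (u,round(float((np.clip(pink[193:205,u]-2,0,None)*np.arange(193,205)).sum()/np.clip(pink[193:205,u]-2,0,None).sum()),2)) for u in range(272,314,4)])
```

```text
(15, 132, 143) [ 567.  -170.6  143. ] scene [327.2  202.85] top [325.04 197.13]
(15, -4, 143) [ 570.1 -306.6  143. ] scene [372.19 215.61] top [367.97 195.9 ]
(15, -140, 143) [ 573.1 -442.5  143. ] scene [423.47 230.15] top [410.93 194.67]
(15, 136, 160) [ 566.9 -166.6  160. ] scene [326.2  196.87] top [324.29 196.31]
tip model [ 565.8 -136.5  144.6] [316.7  199.42] [314.32 197.49]
tip px (313.14285714285717, 197.85714285714286) (317.85714285714283, 199.14285714285714) (array([ 566.85020552, -135.5833119 ,  144.36017712]), np.float64(6.937267702778675))
[230. 230. 228. 220. 204. 196. 209. 219. 220. 219. 218. 219. 221. 222.
 221. 219. 207. 169. 144. 132. 131. 143.] [-4. -3. -2.  3.  8.  9. 10. 10.  9.  9.  9.  9. 10.  9.  9.  9.  9.  8.
  8.  6.  5.  5.]
[229. 223. 198. 169. 193. 214. 218. 218. 218. 218. 218. 218. 217. 218.
 216. 196. 145. 127. 113. 107. 100.  98.] [-3. -2.  3.  5.  8.  9. 10.  9. 10. 10.  9. 10.  9.  9. 10. 10.  7.  6.
  4.  3.  1.  1.]
[209. 209. 212. 217. 220. 221. 220. 218. 218. 219. 220. 220. 219. 207.
 172. 149. 135. 134. 134. 133. 133. 133.] [-4. -3. -1.  5.  9.  9.  9.  9.  9.  9.  9.  9.  9.  9.  8.  6.  2. -1.
 -1. -2. -2. -1.]
rod rows [(272, 199.08), (276, 198.72), (280, 199.0), (284, 198.67), (288, 198.29), (292, 198.42), (296, 198.33), (300, 198.04), (304, 198.18), (308, 197.91), (312, 198.0)]
```

Run:
```python
from pk import *
s=cam("scene"); im=np.load("s32.npy").round().astype(np.uint8); S=(im,)+s[1:]
crop(S,300,350,180,220,14,"s33.png")
```

```text
(no output)
```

View pics/s33.png

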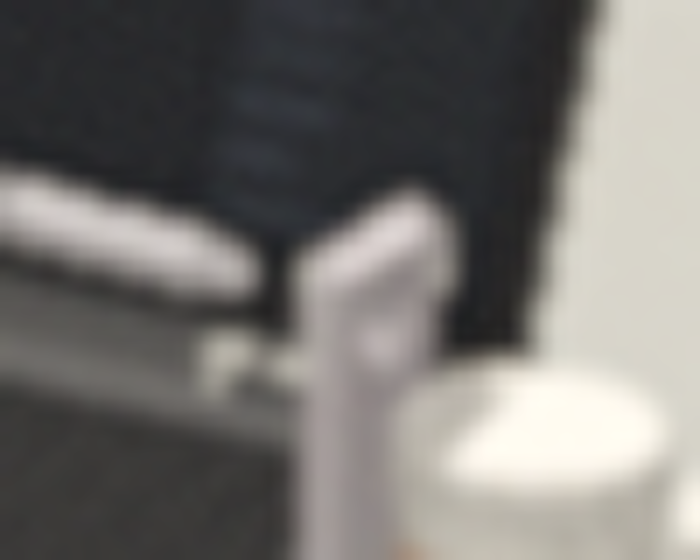

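jog_arm:
  deltas: [2.5,-0.5,5,0,-0.0005,-0.002,0,0,0,0,0,0,0,0,0,0,0,0,0,0,0]

```text
t: 61.32
eef_pos: [557.5, 184.7, 316.4]
tcp_rot: [-1.303, 1.57, -2.851]
ft_force: [-0.5, 0.6, -0.0]
opening: 0.208
```

```bash
python3 go.py 558 181 146 0.0225
python3 - <<'E'
from pk import *
s=shot("scene",3)
s=(s[0].round().astype(np.uint8),)+s[1:];crop(s,300,350,180,220,14,"s34.png")
E
```

```text
t 61.33 grasp [557.4 184.6 145.4] yaw 0.0226 down [-0.001 -0.    -1.   ] F [-0.5  0.6 -0. ] M [-0.    0.06 -0.  ] op 0.208 q [ 0.21  0.54  1.75 -0.    0.86  0.18]
total tool d [-0.6  0.4  3.7] rv [0.0001 0.0002 0.0006] | n 1 each [-0.6   0.39  3.69] [0.0001 0.0002 0.0006]
```

View pics/s34.png

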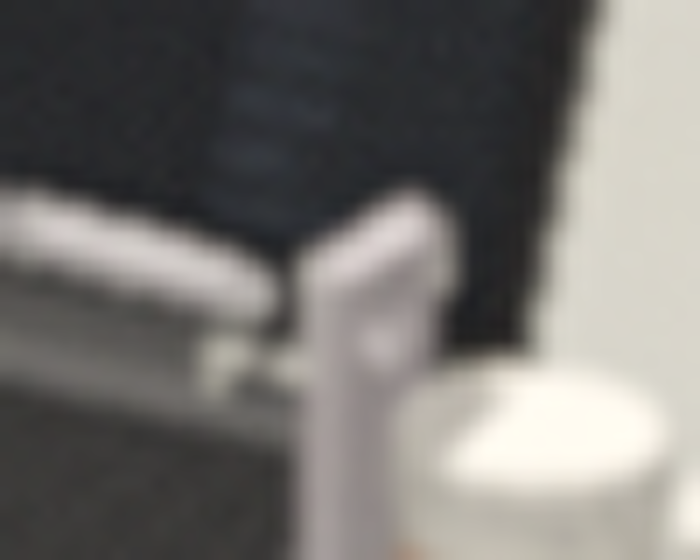

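jog_arm:
  deltas: [-0.6,0.3,8,0,0,0,0,0,0.1,6,0,0,0,0,0,0,0,0,0,0,0]

```text
t: 61.85
eef_pos: [558.3, 169.7, 317.1]
tcp_rot: [-1.124, 1.57, -2.672]
ft_force: [0.8, 1.1, -1.2]
opening: 0.207
```

```bash
python3 go.py 558.2 168 146 0.0225
python3 - <<'E'
from pk import *
s=shot("scene",3)
s=(s[0].round().astype(np.uint8),)+s[1:];crop(s,270,350,170,220,9,"s35.png")
th=.0225; R=np.array([[np.cos(th),-np.sin(th)],[np.sin(th),np.cos(th)]]);O=np.array([555,-302.9])
for Y in(132,140,200,260): print(Y,proj(s,np.r_[O+R@[15,Y],143]).round(2))
E
```

```text
t 61.85 grasp [558.2 169.7 146.1] yaw 0.0228 down [-0. -0. -1.] F [ 0.8  1.1 -1.2] M [-0.04  0.01 -0.01] op 0.207 q [ 0.18  0.53  1.75 -0.    0.85  0.16]
total tool d [ 0.1 -0.1  1.7] rv [0.0003 0.0002 0.0005] | n 1 each [ 0.13 -0.1   1.72] [0.0003 0.0002 0.0005]
132 [327.2  202.85]
140 [324.72 202.15]
200 [306.71 197.04]
260 [289.62 192.19]
```

View pics/s35.png

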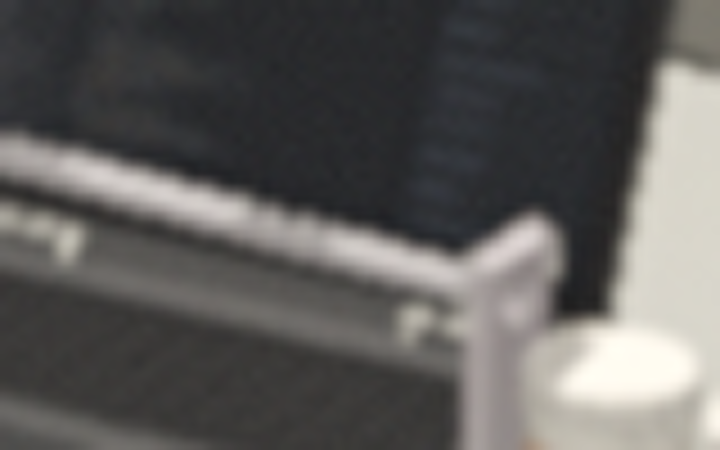

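jog_arm:
  deltas: [0,0.2,6,0,0,0,0,0,0,0,0,0,0,0,0,0,0,0,0,0,0]

```text
t: 62.38
eef_pos: [558.6, 164.0, 317.1]
tcp_rot: [-1.294, 1.57, -2.841]
ft_force: [-0.2, 0.5, -0.8]
opening: 0.209
```

```bash
python3 go.py 558.4 160 146 0.0225
```

```text
t 62.38 grasp [558.5 164.  146.1] yaw 0.0236 down [-0. -0. -1.] F [-0.2  0.5 -0.8] M [ 0.01  0.05 -0.03] op 0.209 q [ 0.17  0.53  1.76 -0.    0.85  0.15]
total tool d [ 0.1 -0.3  4. ] rv [0.0011 0.0001 0.0005] | n 1 each [ 0.09 -0.26  3.97] [0.0011 0.0001 0.0005]
```

jog_arm:
  deltas: [0,0.2,6,0,0,0,0,0,0,0,0,0,0,0,0,0,0,0,0,0,0]

```text
t: 62.75
eef_pos: [558.9, 157.6, 317.1]
tcp_rot: [-1.277, 1.57, -2.824]
ft_force: [0.5, -0.7, -1.4]
opening: 0.211
```

```bash
python3 go.py 558.5 154 146 0.0225
```

```text
t 62.75 grasp [558.8 157.6 146.1] yaw 0.0236 down [-0. -0. -1.] F [ 0.5 -0.7 -1.4] M [ 0.01  0.03 -0.01] op 0.211 q [ 0.16  0.53  1.76 -0.    0.85  0.14]
total tool d [ 0.1 -0.5  3.6] rv [0.0011 0.0001 0.0004] | n 1 each [ 0.1  -0.51  3.58] [0.0011 0.0001 0.0004]
```

jog_arm:
  deltas: [0,-0.3,10,0.001,0,0,0,0,0,10,0,0,0,0,0,0,0,0,0,0,0,0,0,0,0,0,0,0]

```text
t: 63.25
eef_pos: [559.1, 135.8, 317.1]
tcp_rot: [-1.203, 1.57, -2.752]
ft_force: [0.4, -0.3, -0.7]
opening: 0.205
```

```bash
python3 go.py 559.0 137 146 0.0225
python3 - <<'E'
from pk import *
s=shot("scene",3)
s=(s[0].round().astype(np.uint8),)+s[1:];crop(s,290,380,170,230,8,"s36.png")
E
```

```text
t 63.25 grasp [559.  135.8 146.1] yaw 0.0221 down [-0. -0. -1.] F [ 0.4 -0.3 -0.7] M [ 0.02  0.05 -0.02] op 0.205 q [ 0.12  0.52  1.78 -0.    0.84  0.1 ]
total tool d [ 0.1 -0.1 -1.2] rv [-0.0004  0.0002  0.0005] | n 1 each [ 0.12 -0.08 -1.17] [-0.0004  0.0002  0.0005]
```

View pics/s36.png

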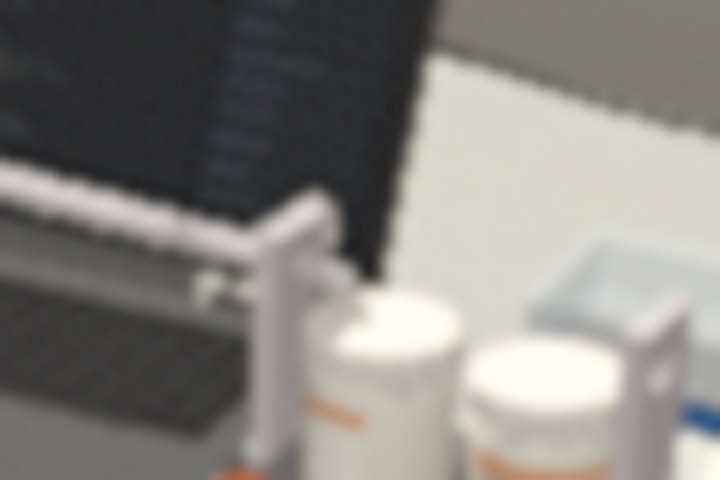

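jog_arm:
  deltas: [0,0,10,0,0,0,0,0,0,12,0,0,0,0,0,0,12,0,0,0,0,0,0,8,0,0,0,0,0,0,0,0,0,0,0,0,0,0,0,0,0,0]

```text
t: 64.15
eef_pos: [560.1, 90.8, 317.1]
tcp_rot: [-1.183, 1.57, -2.732]
ft_force: [-0.3, 0.4, 0.1]
opening: 0.212
```

```bash
python3 go.py 560.0 93 146 0.0225
```

```text
t 64.15 grasp [560.   90.7 146.1] yaw 0.0221 down [-0.001 -0.    -1.   ] F [-0.3  0.4  0.1] M [ 0.06  0.02 -0.  ] op 0.212 q [ 0.04  0.51  1.8  -0.    0.83  0.02]
total tool d [ 0.1 -0.  -2.2] rv [-0.0004  0.0002  0.0006] | n 1 each [ 0.08 -0.03 -2.23] [-0.0004  0.0002  0.0006]
```

jog_arm:
  deltas: [0,0,10,0,0,0,0,0,0,12,0,0,0,0,0,0,12,0,0,0,0,0,0,6,0,0,0,0,0,0,0,0,0,0,0,0,0,0,0,0,0,0]

```text
t: 64.9
eef_pos: [561.0, 48.0, 317.1]
tcp_rot: [-1.084, 1.57, -2.632]
ft_force: [0.2, -0.1, -1.3]
opening: 0.21
```

```bash
python3 go.py 561.0 48 146 0.0225
python3 - <<'E'
from pk import *
s=shot("scene",4);t=shot("top",4)
s=(s[0].round().astype(np.uint8),)+s[1:];crop(s,315,395,180,240,9,"s37.png")
im=t[0];t=(t[0].round().astype(np.uint8),)+t[1:];crop(t,315,420,180,215,7,"t37.png")
E
```

```text
t 64.90 grasp [561.   47.9 146.1] yaw 0.0222 down [-0. -0. -1.] F [ 0.2 -0.1 -1.3] M [ 0.02  0.03 -0.01] op 0.210 q [-0.03  0.51  1.81 -0.    0.83 -0.05]
total tool d [ 0.1 -0.  -0. ] rv [-0.0003  0.0003  0.0005] | n 1 each [ 0.11 -0.04 -0.01] [-0.0003  0.0003  0.0005]
```

View pics/s37.png

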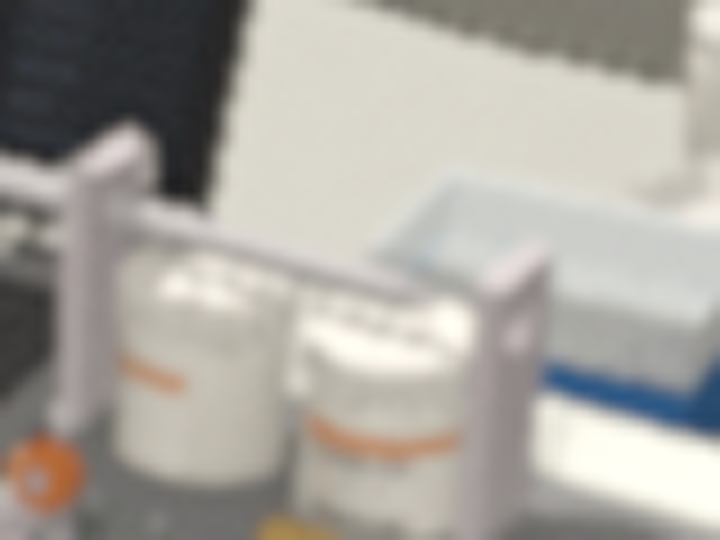

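View pics/t37.png

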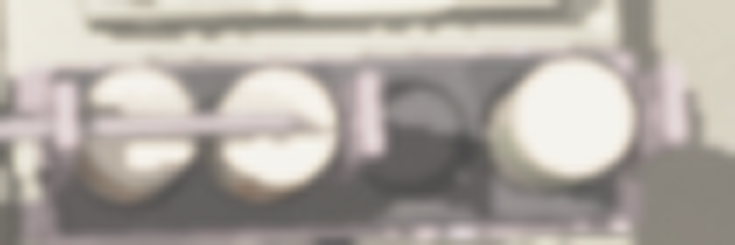

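```bash
cat > rodm.py <<'E'
from pk import *
t=shot("top",6); im=t[0]; np.save("tr.npy",im)
pink=(im[...,0]+im[...,2])/2-im[...,1]; g=im.mean(-1)
P=[]
for u in list(range(300,324,2))+list(range(328,362)):
    c=pink[190:206,u]; w=np.clip(c-3,0,None); w[np.abs(np.arange(190,206)-198)>5]=0
    if w.sum()>3: P.append((u,(w*np.arange(190,206)).sum()/w.sum()))
P=np.array(P); 
for a in P: print(int(a[0]),round(a[1],2),end="; ")
for lo,hi in((300,323),(328,362)):
    m=(P[:,0]>=lo)&(P[:,0]<hi)
    if m.sum()>3: print("\nfit",lo,hi,np.polyfit(P[m,0]-lo,P[m,1],1).round(4))
for x in(323,324,325,326,366,367,368,369,410,411,412,413): print(x,g[186:206,x].round(0).astype(int))
E
python3 rodm.py
```

```text
302 198.22; 304 198.46; 310 198.14; 312 198.1; 314 198.11; 316 197.82; 318 194.8; 320 195.18; 322 197.35; 328 197.47; 329 197.61; 330 197.56; 331 197.57; 332 197.5; 333 197.49; 334 197.61; 335 197.6; 336 197.64; 337 197.64; 338 197.64; 339 197.62; 340 197.56; 341 197.51; 342 197.31; 343 197.19; 344 197.12; 345 197.13; 346 197.3; 347 197.47; 348 197.4; 350 197.33; 351 197.26; 352 197.28; 353 197.18; 354 197.38; 
fit 300 323 [-1.285000e-01  1.990374e+02]

fit 328 362 [-1.480000e-02  1.976233e+02]
323 [229 229 224 201 160 166 202 213 212 208 207 211 212 204 187 156 133 126
 119 116]
324 [229 228 224 198 156 168 208 219 219 218 218 219 221 220 205 165 143 129
 118 111]
325 [228 228 223 198 154 156 185 196 198 195 193 200 206 206 190 154 134 123
 111 103]
326 [228 228 223 198 151 139 148 156 158 148 146 157 171 171 160 138 122 114
 109 104]
366 [225 211 184 165 177 196 201 201 200 199 201 202 198 192 187 174 142 117
 101  95]
367 [223 205 178 169 192 213 218 217 217 218 217 217 217 214 211 192 141 107
  93  89]
368 [224 207 178 166 184 202 203 200 202 208 212 211 214 218 216 195 139 102
  92  86]
369 [225 209 178 159 162 165 157 151 157 172 178 172 175 184 183 165 122  99
  93  87]
410 [205 203 205 210 213 212 211 210 210 210 210 209 205 192 164 137 133 133
 133 133]
411 [207 208 211 217 220 220 220 218 218 218 219 220 218 206 172 140 133 133
 132 132]
412 [207 208 210 213 215 216 211 200 198 200 203 206 206 194 165 140 134 133
 133 132]
413 [208 208 207 208 209 208 197 172 166 165 164 168 170 163 149 136 134 133
 132 132]
```

jog_arm:
  deltas: [0.8,0,8,0,0,0,0,0,0,8,0,0,0,0,0,0,0,0,0,0,0,0,0,0,0,0,0,0]

```text
t: 66.1
eef_pos: [561.4, 30.4, 316.2]
tcp_rot: [-0.955, 1.57, -2.504]
ft_force: [0.5, -0.4, -0.9]
opening: 0.21
```

```bash
python3 go.py 561.4 31 145.2 0.0225
```

```text
t 66.10 grasp [561.4  30.4 145.2] yaw 0.0218 down [-0. -0. -1.] F [ 0.5 -0.4 -0.9] M [ 0.    0.04 -0.05] op 0.210 q [-0.06  0.51  1.81 -0.    0.82 -0.08]
total tool d [ 0.  -0.  -0.6] rv [-0.0007  0.0003  0.0005] | n 1 each [ 0.02 -0.03 -0.57] [-0.0007  0.0003  0.0005]
```

jog_arm:
  deltas: [0,0,6,0,0,0,0,0,0,0,0,0,0,0,0,0,0,0,0,0,0]

```text
t: 66.47
eef_pos: [561.6, 24.1, 316.3]
tcp_rot: [-0.944, 1.57, -2.493]
ft_force: [-0.2, -0.3, -0.4]
opening: 0.21
```

```bash
python3 go.py 561.5 24 145.2 0.0225
```

```text
t 66.47 grasp [561.5  24.1 145.3] yaw 0.0220 down [-0. -0. -1.] F [-0.2 -0.3 -0.4] M [ 0.05  0.05 -0.01] op 0.210 q [-0.07  0.51  1.81 -0.    0.82 -0.1 ]
total tool d [ 0.1 -0.1  0.1] rv [-0.0005  0.0003  0.0004] | n 1 each [ 0.06 -0.07  0.14] [-0.0005  0.0003  0.0004]
```

jog_arm:
  deltas: [0,0,6,0,0,0,0,0,0,6,0,0,0,0,0,0,0,0,0,0,0]

```text
t: 66.85
eef_pos: [561.9, 11.3, 316.3]
tcp_rot: [-0.883, 1.57, -2.431]
ft_force: [0.4, 0.6, -0.1]
opening: 0.213
```

```bash
python3 go.py 561.8 12 145.2 0.0225
python3 - <<'E'
from pk import *
s=shot("scene",4);t=shot("top",4)
s=(s[0].round().astype(np.uint8),)+s[1:];crop(s,315,395,180,240,9,"s38.png")
E
```

```text
t 66.85 grasp [561.8  11.3 145.3] yaw 0.0222 down [-0. -0. -1.] F [ 0.4  0.6 -0.1] M [-0.01  0.07  0.  ] op 0.213 q [-0.1   0.51  1.81 -0.    0.82 -0.12]
total tool d [ 0.1 -0.  -0.7] rv [-0.0003  0.0004  0.0004] | n 1 each [ 0.07 -0.04 -0.66] [-0.0003  0.0004  0.0004]
```

View pics/s38.png

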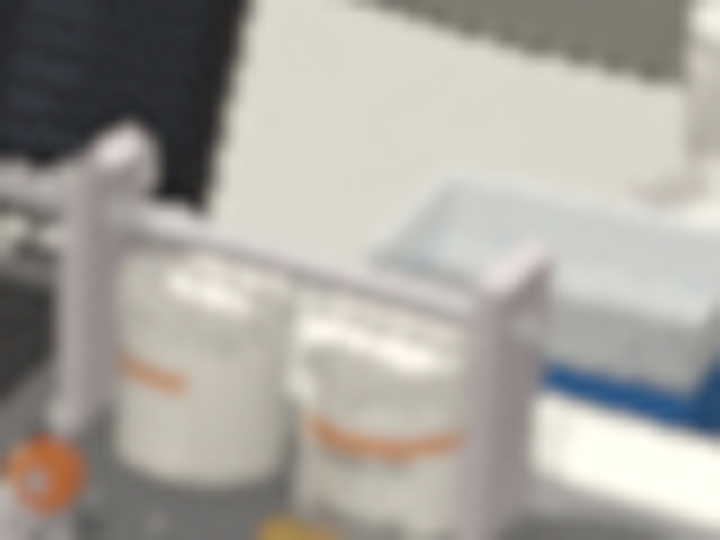

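jog_arm:
  deltas: [0,0,10,0,0,0,0,0,0,12,0,0,0,0,0,0,12,0,0,0,0,0,0,12,0,0,0,0,0,0,12,0,0,0,0,0,0,10,0,0,0,0,0,0,0,0,0,0,0,0,0,0,0,0,0,0]

```text
t: 68.25
eef_pos: [563.4, -61.8, 316.3]
tcp_rot: [-0.775, 1.57, -2.325]
ft_force: [-0.1, 0.1, 0.1]
opening: 0.209
```

```bash
python3 go.py 563.5 -65 145.2 0.0225
python3 - <<'E'
from pk import *
s=shot("scene",4);t=shot("top",4)
s=(s[0].round().astype(np.uint8),)+s[1:];crop(s,355,445,195,255,8,"s39.png")
t=(t[0].round().astype(np.uint8),)+t[1:];crop(t,315,420,180,215,7,"t39.png")
E
```

```text
t 68.25 grasp [563.4 -61.8 145.3] yaw 0.0217 down [-0. -0. -1.] F [-0.1  0.1  0.1] M [ 0.    0.03 -0.02] op 0.209 q [-0.23  0.51  1.8  -0.    0.83 -0.25]
total tool d [ 0.1 -0.   3.2] rv [-0.0008  0.0004  0.0004] | n 1 each [ 0.06 -0.02  3.23] [-0.0008  0.0004  0.0004]
```

View pics/s39.png

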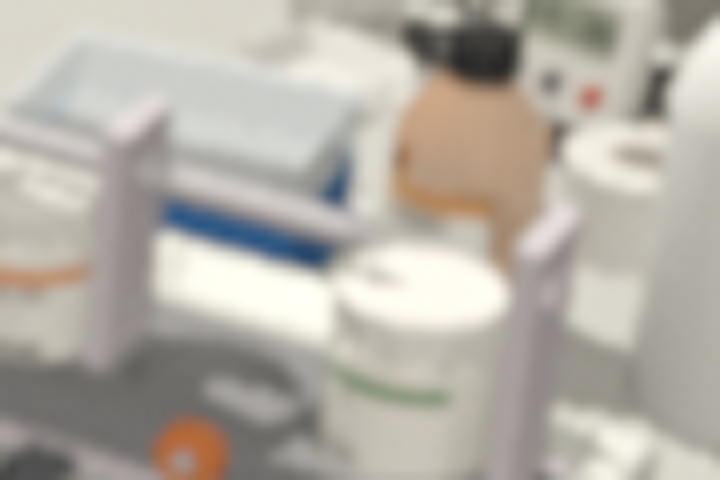

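View pics/t39.png

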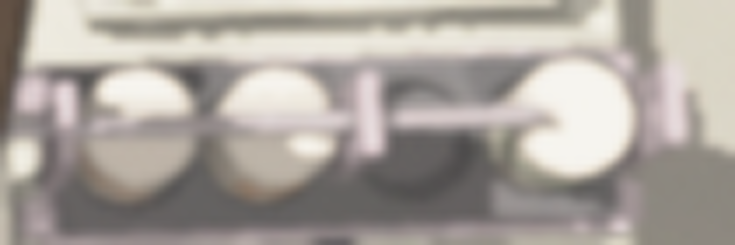

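jog_arm:
  deltas: [0,0,10,0,0,0,0,0,0,12,0,0,0,0,0,0,10,0,0,0,0,0,0,0,0,0,0,0,0,0,0,0,0,0,0]

```text
t: 69.28
eef_pos: [564.2, -96.5, 316.3]
tcp_rot: [-0.54, 1.57, -2.09]
ft_force: [-0.5, -0.9, -0.6]
opening: 0.208
```

```bash
python3 go.py 564.2 -95 145.2 0.0225
python3 - <<'E'
from pk import *
s=shot("scene",4)
s=(s[0].round().astype(np.uint8),)+s[1:];crop(s,355,445,195,255,8,"s40.png")
E
```

```text
t 69.28 grasp [564.2 -96.6 145.3] yaw 0.0213 down [-0.    -0.001 -1.   ] F [-0.5 -0.9 -0.6] M [-0.05  0.05 -0.01] op 0.208 q [-0.28  0.52  1.78 -0.    0.84 -0.31]
total tool d [ 0.1  0.  -1.5] rv [-0.0012  0.0005  0.0003] | n 1 each [ 0.05  0.03 -1.53] [-0.0012  0.0005  0.0003]
```

View pics/s40.png

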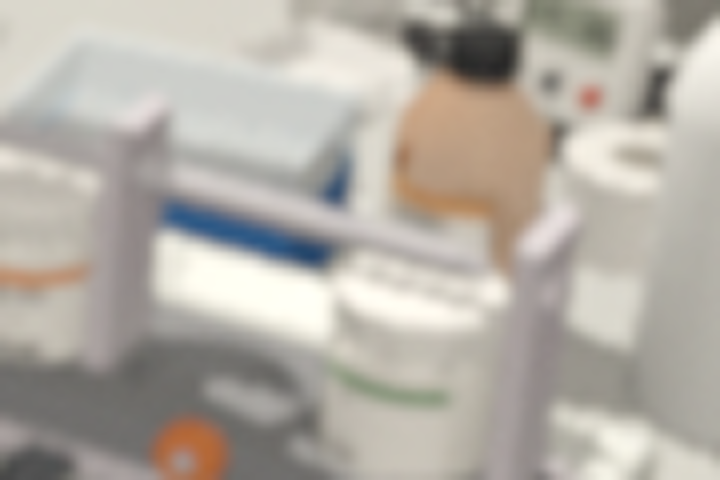

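jog_arm:
  deltas: [0.4,0,6,-0.001,0,0,0,0,0,5,0,0,0,0,0,0,0,0,0,0,0]

```text
t: 69.85
eef_pos: [564.6, -107.6, 315.9]
tcp_rot: [-0.234, 1.57, -1.781]
ft_force: [0.5, 0.4, -0.2]
opening: 0.212
```

```bash
python3 go.py 564.5 -107 145 0.0225
```

```text
t 69.85 grasp [ 564.6 -107.7  144.9] yaw 0.0238 down [-0.    -0.001 -1.   ] F [ 0.5  0.4 -0.2] M [-0.04  0.07  0.01] op 0.212 q [-0.3   0.52  1.78 -0.    0.84 -0.33]
total tool d [-0.1 -0.1 -0.6] rv [0.0013 0.0006 0.0002] | n 1 each [-0.09 -0.08 -0.59] [0.0013 0.0006 0.0002]
```

jog_arm:
  deltas: [0,0,6,0,0,0,0,0,0,0,0,0,0,0,0,0,0,0,0,0,0]

```text
t: 70.22
eef_pos: [564.7, -114.1, 315.9]
tcp_rot: [-0.366, 1.57, -1.913]
ft_force: [-0.4, -0.4, -1.1]
opening: 0.208
```

```bash
python3 go.py 564.6 -114 145 0.0225
python3 - <<'E'
from pk import *
s=shot("scene",4)
s=(s[0].round().astype(np.uint8),)+s[1:];crop(s,355,445,195,255,8,"s41.png");crop(s,270,440,150,260,4,"s41b.png")
E
```

```text
t 70.22 grasp [ 564.7 -114.2  144.9] yaw 0.0236 down [-0.    -0.001 -1.   ] F [-0.4 -0.4 -1.1] M [ 0.06  0.04 -0.03] op 0.208 q [-0.31  0.53  1.77 -0.    0.84 -0.34]
total tool d [-0.1 -0.1 -0.1] rv [0.0011 0.0006 0.0002] | n 1 each [-0.1  -0.11 -0.12] [0.0011 0.0006 0.0002]
```

View pics/s41.png

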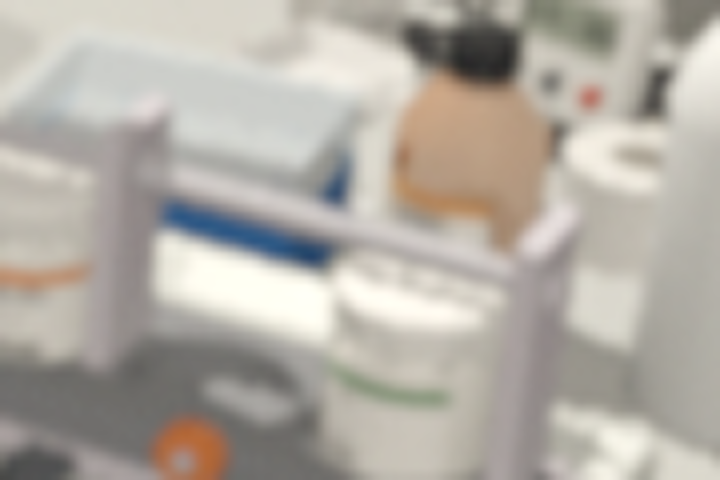

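View pics/s41b.png

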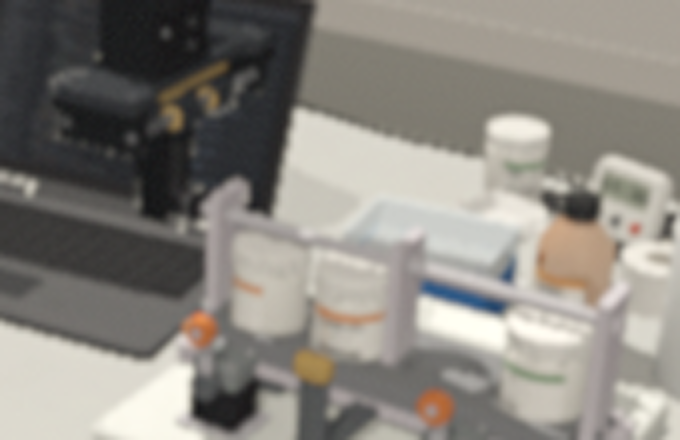

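jog_arm:
  deltas: [0,0,5,0.001,0,0,0,0,0,3,0,0,0,0,0,0,0,0,0,0,0,0,0,0,0,0,0,0]

```text
t: 70.92
eef_pos: [564.9, -122.6, 315.9]
tcp_rot: [-0.273, 1.57, -1.821]
ft_force: [-0.6, -1.3, -0.5]
opening: 0.209
```

```bash
python3 go.py 564.8 -125 145 0.0225
```

```text
t 70.92 grasp [ 564.9 -122.7  144.9] yaw 0.0227 down [-0.    -0.001 -1.   ] F [-0.6 -1.3 -0.5] M [0.01 0.07 0.1 ] op 0.209 q [-0.33  0.53  1.77 -0.    0.84 -0.35]
total tool d [-0.1 -0.2  2.4] rv [0.0002 0.0007 0.0002] | n 1 each [-0.08 -0.2   2.4 ] [0.0002 0.0007 0.0002]
```

jog_arm:
  deltas: [0,0,3,0,0,0,0,0,0,0,0,0,0,0,0,0,0,0,0,0,0]

```text
t: 71.3
eef_pos: [565.0, -125.7, 315.9]
tcp_rot: [-0.271, 1.57, -1.819]
ft_force: [1.1, 0.6, -1.2]
opening: 0.209
```

```bash
python3 go.py 564.8 -127 145 0.0225
```

```text
t 71.30 grasp [ 565.  -125.8  144.9] yaw 0.0229 down [-0.    -0.001 -1.   ] F [ 1.1  0.6 -1.2] M [ 0.02  0.06 -0.03] op 0.209 q [-0.33  0.53  1.77 -0.    0.84 -0.36]
total tool d [-0.1 -0.2  1.3] rv [0.0004 0.0007 0.0002] | n 1 each [-0.07 -0.23  1.26] [0.0004 0.0007 0.0002]
```

jog_arm:
  deltas: [0,0,2,0,0,0,0,0,0,0,0,0,0,0,0,0,0,0,0,0,0]

```text
t: 71.68
eef_pos: [565.1, -127.8, 315.9]
tcp_rot: [-0.415, 1.57, -1.963]
ft_force: [0.2, 0.4, 0.2]
opening: 0.212
```

```bash
python3 go.py 564.8 -127 145 0.0225
```

```text
t 71.67 grasp [ 565.  -127.9  144.9] yaw 0.0230 down [-0.    -0.001 -1.   ] F [0.2 0.4 0.2] M [0.07 0.1  0.01] op 0.212 q [-0.34  0.53  1.77 -0.    0.84 -0.36]
total tool d [-0.1 -0.2 -0.8] rv [0.0005 0.0006 0.0003] | n 1 each [-0.11 -0.24 -0.77] [0.0005 0.0006 0.0003]
```

jog_arm:
  deltas: [0,0,2,0,0,0,0,0,0,0,0,0,0,0,0,0,0,0,0,0,0]

```text
t: 72.05
eef_pos: [565.2, -128.2, 316.1]
tcp_rot: [-3.003, 1.568, 1.733]
ft_force: [-0.2, 0.3, -0.9]
opening: 0.209
```

```bash
python3 go.py 564.8 -127 145 0.0225
```

```text
t 72.05 grasp [ 565.1 -127.7  145.1] yaw 0.0231 down [-0.     0.002 -1.   ] F [-0.2  0.3 -0.9] M [-0.06  0.08 -0.01] op 0.209 q [-0.34  0.53  1.77  0.    0.85 -0.36]
total tool d [ 0.1 -0.3 -1.2] rv [ 0.0006 -0.0024  0.0003] | n 1 each [ 0.06 -0.33 -1.16] [ 0.0006 -0.0024  0.0003]
```

jog_arm:
  deltas: [0,0,2,0,0,0,0,0,0,0,0,0,0,0,0,0,0,0,0,0,0]

```text
t: 72.42
eef_pos: [565.2, -128.8, 316.1]
tcp_rot: [-3.049, 1.565, 1.686]
ft_force: [-0.3, 1.6, -0.4]
opening: 0.208
```

```bash
python3 go.py 564.8 -127 145 0.0225
```

```text
t 72.42 grasp [ 565.1 -127.9  145.1] yaw 0.0228 down [-0.001  0.005 -1.   ] F [-0.3  1.6 -0.4] M [-0.04  0.03  0.04] op 0.208 q [-0.34  0.53  1.77  0.01  0.85 -0.37]
total tool d [ 0.1 -0.4 -1.8] rv [ 0.0003 -0.0054  0.0005] | n 1 each [ 0.11 -0.4  -1.83] [ 0.0003 -0.0054  0.0005]
```

Run:
```python
from pk import *
s=shot("scene",3);t=shot("top",3)
s=(s[0].round().astype(np.uint8),)+s[1:];crop(s,290,370,170,230,9,"s42.png");crop(s,395,445,205,250,12,"s42b.png")
```

```text
(no output)
```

View pics/s42.png

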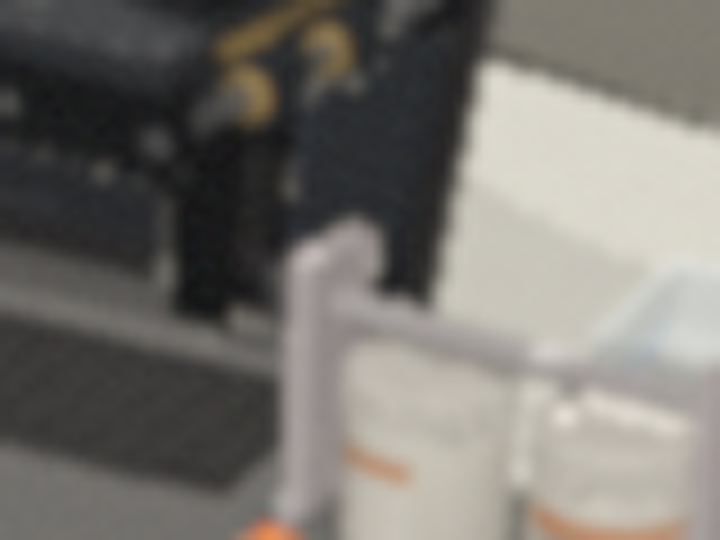

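View pics/s42b.png

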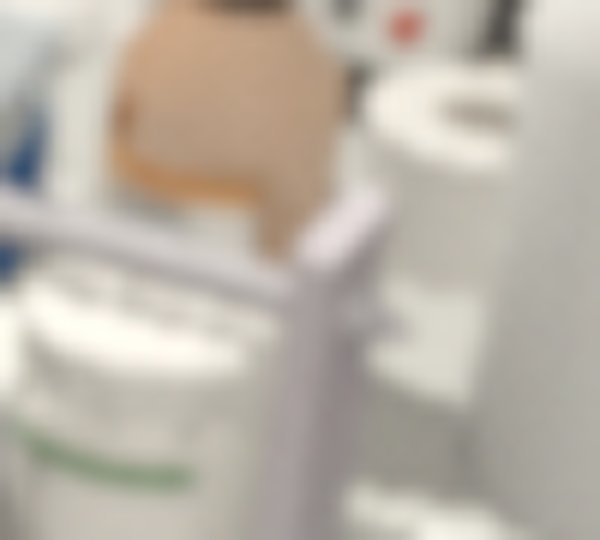

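jog_arm:
  deltas: [0,0,0,0,0,0,0.5,0,0,0,0,0,0,0.5,0,0,0,0,0,0,0.5,-10,0,0,0,0,0,0.5,-40,0,0,0,0,0,0.5,-50,0,0,0,0,0,0.5,0,-30,-50,0,0,0,0.5,0,-40,-50,0,0,0,0.5,0,0,-60,0,0,0,0.5,0,0,0,0,0,0,0.5]

```text
t: 73.97
eef_pos: [489.3, 31.7, 424.6]
tcp_rot: [2.392, 1.564, 0.841]
ft_force: [0.5, -0.2, 1.1]
opening: 0.498
```

```bash
python3 go.py
python3 - <<'E'
from pk import *
s=shot("scene",3);t=shot("top",3)
np.save("t43.npy",t[0]);np.save("s43.npy",s[0])
s=(s[0].round().astype(np.uint8),)+s[1:];t=(t[0].round().astype(np.uint8),)+t[1:];crop(s,280,450,160,290,4,"s43.png");crop(t,295,425,160,260,6,"t43.png");crop(s,290,350,170,230,9,"s43b.png")
E
```

```text
t 73.97 grasp [490.   32.6 253.6] yaw 0.0202 down [ 0.004  0.005 -1.   ] F [ 0.5 -0.2  1.1] M [-0.11  0.06  0.04] op 0.498 q [-0.07  0.28  1.85  0.01  1.01 -0.09]
```

View pics/s43.png

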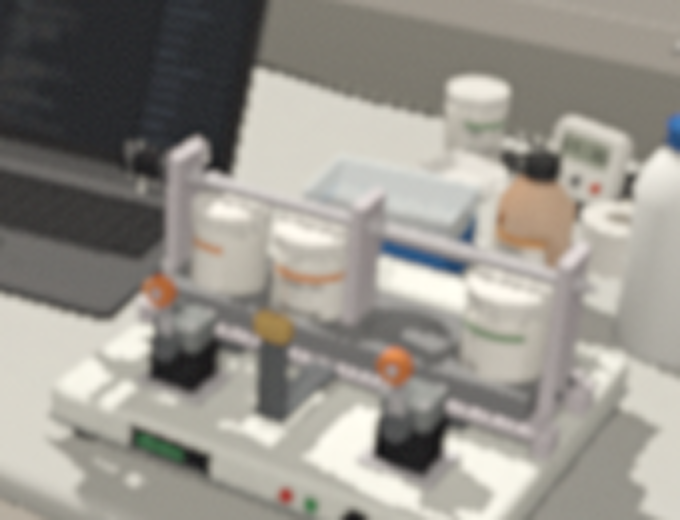

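View pics/t43.png

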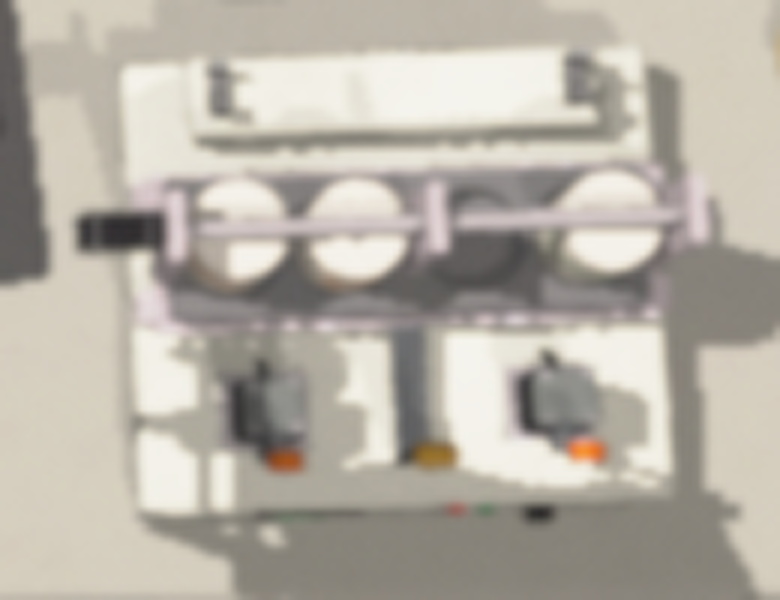

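View pics/s43b.png

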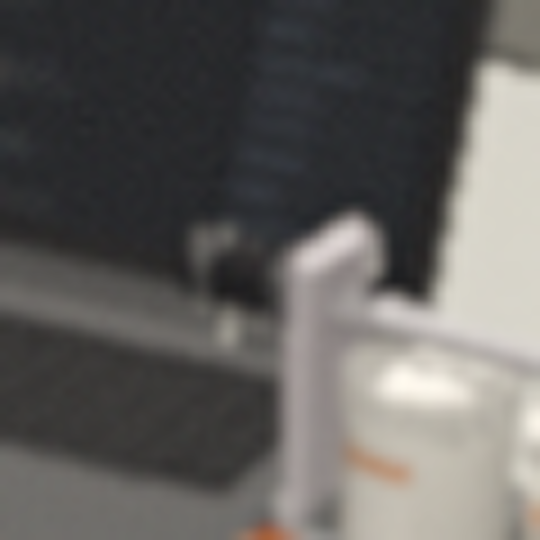

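Run:
```python
from pk import *
s=cam("scene");t=cam("top")
print([wc(s,b,sat).round(2) for b in((313,328,224,239),(341,357,234,250),(371,388,243,260))])
p=wc(t,(146,168,222,242),red);print("red",onz(t,*p,63).round(1))
im=t[0][170:180+0].astype(float)
# handle extents
g=np.load("t43.npy"); print(g[196:201,304:326].mean(-1).mean(0).round(0))
# handle end and cheek outer face from top view
for u in (308.0,322.0): print(onz(t,u,198.5,150).round(1))
crop(s,130,300,150,280,4,"s44.png")
```

```text
[array([319.96, 231.89]), array([347.83, 241.26]), array([378.62, 250.33])]
red [469.2 390.1  63. ]
[199. 203. 192. 154.  94.  66.  78.  78.  63.  55.  54.  54.  54.  55.
  60.  71.  71.  73. 123. 185. 213. 197.]
[ 561.9 -116.1  150. ]
[ 561.6 -160.2  150. ]
```

View pics/s44.png

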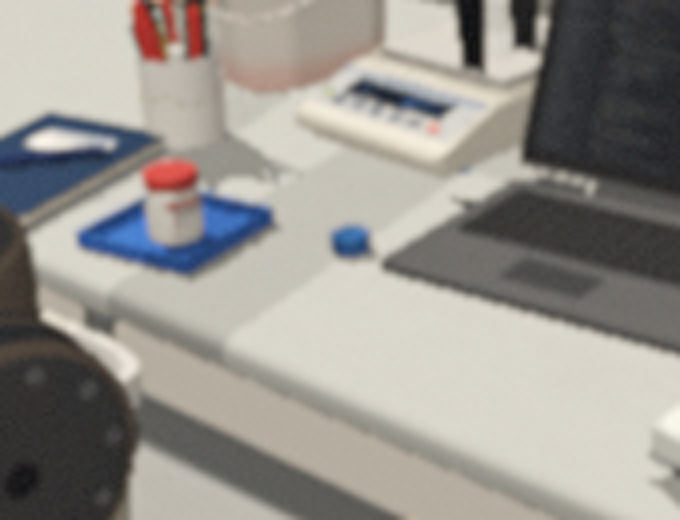

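```bash
python3 -c "
from cell import env
print(env.job_done()); print(env.state()['t'])"
```

```text
the job is handed in; nothing more can be done
None
the job is handed in; nothing more can be done
```

The job is done and was handed in at about t = 75 s; the hand-in reported no verdict.

- **Switches:** I pushed the left roller arm and then the right one out to about 0.6–0.65 rad, as estimated from the roller's shift in the pictures. Both sprang back. In the final picture the left roller read 0.65 pixel lower than at the start. The fixed dog shifted 0.4 pixel the same way in that picture, so I put it down to shading.
- **Red-lidded pot:** it stands upright in the blue tray, about 1 mm off centre by camera.
- **White-lidded pots:** I found three. One was knocked aside early on, so I measured it again before picking it up. They went into pockets 0, 1 and 3 with no insertion force and look upright and fully down in the last pictures.
- **Rod:** it passes through all three plates with its tip showing beyond the right cheek. It stopped against the left cheek at the predicted position, and no gap shows at the handle.

One thing disagreed: the scene camera showed the rod 1–2 mm high on the hole axis, while the top view and the arm's own readings did not. The rod met no force in any hole. The arm was clear of everything at hand-in.

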